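# Set the washed bread paddles and rolling pins out to dry

## Task

The bread-making is over and the washed wooden tools must dry. Stand every paddle on the steel drying stand, blade up, so that the end of its handle rests in the tray against the front lip and its upper part leans on the splashback; and turn each rolling pin over by rolling it half a turn on the mat in its drying tray, never picking it up, so that its dark damp side faces up. Leave the other things on the table where they are.

Things in the scene. Friction and masses are not known exactly. Their poses are not given: they have to be found in the camera images.
- tray: drying stand, fixed: sheet-steel drip tray 360 mm long, 100 mm deep inside, floor 4 mm above the table, front lip 25 mm high along its whole length, end walls 25 mm high, splashback along its back. Origin: at table height, middle of the lip's inner face. x: along the lip (interior -176 to +176 mm). y: from the lip square to the splashback. z up
- splashback: upright steel back plate of the drying stand, 360 mm long; same origin and axes as the tray. Its top is a rolled rim of 6 mm radius whose front is 100 mm from the lip's inner face, at 215 mm above the table (top 221 mm); the plate below lies 3 mm farther back. A paddle with its foot against the lip leans on this rim at about 0.36 rad from vertical
- mat: drying tray of the rolling pins, fixed: black ribbed rubber mat 5 mm thick in a shallow steel tray, inside 392 x 302 mm, with an upright steel rim 28 mm high (above the table) and 4 mm thick. Origin: centre of its underside. x: along its longer side, y: along its shorter side; the pins lie roughly along y and roll along x
- paddle1: wooden flatbread paddle lying flat, 300 mm long, 0.13 kg (two or three are present). Handle 170 mm long, 24 wide, 20 thick; blade 130 mm long, 60 wide, 12 thick, round end; their undersides are one flat face. Origin: on the underside, 140 mm from the handle's free end, 160 mm from the blade's tip, 30 mm before the blade: grip here. x: from handle to blade. y: across. z: out of its upper face
- paddle2: wooden flatbread paddle lying flat, 300 mm long, 0.13 kg (two or three are present). Handle 170 mm long, 24 wide, 20 thick; blade 130 mm long, 60 wide, 12 thick, round end; their undersides are one flat face. Origin: on the underside, 140 mm from the handle's free end, 160 mm from the blade's tip, 30 mm before the blade: grip here. x: from handle to blade. y: across. z: out of its upper face
- paddle3: wooden flatbread paddle lying flat, 300 mm long, 0.13 kg (two or three are present). Handle 170 mm long, 24 wide, 20 thick; blade 130 mm long, 60 wide, 12 thick, round end; their undersides are one flat face. Origin: on the underside, 140 mm from the handle's free end, 160 mm from the blade's tip, 30 mm before the blade: grip here. x: from handle to blade. y: across. z: out of its upper face
- paddle1_foot (a point): centre of the handle's free end, on the underside edge, of paddle1 (140 mm from its origin)
- paddle2_foot (a point): centre of the handle's free end, on the underside edge, of paddle2 (140 mm from its origin)
- paddle3_foot (a point): centre of the handle's free end, on the underside edge, of paddle3 (140 mm from its origin)
- pin1: solid wooden rolling pin on the mat, 0.18 kg: barrel 36 mm across, 170 mm long, slim 40 mm handles. Origin: barrel centre, on the axis. y: along the axis. z: square to it, up at the start, out of the pale dry half; the dark damp half (-z) is underneath at the start. The soft mat brakes its rolling, so it stops almost at once when let go; half a turn moves it 57 mm along the mat
- pin2: solid wooden rolling pin on the mat, 0.18 kg: barrel 36 mm across, 170 mm long, slim 40 mm handles. Origin: barrel centre, on the axis. y: along the axis. z: square to it, up at the start, out of the pale dry half; the dark damp half (-z) is underneath at the start. The soft mat brakes its rolling, so it stops almost at once when let go; half a turn moves it 57 mm along the mat
- tumbler: bystander: steel cup, 68 mm across, 85 mm high
- oilbox: bystander: small brass tin with a lid, 70 x 50 x 64 mm high

How it is judged:
By the outcome, as a careful person would: the job done as asked, in the order asked, and still so for the second after the job is handed in, with the robot touching nothing.
Of paddle1, paddle2, paddle3 only 2 to 3 are there at a start; the rules pass over those that are not, and their reading is None.
At some moment in a run one of pin1, pin2 may be knocked a few centimetres aside while the robot is not near it.
Once in a run the grip may slacken for a moment while it holds something.
It also fails if it takes over 210 s, if anything falls off the work surface, if the arm or the gripper's body presses on something with over 40 N, if the wrist force passes 120 N, or if a joint passes its speed limit or range.

## Robot

A 6-joint arm with a two-finger parallel gripper is mounted at the origin on the work surface. World frame = base frame: x ahead of the robot, y to its left, z up, the work surface at z = 0. Lengths are in mm, angles in degrees, forces in N, time in s.
With the tool pointing down it reaches from about 225 to 725 mm from the base axis. Payload 3.1 kg.
Tool frame: the origin (TCP) lies at the centre of the arm's flange, where the gripper is bolted on; the fingertips stand 173 mm ahead of it and the grasp point (between the pads) lies 155 mm ahead of it; x points along the fingers, z is the direction in which the jaws open and shut, and the axes are right-handed (so a half turn about x gives the same grasp; the last joint's range is limited). The gripper opens to 85 mm and grips with 20 to 120 N. Pads are 22 mm wide; open, the fingers measure 114 mm over their backs; the gripper's body (76 mm by 85 mm) begins 54 mm behind the grasp point. The pads swing forward as they close: fully open they stand 13 mm farther back than shut.
Start: joints at [-77.338, 2.75, 5.684, 92.934, 0, 82.678], TCP at [179.414, -493.385, 404.712] pointing down, gripper open.
Joint ranges: [-166.93, 166.93], [-56.73, 111.36], [-69.38, 81.34], [-121.58, 131.49], [-85.45, 84.26], [-180, 180]. Speed limits (degrees/s): [159.86, 159.86, 180, 180, 180, 180].

## Interface

Orientations are given as [roll, pitch, yaw] about the fixed x, y, z axes, in that order (R = Rz(yaw) Ry(pitch) Rx(roll)).
In Python, from station import r gives the robot as it stands. The module is installed in compiled form; this text tells all that it offers.
- The arm moves only by the tool servo_tool, never from a script. Its argument "increments" is a list of rows, each an object with "delta_pos": the shift along the tool's x, y, z in units of 25 mm (1.0 is 25 mm), a list of three; "turn": the turn about the tool's x in units of 5 degrees (1.0 is 5 degrees); "jaw": the closure, from 0 (fully open) to 1 (shut). A call has 1 to 8 rows; each row is the pose to reach, as a shift and turn from the pose commanded when the call began, along the tool's axes at that moment; what a row does not reach only later rows make up. A row lasts 1/12 s, in which the tool goes at most 41.7 mm and 7.16 degrees, less where a joint would pass 70% of its speed; a pose out of reach is approached as far as the arm can. A call with a gripper value outside its range is refused whole. The fingers move at their own pace and stop on an object; "newtons" is the grip in N (left out, the last holds). Time passes only in rows, so rows that repeat a pose let the fingers close. It gives the time, the measured TCP pose, the force and the opening at its end, in the units of the state.
- r.sense(): the state, without advancing time (a new reading comes with each control period).
- r.capture(name): name is "side" or "top"; returns a dict with "pixels" (480x640x3 uint8, red, green, blue), "intrinsics" (3x3 intrinsics, pixels), "dist_coeffs" ([k1, k2, p1, p2, k3] as OpenCV has them; the pictures are not rectified), "camera_from_world" (4x4, takes a point from world to camera coordinates). Camera axes: x right, y up, looking along -z (the intrinsics and any distortion apply to the point x, -y, -z); pixel columns grow to the right and rows downward; lengths in mm; the calibration is good to about 2 mm. A picture is of the moment at which its call begins. There is no depth.
- r.hand_in(): hands the job in, once; it reports no verdict.
Trained networks look in a picture, given as the dict that the camera call returned (one of the last four; its "shot" number tells which), for a name from the list of things; names that differ only in an ending like _2 or _b are one class to them, and where a whole thing is asked for, a point or a joint stands for the part that bears it (a point fixed in the world has none). Each returns a list of dicts, best first, with "confidence" (0 to 1); they miss things now and then, are a little off and sometimes report something else, mostly with a low value. They report only what shows in the picture. A call takes as long as a camera call.
- r.recognise(picture, thing): "pixel" ([column, row] in pixels, amid what is visible of it).
The state is a dict: "t": time; "q": joint angles; "dq": joint speeds; "effort": joint torques, N m; "tool_pos": TCP position; "eef_rot": TCP orientation; "wrist_force": force on the tool from outside, world axes, zero at the start; "torque": the same for the moment, N m; "width": opening from 0.0 (shut) to 1.0 (fully open).
Only numpy, scipy, OpenCV 4.12 (cv2) and the standard library are available. Lean on these libraries where they do the work, as an engineer would, in place of code of your own. Each camera call takes 0.05 s, during which the arm holds its last target.

## Working session

There is one attempt and no reset: what is moved stays moved. The work goes in short steps, Python scripts to look and compute and a tool call to move; the robot and the scene stay as the last step left them, time stands still between calls to the robot, and variables do not carry over. Pictures are saved under pics/ and viewed, and the job is handed in when it is done.

Besides the shell and the picture viewer there is one more tool, called after "Emit:" as name(argument=value, ...) on one line, values as JSON. servo_tool: Moves the arm, as the interface text tells. Its arguments: {"type":"object","properties":{"increments":{"type":"array","items":{"type":"object","properties":{"delta_pos":{"type":"array","items":{"type":"number"}},"turn":{"type":"number"},"jaw":{"type":"number"}}}},"newtons":{"type":"number"}},"required":["increments"]}

```bash
mkdir -p pics; cat > h.py <<'E'
import numpy as np, cv2, pickle
from station import r
def cap(n,fn=None):
    p=r.capture(n)
    if fn: cv2.imwrite('pics/'+fn,p['pixels'][:,:,::-1])
    return p
E
python3 - <<'E'
from h import *
for n in('side','top'):
    p=cap(n,n+'0.png')
    print(n,p['intrinsics'],p['dist_coeffs'],p['camera_from_world'])
    for t in ['tray','splashback','mat','paddle1','paddle1_foot','pin1','tumbler','oilbox']:
        print(t,[(np.round(d['pixel']).tolist(),round(d['confidence'],2)) for d in r.recognise(p,t)])
s=r.sense();print(s)
E
```

```text
side [[526.04319599   0.         322.72273598]
 [  0.         526.04319599 240.58806013]
 [  0.           0.           1.        ]] [0.04151121 0.         0.         0.         0.        ] [[-9.47829378e-01 -3.18120053e-01 -2.04719980e-02  5.47123269e+02]
 [ 1.75374572e-01 -5.73996657e-01  7.99857236e-01 -1.19329030e+02]
 [-2.66201485e-01  7.54537918e-01  5.99841062e-01 -9.11351501e+02]
 [ 0.00000000e+00  0.00000000e+00  0.00000000e+00  1.00000000e+00]]
tray [([289.0, 377.0], 0.85)]
splashback [([293.0, 370.0], 0.66)]
mat [([395.0, 191.0], 0.7)]
paddle1 [([306.0, 278.0], 0.97), ([316.0, 249.0], 0.85)]
paddle1_foot [([316.0, 245.0], 0.8)]
pin1 [([350.0, 181.0], 0.87), ([425.0, 189.0], 0.83)]
tumbler [([199.0, 253.0], 0.61)]
oilbox [([253.0, 194.0], 0.83)]
top [[570.56285371   0.         318.15154555]
 [  0.         570.56285371 235.05525444]
 [  0.           0.           1.        ]] [-0.04813165  0.          0.          0.          0.        ] [[ 3.35458528e-03 -9.99841615e-01 -1.74783063e-02  2.03604114e+01]
 [ 9.91689862e-01  1.07834698e-03  1.28647020e-01 -5.92844083e+02]
 [-1.286
[... 471 characters left out ...]
46)]
oilbox [([374.0, 156.0], 0.95), ([287.0, 237.0], 0.72)]
{'t': 0.9, 'q': array([-7.73378931e+01,  2.74807639e+00,  5.68630246e+00,  9.29350411e+01,
        1.43558733e-04,  8.26771663e+01]), 'dq': array([ 0.07476595,  0.04594208, -0.0742781 , -0.08881483, -0.00683192,
        0.10274202]), 'effort': array([ 6.55750609e-04, -3.38638544e+01,  3.20158625e+01,  8.97496757e-04,
        9.71911686e-05,  1.37415103e-06]), 'tool_pos': array([ 179.41351206, -493.38179401,  404.7532774 ]), 'eef_rot': array([ -4.74200751,  89.99681184, -74.75706698]), 'wrist_force': array([ 0.06793725,  0.91170776, -1.33212562]), 'torque': array([ 0.00395048, -0.01435477,  0.02440323]), 'width': 0.9996335511163403}
```

View pics/side0.png

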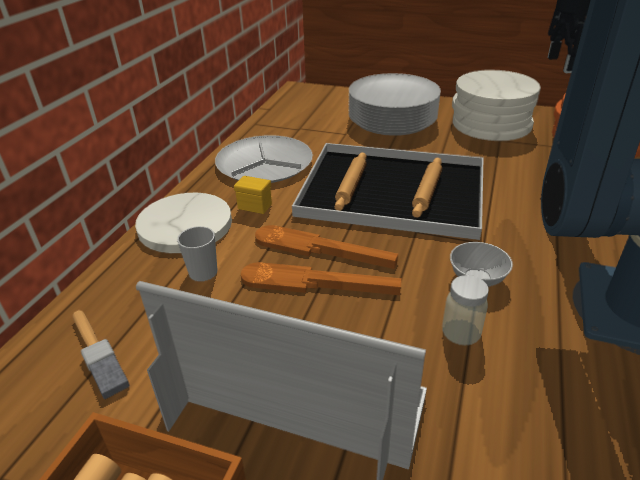

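View pics/top0.png

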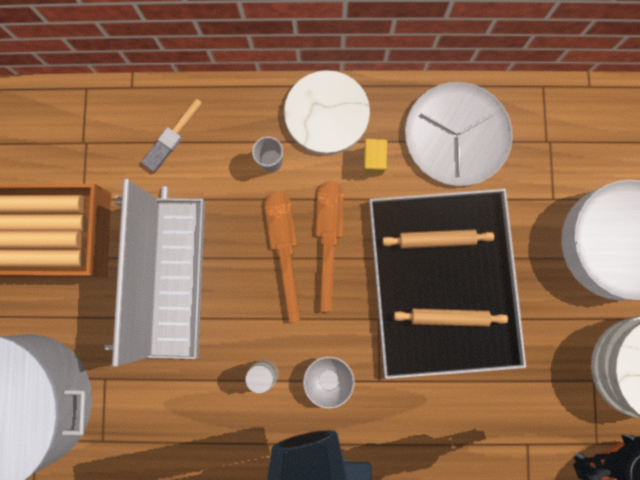

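```bash
cat >> h.py <<'E'
def proj(p,X):
    X=np.atleast_2d(np.asarray(X,float)); T=p['camera_from_world']
    c=X@T[:3,:3].T+T[:3,3]; c=c*[1,-1,-1]
    return cv2.projectPoints(c.reshape(-1,1,3),np.zeros(3),np.zeros(3),p['intrinsics'],np.array(p['dist_coeffs'],float))[0].reshape(-1,2)
def back(p,uv,z):
    uv=np.asarray(uv,float).reshape(-1,1,2)
    n=cv2.undistortPoints(uv,p['intrinsics'],np.array(p['dist_coeffs'],float)).reshape(-1,2)
    T=p['camera_from_world'];R=T[:3,:3];C=-R.T@T[:3,3]
    d=np.c_[n[:,0],-n[:,1],-np.ones(len(n))]@R
    k=(z-C[2])/d[:,2]
    return C+d*k[:,None]
def pad(p):
    "paddles by colour on the top view"
    im=p['pixels'];h=cv2.cvtColor(im,cv2.COLOR_RGB2HSV)
    return h
E
python3 - <<'E'
from h import *
p=cap('top','t1.png');q=cap('side','s1.png')
pickle.dump((p,q),open('p.pkl','wb'))
im=p['pixels']
for n,(x0,y0,x1,y1,f) in {'a':(100,170,340,370,3.3),'b':(360,180,530,385,3.8)}.items():
    cv2.imwrite(f'pics/z{n}.png',cv2.resize(im[y0:y1,x0:x1,::-1],None,fx=f if n=='a' else 2.9,fy=f if n=='a' else 2.9,interpolation=cv2.INTER_CUBIC)[:600,:800])
cv2.imwrite('pics/zs.png',cv2.resize(q['pixels'][220:480,120:440,::-1],None,fx=2.3,fy=2.3,interpolation=cv2.INTER_CUBIC))
for u in [(332,228),(287,239),(282,225),(329,200)]: print(im[u[1],u[0]])
print(im[330,230],im[400,250])
E
```

```text
[190 114  60]
[190 114  60]
[198 118  61]
[196 119  60]
[171 117  71] [170 116  65]
```

View pics/za.png

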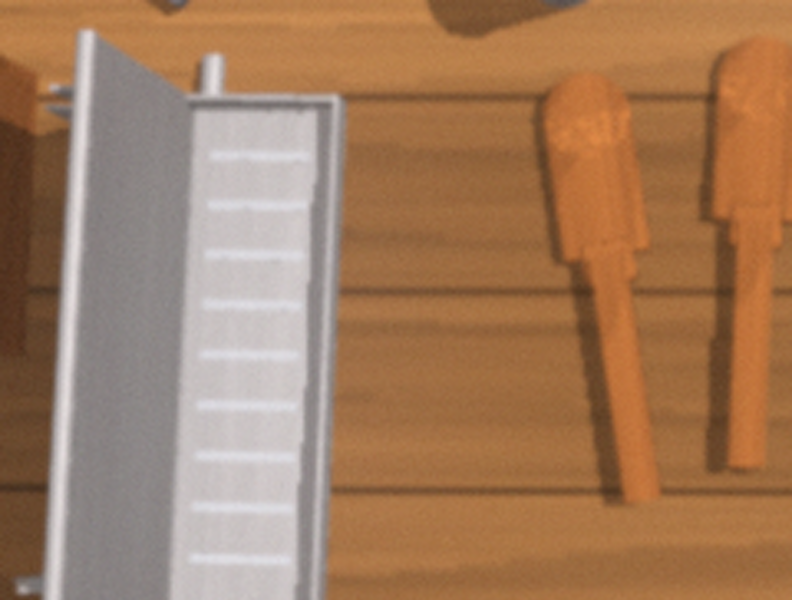

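View pics/zb.png

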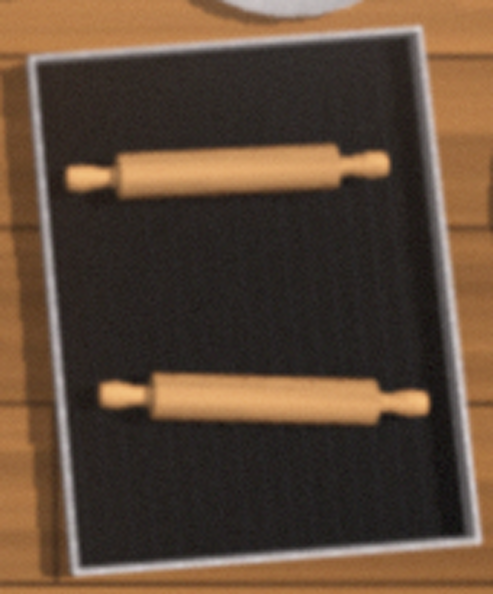

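View pics/zs.png

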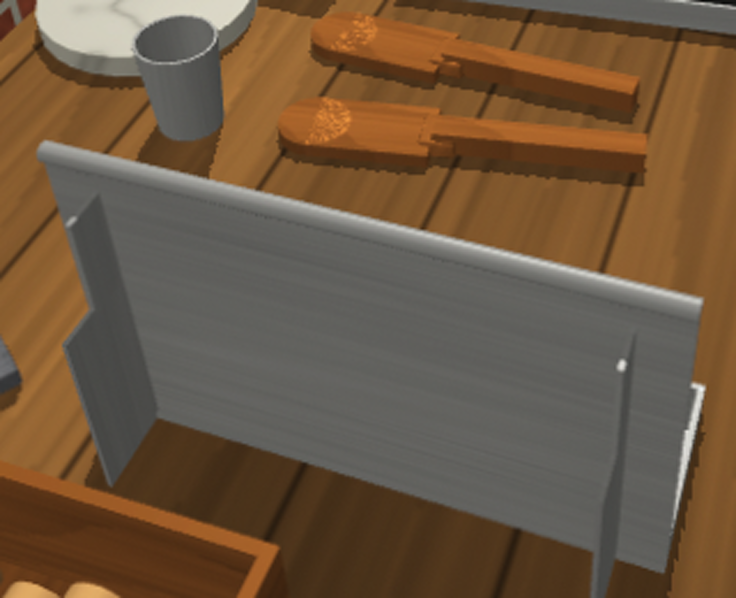

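```bash
cat > fit.py <<'E'
from h import *
from scipy.optimize import least_squares
p,q=pickle.load(open('p.pkl','rb'))
M=np.array([[180,-4,25],[-180,-4,25],[180,106,221],[-180,106,221]],float)
top=np.array([[203.5,199.5],[197,358.5],[126.5,179.5],[116,363]])
M2=np.array([[180,106,221],[-180,106,221]],float); sd=np.array([[138.5,284.3],[424.8,351]])
def W(v,M):
    c,s=np.cos(v[2]),np.sin(v[2]);return np.c_[v[0]+c*M[:,0]-s*M[:,1],v[1]+s*M[:,0]+c*M[:,1],M[:,2]]
f=lambda v:np.r_[(proj(p,W(v,M))-top).ravel(),(proj(q,W(v,M2))-sd).ravel()]
o=least_squares(f,[550,200,0]);print(o.x,np.round(f(o.x).reshape(-1,2),1))
np.save('stand.npy',o.x)
a=p['pixels'][:,:,::-1].copy();b=q['pixels'][:,:,::-1].copy()
for P in ([[176,0,25],[-176,0,25]],[[-176,0,4],[176,0,4]],[[180,106,221],[-180,106,221]],[[180,103,4],[-180,103,4]]):
    w=W(o.x,np.array(P,float))
    for im,c in((a,p),(b,q)):
        u=np.round(proj(c,w)).astype(int);cv2.line(im,tuple(map(int,u[0])),tuple(map(int,u[1])),(0,0,255),1)
# mat
mm=np.array([[-200,-155,28],[-200,155,28],[200,155,28],[200,-155,28]],float)
k=np.array([[360+478/2.9,180+540/2.9],[360+76/2.9,180+572/2.9],[360+31/2.9,180+57/2.9],[360+421/2.9,180+29/2.9]])
g=lambda v:(proj(p,W(v,mm))-k).ravel()
m=least_squares(g,[500,-200,0]);print('mat',m.x,np.round(g(m.x),1));np.save('mat.npy',m.x)
# paddles
def zb(x,y):return (100+x/3.3,170+y/3.3)
for nm,t,bl in (('L',(zb(586,72),12),(zb(641,500),20)),('R',(zb(764,37),12),(zb(747,468),20))):
    T=back(p,[t[0]],t[1])[0];F=back(p,[bl[0]],bl[1])[0]
    print(nm,'tip',T.round(1),'foot',F.round(1),'len',np.linalg.norm((T-F)[:2]),'ang',np.degrees(np.arctan2(*(T-F)[[1,0]])))
pins=[(425.0,0,0)]
for (x0,y0),(x1,y1) in (((118,178),(340,166)),((152,396),(380,401))):
    A=back(p,[(360+x0/2.9,180+y0/2.9),(360+x1/2.9,180+y1/2.9)],25);print('pin',A.round(1).tolist(),np.linalg.norm(A[0]-A[1]))
cv2.imwrite('pics/ov1.png',a);cv2.imwrite('pics/ov1s.png',b)
for nm,u,z in (('cup',(268,153),40),('tin',(376,154),64),('tumb2',(261,377),80),('bowl',(329,382),60)): print(nm,back(p,[u],z).round(0))
E
python3 fit.py
```

```text
[ 5.00491757e+02  2.93315775e+02 -1.12606922e-02] [[-1.1 -1.8]
 [-0.9 -0.8]
 [-1.4 -1.6]
 [-1.5  2.1]
 [ 0.2 -2.8]
 [ 1.3 -0.9]]
mat [ 4.89931650e+02 -2.65198333e+02  7.58206762e-02] [ 1.2  1.1 -1.   1.  -0.7 -1.   0.5 -1.3]
L tip [696.7 116.1  12. ] foot [401.   74.6  20. ] len 298.6604768599293 ang 7.990915369226599
R tip [721.6  -8.3  12. ] foot [422.7   3.1  20. ] len 299.17664694301595 ang -2.1859264527673172
pin [[580.4, -163.9, 25.0], [590.0, -336.7, 25.0]] 173.05481641936723
pin [[412.7, -187.5, 25.0], [409.0, -361.9, 25.0]] 174.3899116550168
cup [[781. 137.  40.]]
tin [[ 772. -107.   64.]]
tumb2 [[286. 140.  80.]]
bowl [[274.  -3.  60.]]
```

View pics/ov1.png

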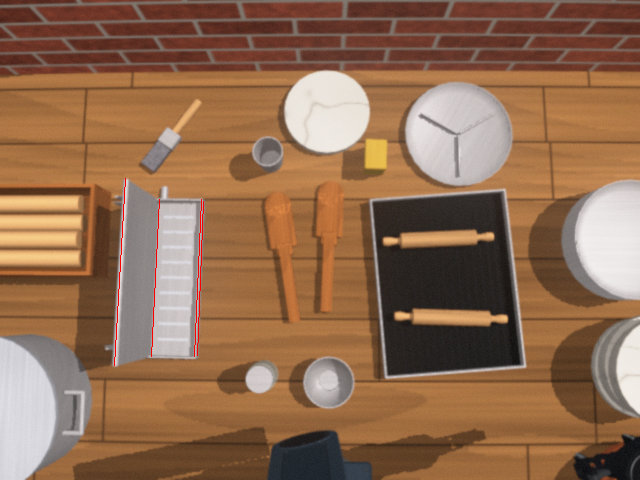

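View pics/ov1s.png

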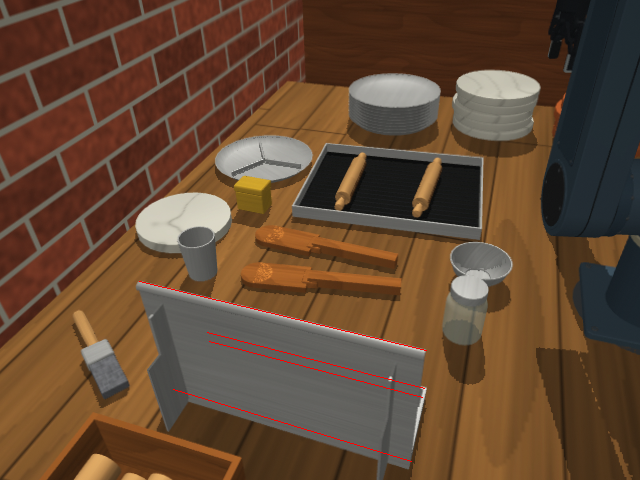

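```bash
cat >> h.py <<'E'
from scipy.spatial.transform import Rotation as Ro
def st():
    s=r.sense();R=Ro.from_euler('xyz',s['eef_rot'],degrees=True).as_matrix();return s,R
def plan(tgt,jaw=None):
    s,R=st();tgt=np.array([s['tool_pos'][i] if tgt[i] is None else tgt[i] for i in range(3)],float)
    d=R.T@(tgt-s['tool_pos'])/25
    z=R[:,2];cur=np.degrees(np.arctan2(z[1],z[0]))
    t=None
    if jaw is not None:
        a=(jaw-cur+90)%180-90; t=[-a/5,-(a-180*np.sign(a))/5]
    print('t',round(s['t'],2),'tcp',s['tool_pos'].round(1),'jaw',round(cur,1),'q',s['q'].round(0),'F',s['wrist_force'].round(1),'w',round(s['width'],3))
    print(' delta',d.round(2),'turn opts',t and np.round(t,2),'max rows',np.abs(d).max()*25/41.7)
    print(' axes x',R[:,0].round(2),'y',R[:,1].round(3),'z',R[:,2].round(3))
E
python3 -c "
from h import *
plan((655,110,300),98)"
```

```text
t 1.0 tcp [ 179.4 -493.4  404.7] jaw -70.0 q [-77.   3.   6.  93.  -0.  83.] F [-0.4 -0.   0.3] w 1.0
 delta [  4.19  26.13 -16.18] turn opts [  2.4 -33.6] max rows 15.6636069498068
 axes x [-0.  0. -1.] y [ 0.94   0.342 -0.   ] z [ 0.342 -0.94  -0.   ]
```

Emit:
servo_tool(increments=[{"delta_pos":[0,26.13,-16.18],"turn":-33.6,"jaw":0},{"delta_pos":[0,26.13,-16.18],"turn":-33.6,"jaw":0},{"delta_pos":[0,26.13,-16.18],"turn":-33.6,"jaw":0},{"delta_pos":[0,26.13,-16.18],"turn":-33.6,"jaw":0},{"delta_pos":[0,26.13,-16.18],"turn":-33.6,"jaw":0},{"delta_pos":[0,26.13,-16.18],"turn":-33.6,"jaw":0},{"delta_pos":[0,26.13,-16.18],"turn":-33.6,"jaw":0},{"delta_pos":[0,26.13,-16.18],"turn":-33.6,"jaw":0}])

```text
t: 1.67
tool_pos: [386.5, -229.8, 405.0]
eef_rot: [-27.7, 89.9, -40.1]
wrist_force: [1.0, -1.0, 1.0]
width: 0.998
```

```bash
python3 -c "
from h import *
plan((655,110,300),98)"
```

```text
t 1.67 tcp [ 386.5 -229.8  405. ] jaw -12.4 q [-39.  -8.  -5.  93.  -0.  63.] F [ 1. -1.  1.] w 0.998
 delta [ 4.2  15.58  7.57] turn opts [ 13.92 -22.08] max rows 9.340429243977884
 axes x [ 0. -0. -1.] y [ 0.214  0.977 -0.001] z [ 0.977 -0.214  0.001]
```

Emit:
servo_tool(increments=[{"delta_pos":[2,15.58,7.57],"turn":-22.08,"jaw":0},{"delta_pos":[2,15.58,7.57],"turn":-22.08,"jaw":0},{"delta_pos":[2,15.58,7.57],"turn":-22.08,"jaw":0},{"delta_pos":[2,15.58,7.57],"turn":-22.08,"jaw":0},{"delta_pos":[4.2,15.58,7.57],"turn":-22.08,"jaw":0},{"delta_pos":[4.2,15.58,7.57],"turn":-22.08,"jaw":0},{"delta_pos":[4.2,15.58,7.57],"turn":-22.08,"jaw":0},{"delta_pos":[4.2,15.58,7.57],"turn":-22.08,"jaw":0}])

```text
t: 2.33
tool_pos: [589.1, 23.7, 334.2]
eef_rot: [-65.5, 90.0, -20.6]
wrist_force: [0.5, -0.7, -0.1]
width: 1.0
```

```bash
python3 -c "
from h import *
plan((655,110,300),98)"
```

```text
t 2.33 tcp [589.1  23.7 334.2] jaw 45.0 q [-4. 12.  8. 86. -0. 41.] F [ 0.5 -0.7 -0.1] w 1.0
 delta [1.37 0.58 4.3 ] turn opts [-10.61  25.39] max rows 2.5803866592625058
 axes x [ 0. -0. -1.] y [-0.707  0.708 -0.001] z [0.708 0.707 0.   ]
```

Emit:
servo_tool(increments=[{"delta_pos":[1.37,0.58,4.3],"turn":-10.6,"jaw":0},{"delta_pos":[1.37,0.58,4.3],"turn":-10.6,"jaw":0},{"delta_pos":[1.37,0.58,4.3],"turn":-10.6,"jaw":0},{"delta_pos":[1.37,0.58,4.3],"turn":-10.6,"jaw":0},{"delta_pos":[1.37,0.58,4.3],"turn":-10.6,"jaw":0},{"delta_pos":[1.37,0.58,4.3],"turn":-10.6,"jaw":0},{"delta_pos":[1.37,0.58,4.3],"turn":-10.6,"jaw":0},{"delta_pos":[1.37,0.58,4.3],"turn":-10.6,"jaw":0}])

```text
t: 3.0
tool_pos: [654.7, 107.7, 300.0]
eef_rot: [85.5, 90.0, -176.7]
wrist_force: [0.1, 0.9, -0.0]
width: 1.0
```

```bash
python3 -c "
from h import *
plan((655,110,185),98)
q=cap('side','s2.png')"
```

```text
t 3.0 tcp [654.7 107.7 300. ] jaw 97.9 q [ 4. 24. 18. 85.  0. -4.] F [ 0.1  0.9 -0. ] w 1.0
 delta [ 4.6  -0.03  0.09] turn opts [-2.000e-02  3.598e+01] max rows 2.757446610856218
 axes x [-0. -0. -1.] y [-0.991 -0.137  0.001] z [-0.137  0.991  0.   ]
```

View pics/s2.png

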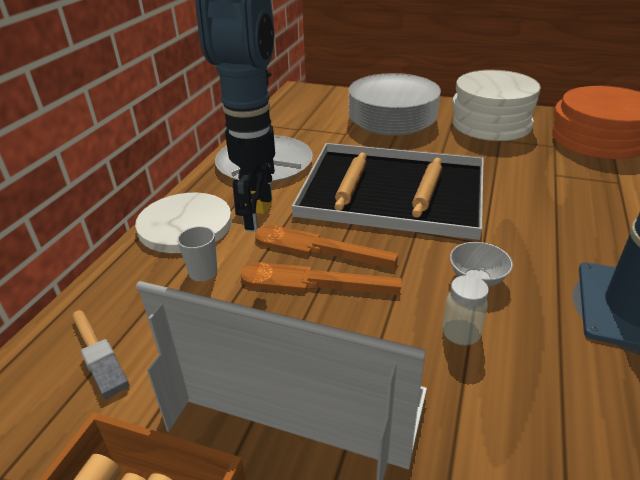

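Emit:
servo_tool(increments=[{"delta_pos":[2.0,-0.03,0.09],"jaw":0},{"delta_pos":[3.6,-0.03,0.09],"jaw":0.15},{"delta_pos":[4.6,-0.03,0.09],"jaw":0.18},{"delta_pos":[4.6,-0.03,0.09],"jaw":0.18},{"delta_pos":[4.6,-0.03,0.09],"jaw":0.18}], newtons=25)

```text
schema error: expected keys delta_pos, turn, jaw
```

Emit:
servo_tool(increments=[{"delta_pos":[0.2,0,0],"jaw":0.18},{"delta_pos":[0.4,0,0],"jaw":0.18},{"delta_pos":[0.4,0,0],"jaw":0.18}])

```text
schema error: expected keys delta_pos, turn, jaw
```

```bash
python3 -c "
from h import *
plan((655,110,175),98)
q=cap('side');im=q['pixels'][180:320,180:420,::-1]
cv2.imwrite('pics/s3.png',cv2.resize(im,None,fx=3.2,fy=3.2,interpolation=cv2.INTER_CUBIC))"
```

```text
t 3.05 tcp [654.7 107.6 300.1] jaw 97.8 q [ 4. 24. 18. 85. -0. -4.] F [ 0.9 -0.5 -0.6] w 1.001
 delta [ 5.   -0.03  0.09] turn opts [-3.000e-02  3.597e+01] max rows 2.999184525476521
 axes x [-0. -0. -1.] y [-0.991 -0.136  0.   ] z [-0.136  0.991  0.   ]
```

View pics/s3.png

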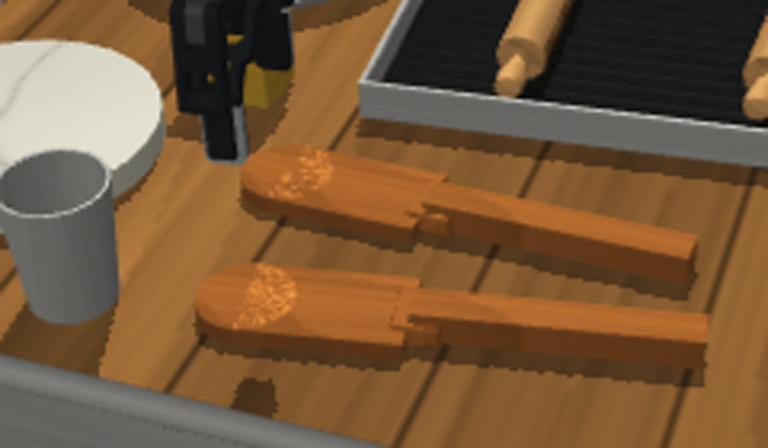

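Emit:
servo_tool(increments=[{"delta_pos":[2.0,-0.03,0.09],"turn":0,"jaw":0},{"delta_pos":[3.6,-0.03,0.09],"turn":0,"jaw":0.15},{"delta_pos":[4.6,-0.03,0.09],"turn":0,"jaw":0.18},{"delta_pos":[4.6,-0.03,0.09],"turn":0,"jaw":0.18},{"delta_pos":[4.6,-0.03,0.09],"turn":0,"jaw":0.18},{"delta_pos":[4.6,-0.03,0.09],"turn":0,"jaw":0.18}], newtons=25)

```text
t: 3.6
tool_pos: [655.9, 109.8, 187.5]
eef_rot: [-94.1, 89.8, 3.5]
wrist_force: [0.0, -0.0, 1.1]
width: 0.817
```

```bash
python3 -c "
from h import *
plan((655,110,175),98)
q=cap('side');im=q['pixels'][180:320,180:420,::-1]
cv2.imwrite('pics/s4.png',cv2.resize(im,None,fx=3.2,fy=3.2,interpolation=cv2.INTER_CUBIC))
q=cap('top');im=q['pixels'][150:340,200:440,::-1]
cv2.imwrite('pics/t4.png',cv2.resize(im,None,fx=3.1,fy=3.1,interpolation=cv2.INTER_CUBIC))"
```

```text
t 3.6 tcp [655.9 109.8 187.5] jaw 97.5 q [ 4. 26.  9. 73. -0. -4.] F [ 0.  -0.   1.1] w 0.817
 delta [0.5  0.04 0.01] turn opts [-0.09 35.91] max rows 0.29877813768536393
 axes x [ 0.  0. -1.] y [-0.991 -0.131 -0.003] z [-0.131  0.991 -0.   ]
```

View pics/s4.png

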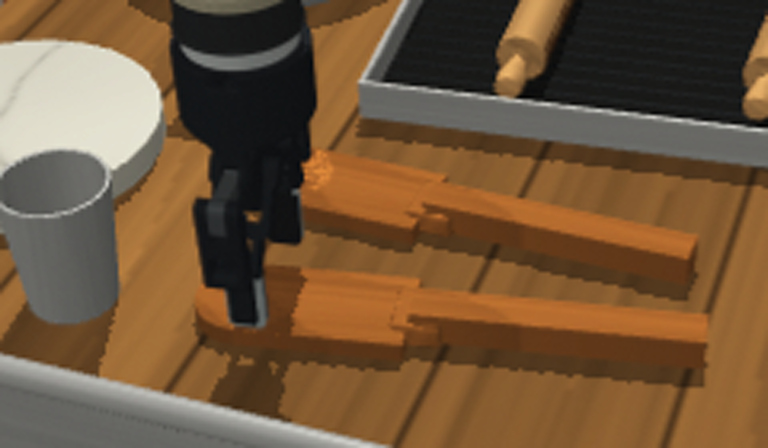

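View pics/t4.png

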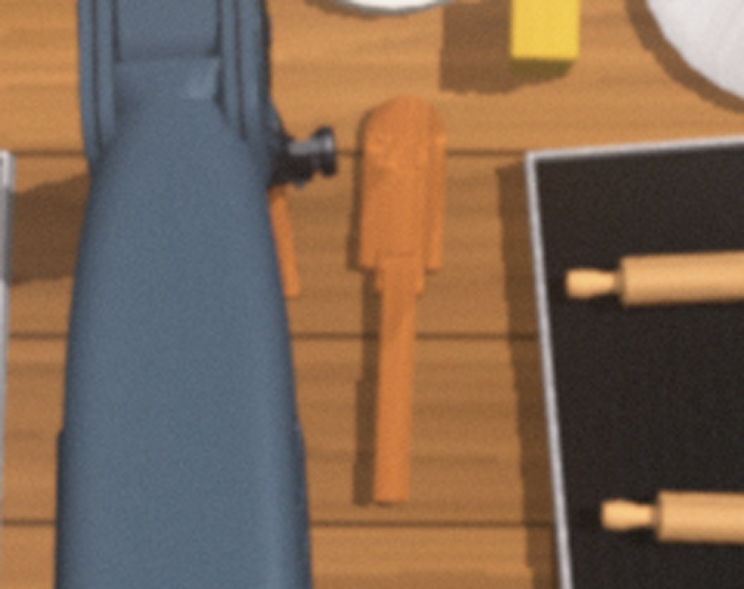

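Emit:
servo_tool(increments=[{"delta_pos":[0.25,0.0,0],"turn":0,"jaw":0.18},{"delta_pos":[0.5,0.0,0],"turn":0,"jaw":0.18},{"delta_pos":[0.5,0.0,0],"turn":0,"jaw":0.18}])

```text
t: 3.95
tool_pos: [654.9, 109.7, 172.5]
eef_rot: [86.8, 90.0, -175.6]
wrist_force: [-1.2, 1.4, -0.1]
width: 0.822
```

Emit:
servo_tool(increments=[{"delta_pos":[0.12,0.0,0],"turn":0,"jaw":0.18},{"delta_pos":[0.12,0.0,0],"turn":0,"jaw":0.18}])

```text
t: 4.12
tool_pos: [654.8, 109.8, 169.1]
eef_rot: [84.8, 89.9, -177.7]
wrist_force: [-0.5, -0.3, -0.2]
width: 0.827
```

Emit:
servo_tool(increments=[{"delta_pos":[0.1,0.0,0],"turn":0,"jaw":0.18},{"delta_pos":[0.1,0.0,0],"turn":0,"jaw":0.18}])

```text
t: 4.28
tool_pos: [654.9, 109.8, 166.8]
eef_rot: [85.9, 90.0, -176.5]
wrist_force: [0.6, 1.0, -0.4]
width: 0.821
```

Emit:
servo_tool(increments=[{"delta_pos":[0,0.0,0],"turn":0,"jaw":0.4},{"delta_pos":[0,0.0,0],"turn":0,"jaw":0.4},{"delta_pos":[0,0.0,0],"turn":0,"jaw":0.4},{"delta_pos":[0,0.0,0],"turn":0,"jaw":0.4},{"delta_pos":[0,0.0,0],"turn":0,"jaw":0.4},{"delta_pos":[0,0.0,0],"turn":0,"jaw":0.4}], newtons=25)

```text
t: 4.78
tool_pos: [655.6, 109.9, 168.7]
eef_rot: [-90.2, 89.9, 7.4]
wrist_force: [-0.5, 0.4, 5.4]
width: 0.693
```

Emit:
servo_tool(increments=[{"delta_pos":[-0.5,0.0,0],"turn":0,"jaw":0.4},{"delta_pos":[-1.0,0.0,0],"turn":0,"jaw":0.4},{"delta_pos":[-1.5,0.0,0],"turn":0,"jaw":0.4},{"delta_pos":[-2,0.0,0],"turn":0,"jaw":0.4},{"delta_pos":[-2.0,0.0,0],"turn":0,"jaw":0.4},{"delta_pos":[-2.0,0.0,0],"turn":0,"jaw":0.4}])

```text
t: 5.28
tool_pos: [655.9, 109.8, 219.5]
eef_rot: [-93.4, 89.8, 4.2]
wrist_force: [0.5, 0.4, -2.0]
width: 0.697
```

```bash
python3 -c "
from h import *
plan((655,110,175),98)
q=cap('side','s5.png')"
```

```text
t 5.28 tcp [655.9 109.8 219.5] jaw 97.6 q [ 4. 25. 11. 76.  0. -4.] F [ 0.5  0.4 -2. ] w 0.697
 delta [1.78 0.04 0.01] turn opts [-0.08 35.92] max rows 1.06737546799736
 axes x [ 0.  0. -1.] y [-0.991 -0.132 -0.004] z [-0.132  0.991 -0.   ]
```

View pics/s5.png

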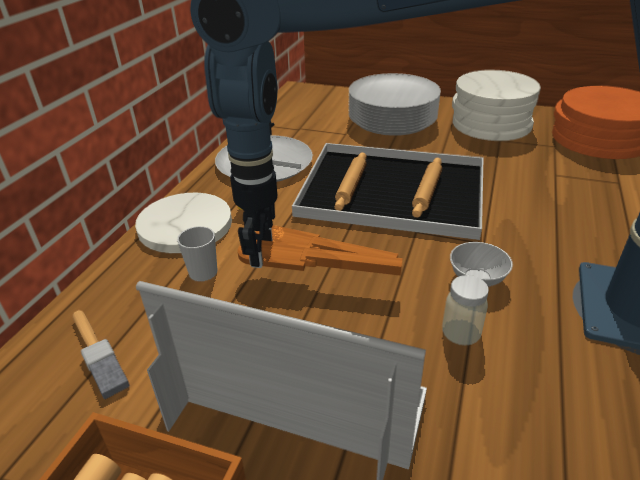

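Emit:
servo_tool(increments=[{"delta_pos":[-1.5,0.0,0],"turn":0,"jaw":0.4},{"delta_pos":[-3.0,0.0,0],"turn":0,"jaw":0.4},{"delta_pos":[-4.5,0.0,0],"turn":0,"jaw":0.4},{"delta_pos":[-6,0.0,0],"turn":0,"jaw":0.4},{"delta_pos":[-7.5,0.0,0],"turn":0,"jaw":0.4},{"delta_pos":[-8,0.0,0],"turn":0,"jaw":0.4},{"delta_pos":[-8,0.0,0],"turn":0,"jaw":0.4},{"delta_pos":[-8,0.0,0],"turn":0,"jaw":0.4}], newtons=20)

```text
t: 6.0
tool_pos: [655.3, 109.8, 417.2]
eef_rot: [-92.8, 90.0, 4.8]
wrist_force: [1.0, -0.8, -1.7]
width: 0.691
```

```bash
python3 -c "
from h import *
plan((655,110,175),98)
q=cap('side','s6.png')"
```

```text
t 6.0 tcp [655.3 109.8 417.2] jaw 97.6 q [ 4. 25. 34. 99.  0. -4.] F [ 1.  -0.8 -1.7] w 0.691
 delta [9.69 0.02 0.01] turn opts [-0.08 35.92] max rows 5.808086322268781
 axes x [ 0.  0. -1.] y [-0.991 -0.132 -0.001] z [-0.132  0.991 -0.   ]
```

View pics/s6.png

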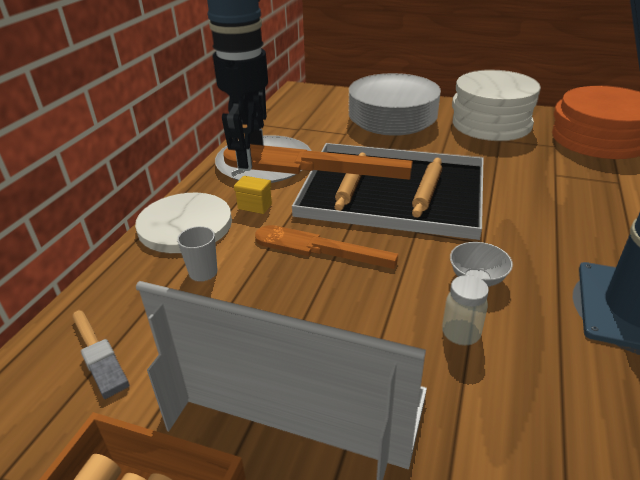

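```bash
python3 -c "
from h import *
plan((480,362,432),179.4)"
```

```text
t 6.05 tcp [655.1 109.8 415.1] jaw 97.6 q [ 4. 25. 34. 99. -0. -4.] F [ 0.4 -0.5 -2.1] w 0.695
 delta [-0.66  5.62 10.92] turn opts [-16.37  19.63] max rows 6.549428783257631
 axes x [-0. -0. -1.] y [-0.991 -0.132  0.003] z [-0.132  0.991  0.   ]
```

Emit:
servo_tool(increments=[{"delta_pos":[-0.6,0.5,1],"turn":-1.4,"jaw":0.4},{"delta_pos":[-0.6,1.0,2],"turn":-2.8,"jaw":0.4},{"delta_pos":[-0.6,1.6,3.2],"turn":-4.2,"jaw":0.4},{"delta_pos":[-0.6,2.2,4.4],"turn":-5.6,"jaw":0.4},{"delta_pos":[-0.6,2.8,5.6],"turn":-7,"jaw":0.4},{"delta_pos":[-0.6,3.4,6.8],"turn":-8.4,"jaw":0.4},{"delta_pos":[-0.6,4.0,8],"turn":-9.8,"jaw":0.4},{"delta_pos":[-0.6,4.6,9],"turn":-11.2,"jaw":0.4}], newtons=25)

```text
t: 6.72
tool_pos: [509.8, 319.2, 428.0]
eef_rot: [44.7, 89.6, -161.3]
wrist_force: [0.1, 0.6, -2.0]
width: 0.69
```

```bash
python3 -c "
from h import *
plan((480,362,432),179.4)"
```

```text
t 6.72 tcp [509.8 319.2 428. ] jaw 154.0 q [ 26.  15.  22.  98.   0. -38.] F [ 0.1  0.6 -2. ] w 0.69
 delta [-0.16 -1.01  1.82] turn opts [-5.09 30.91] max rows 1.092366024410196
 axes x [-0.01 -0.   -1.  ] y [-0.439 -0.899  0.005] z [-0.899  0.439  0.005]
```

Emit:
servo_tool(increments=[{"delta_pos":[-0.2,-0.3,0.6],"turn":-1.4,"jaw":0.4},{"delta_pos":[-0.2,-0.6,1.2],"turn":-2.8,"jaw":0.4},{"delta_pos":[-0.2,-1,1.8],"turn":-4.2,"jaw":0.4},{"delta_pos":[-0.2,-1,1.8],"turn":-5.1,"jaw":0.4},{"delta_pos":[-0.2,-1,1.8],"turn":-5.1,"jaw":0.4},{"delta_pos":[-0.2,-1,1.8],"turn":-5.1,"jaw":0.4}])

```text
t: 7.22
tool_pos: [481.9, 360.1, 434.1]
eef_rot: [32.1, 89.7, -148.9]
wrist_force: [1.0, 0.4, -1.0]
width: 0.695
```

```bash
python3 -c "
from h import *
plan((480,362,405),179.4)
cap('side','s7.png');cap('top','t7.png')"
```

```text
t 7.22 tcp [481.9 360.1 434.1] jaw 179.0 q [ 30.  15.  23.  98.  -0. -59.] F [ 1.   0.4 -1. ] w 0.695
 delta [ 1.16 -0.08  0.07] turn opts [-0.09 35.91] max rows 0.6975782294721447
 axes x [-0. -0. -1.] y [-0.018 -1.     0.003] z [-1.     0.018  0.005]
```

View pics/s7.png

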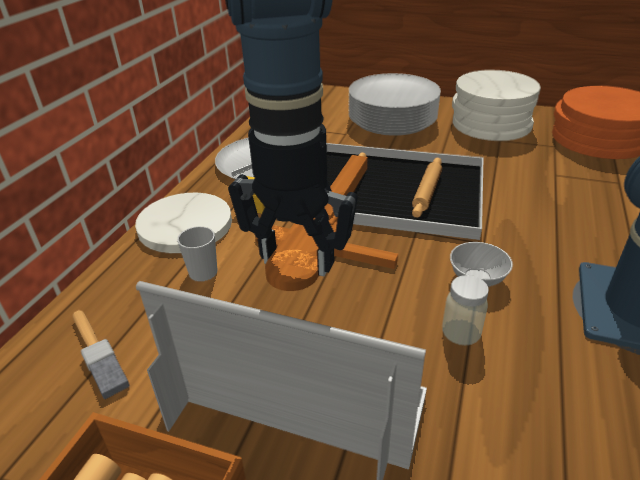

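View pics/t7.png

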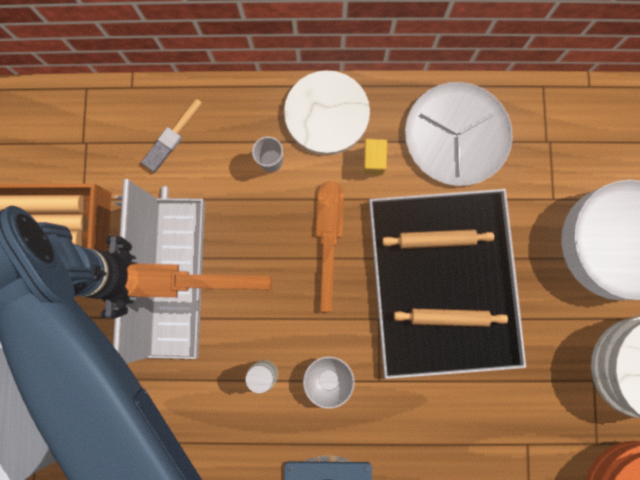

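Emit:
servo_tool(increments=[{"delta_pos":[0.6,-0.4,0.05],"turn":0,"jaw":0.4},{"delta_pos":[1.2,-0.4,0.05],"turn":0,"jaw":0.4},{"delta_pos":[1.6,-0.4,0.05],"turn":0,"jaw":0.4},{"delta_pos":[1.9,-0.4,0.05],"turn":0,"jaw":0.4},{"delta_pos":[2.1,-0.4,0.05],"turn":0,"jaw":0.4},{"delta_pos":[2.2,-0.4,0.05],"turn":0,"jaw":0.4}])

```text
t: 7.82
tool_pos: [481.2, 368.9, 382.6]
eef_rot: [89.7, 89.9, -91.3]
wrist_force: [-1.9, -4.9, 4.2]
width: 0.695
```

```bash
python3 -c "
from h import *
plan((480,370,361),179.4)
cap('side','s8.png')"
```

```text
t 7.82 tcp [481.2 368.9 382.6] jaw 179.0 q [ 31.  15.  17.  92.  -0. -58.] F [-1.9 -4.9  4.2] w 0.695
 delta [ 0.86 -0.05  0.05] turn opts [-0.08 35.92] max rows 0.5183623599268165
 axes x [-0. -0. -1.] y [-0.018 -1.     0.002] z [-1.     0.018  0.   ]
```

View pics/s8.png

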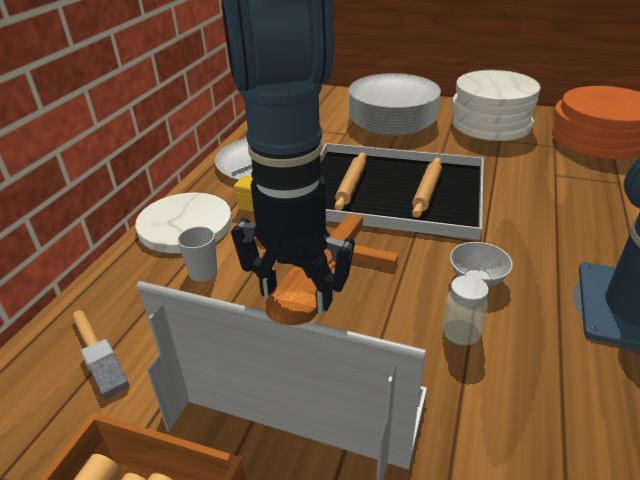

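Emit:
servo_tool(increments=[{"delta_pos":[0.2,0,0],"turn":0,"jaw":0.4},{"delta_pos":[0.4,0,0],"turn":0,"jaw":0.4},{"delta_pos":[0.6,0,0],"turn":0,"jaw":0.4},{"delta_pos":[0.6,0,0],"turn":0,"jaw":0.4}], newtons=22)

```text
t: 8.2
tool_pos: [481.3, 369.9, 368.6]
eef_rot: [-146.2, 89.9, 32.9]
wrist_force: [-1.2, -3.5, 4.1]
width: 0.69
```

Emit:
servo_tool(increments=[{"delta_pos":[0.2,0,0],"turn":0,"jaw":0.4},{"delta_pos":[0.4,0,0],"turn":0,"jaw":0.4},{"delta_pos":[0.4,0,0],"turn":0,"jaw":0.4}])

```text
t: 8.45
tool_pos: [481.6, 370.1, 361.1]
eef_rot: [-152.0, 89.7, 27.1]
wrist_force: [-1.6, -1.9, 7.5]
width: 0.692
```

```bash
python3 -c "
from h import *
plan((480,370,361),179.4)
cap('side','s9.png');cap('top','t9.png')"
```

```text
t 8.45 tcp [481.6 370.1 361.1] jaw 179.1 q [ 31.  15.  14.  89.  -0. -58.] F [-1.6 -1.9  7.5] w 0.692
 delta [0.   0.01 0.06] turn opts [-0.07 35.93] max rows 0.037402032290347303
 axes x [ 0.01  0.   -1.  ] y [-0.016 -1.    -0.003] z [-1.     0.016 -0.005]
```

View pics/s9.png

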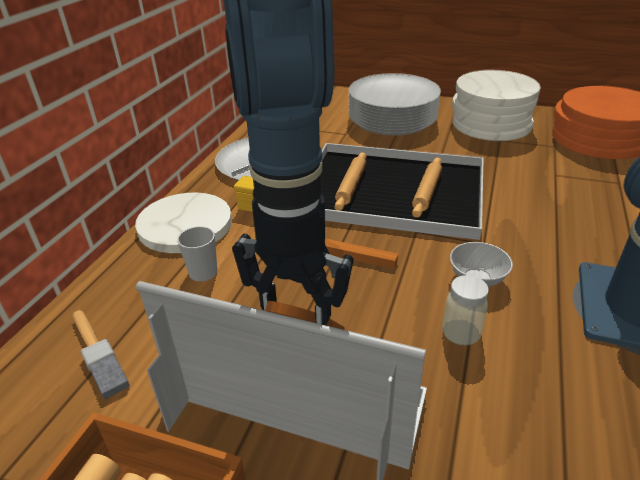

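View pics/t9.png

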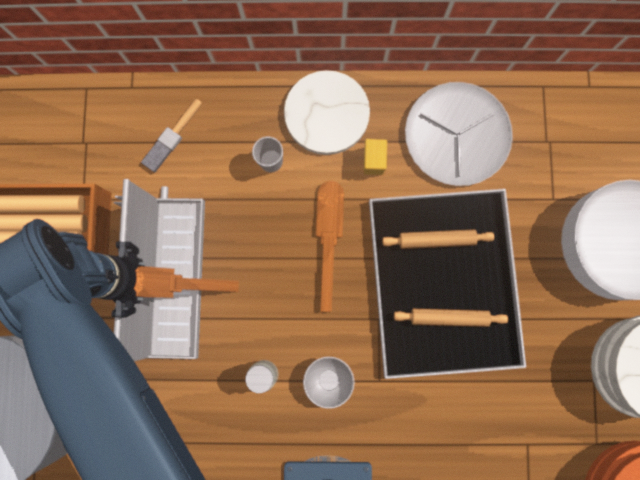

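Emit:
servo_tool(increments=[{"delta_pos":[0.2,0,0],"turn":0,"jaw":0.4},{"delta_pos":[0.4,-0.05,0],"turn":0,"jaw":0.4},{"delta_pos":[0.4,-0.05,0],"turn":0,"jaw":0.4}])

```text
t: 8.8
tool_pos: [481.6, 372.0, 352.7]
eef_rot: [-142.1, 89.5, 36.9]
wrist_force: [-1.7, -1.6, 12.9]
width: 0.699
```

```bash
cat >> h.py <<'E'
def foots(p,pivot,dirsign=-1,L=262):
    for a in range(0,91,5):
        f=pivot+np.array([0,dirsign*L*np.cos(np.radians(a)),-L*np.sin(np.radians(a))])
        print(a,f.round(0),proj(p,[f])[0].round(0),end=' | ')
    print()
E
python3 -c "
from h import *
plan((480,370,361),179.4)
p=cap('top','t10.png')
s=r.sense();foots(p,s['tool_pos']-[0,0,162])"
```

```text
t 8.8 tcp [481.6 372.  352.7] jaw 179.1 q [ 31.  15.  13.  88.   0. -58.] F [-1.7 -1.6 12.9] w 0.699
 delta [-0.33  0.08  0.06] turn opts [-0.07 35.93] max rows 0.19942246700788563
 axes x [ 0.01  0.01 -1.  ] y [-0.016 -1.    -0.005] z [-1.     0.016 -0.007]
0 [482. 110. 191.] [271. 282.] | 5 [482. 111. 168.] [272. 282.] | 10 [482. 114. 145.] [272. 283.] | 15 [482. 119. 123.] [270. 283.] | 20 [482. 126. 101.] [268. 284.] | 25 [482. 135.  80.] [265. 284.] | 30 [482. 145.  60.] [261. 284.] | 35 [482. 157.  40.] [257. 285.] | 40 [482. 171.  22.] [251. 285.] | 45 [482. 187.   5.] [246. 285.] | 50 [482. 204. -10.] [239. 286.] | 55 [482. 222. -24.] [233. 286.] | 60 [482. 241. -36.] [225. 286.] | 65 [482. 261. -47.] [217. 286.] | 70 [482. 282. -56.] [209. 286.] | 75 [482. 304. -62.] [201. 286.] | 80 [482. 327. -67.] [192. 286.] | 85 [482. 349. -70.] [183. 286.] | 90 [482. 372. -71.] [174. 286.] |
```

View pics/t10.png

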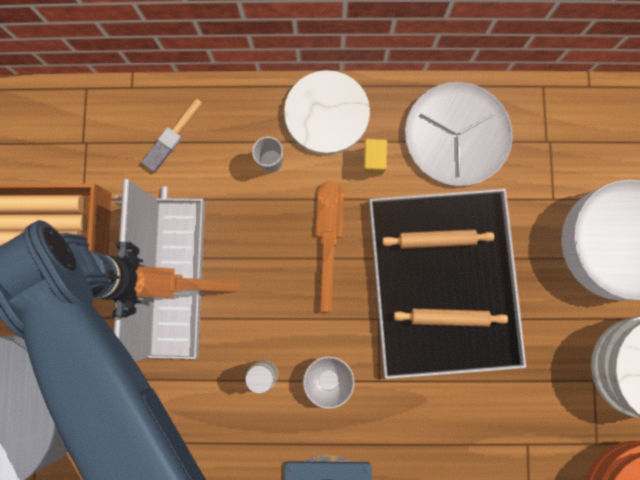

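Emit:
servo_tool(increments=[{"delta_pos":[-1,0,0],"turn":0,"jaw":0.4},{"delta_pos":[-2,0.4,0],"turn":0,"jaw":0.4},{"delta_pos":[-3.2,1.6,0],"turn":0,"jaw":0.4},{"delta_pos":[-4.4,3,0],"turn":0,"jaw":0.4},{"delta_pos":[-5.2,4.4,0],"turn":0,"jaw":0.4},{"delta_pos":[-5.2,5.8,0],"turn":0,"jaw":0.4},{"delta_pos":[-5.2,7.2,0],"turn":0,"jaw":0.4},{"delta_pos":[-5.2,7.2,0],"turn":0,"jaw":0.4}], newtons=28)

```text
t: 9.52
tool_pos: [478.6, 187.0, 478.9]
eef_rot: [148.7, 89.8, -32.5]
wrist_force: [0.7, 0.8, -2.5]
width: 0.695
```

```bash
python3 -c "
from h import *
plan((480,190,482),-0.6)
p=cap('side','s11.png')
s=r.sense()"
```

```text
t 9.52 tcp [478.6 187.  478.9] jaw 178.7 q [ 14.   3.  14. 101.  -0. -75.] F [ 0.7  0.8 -2.5] w 0.695
 delta [-0.12 -0.12 -0.05] turn opts [-0.13 35.87] max rows 0.074181312999108
 axes x [ 0. -0. -1.] y [-0.022 -1.     0.002] z [-1.     0.022 -0.003]
```

View pics/s11.png

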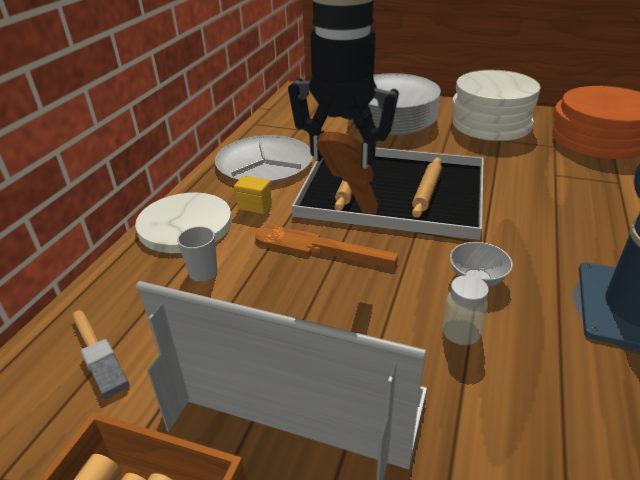

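Emit:
servo_tool(increments=[{"delta_pos":[-0.1,-0.1,0],"turn":1.4,"jaw":0.4},{"delta_pos":[-0.1,-0.1,0],"turn":2.8,"jaw":0.4},{"delta_pos":[-0.1,-0.1,0],"turn":4.2,"jaw":0.4},{"delta_pos":[-0.1,-0.1,0],"turn":5.6,"jaw":0.4},{"delta_pos":[-0.1,-0.1,0],"turn":7,"jaw":0.4},{"delta_pos":[-0.1,-0.1,0],"turn":8.4,"jaw":0.4},{"delta_pos":[-0.1,-0.1,0],"turn":9.8,"jaw":0.4},{"delta_pos":[-0.1,-0.1,0],"turn":11.2,"jaw":0.4}])

```text
t: 10.23
tool_pos: [478.6, 195.3, 479.3]
eef_rot: [-28.6, 89.9, 94.2]
wrist_force: [0.3, 0.5, -1.3]
width: 0.7
```

Emit:
servo_tool(increments=[{"delta_pos":[0,0,0],"turn":1.4,"jaw":0.4},{"delta_pos":[0,0,0],"turn":2.8,"jaw":0.4},{"delta_pos":[0,0,0],"turn":4.2,"jaw":0.4},{"delta_pos":[0,0,0],"turn":5.6,"jaw":0.4},{"delta_pos":[0,0,0],"turn":7,"jaw":0.4},{"delta_pos":[0,0,0],"turn":8.4,"jaw":0.4},{"delta_pos":[0,0,0],"turn":9.8,"jaw":0.4},{"delta_pos":[0,0,0],"turn":11.2,"jaw":0.4}])

```text
t: 10.9
tool_pos: [478.6, 195.3, 479.3]
eef_rot: [29.2, 89.9, 96.0]
wrist_force: [-0.5, -0.3, -0.5]
width: 0.698
```

Emit:
servo_tool(increments=[{"delta_pos":[0,0,0],"turn":1.4,"jaw":0.4},{"delta_pos":[0,0,0],"turn":2.8,"jaw":0.4},{"delta_pos":[0,0,0],"turn":4.2,"jaw":0.4},{"delta_pos":[0,0,0],"turn":5.6,"jaw":0.4},{"delta_pos":[0,0,0],"turn":7,"jaw":0.4},{"delta_pos":[0,0,0],"turn":8.4,"jaw":0.4},{"delta_pos":[0,0,0],"turn":9.8,"jaw":0.4},{"delta_pos":[0,0,0],"turn":11.2,"jaw":0.4}])

```text
t: 11.57
tool_pos: [478.6, 195.2, 479.3]
eef_rot: [94.3, 89.9, 105.1]
wrist_force: [0.4, -0.4, -1.8]
width: 0.698
```

```bash
python3 -c "
from h import *
plan((480,190,447),-0.6)"
```

```text
t 11.57 tcp [478.6 195.2 479.3] jaw 10.8 q [ 15.   3.  15. 102.   0.  94.] F [ 0.4 -0.4 -1.8] w 0.698
 delta [ 1.29 -0.22  0.02] turn opts [  2.28 -33.72] max rows 0.7734441378533993
 axes x [-0.  0. -1.] y [-0.188  0.982  0.001] z [ 0.982  0.188 -0.   ]
```

Emit:
servo_tool(increments=[{"delta_pos":[0.4,0,0],"turn":1.2,"jaw":0.4},{"delta_pos":[0.9,-0.2,0],"turn":2.28,"jaw":0.4},{"delta_pos":[1.29,-0.2,0],"turn":2.28,"jaw":0.4},{"delta_pos":[1.29,-0.2,0],"turn":2.28,"jaw":0.4}], newtons=22)

```text
t: 11.9
tool_pos: [479.1, 189.8, 444.5]
eef_rot: [-174.9, 89.7, -175.1]
wrist_force: [-0.6, -0.2, -2.4]
width: 0.696
```

```bash
python3 -c "
from h import *
plan((480,322,447),-0.6)
p=cap('top','t12.png')
s=r.sense();foots(p,s['tool_pos']-[0,0,162],1)"
```

```text
t 11.9 tcp [479.1 189.8 444.5] jaw -0.1 q [ 14.   2.  10.  98.   0. 104.] F [-0.6 -0.2 -2.4] w 0.696
 delta [-0.1   5.29  0.02] turn opts [  0.09 -35.91] max rows 3.17071285824986
 axes x [-0. -0. -1.] y [ 0.002  1.    -0.   ] z [ 1.    -0.002 -0.005]
0 [479. 452. 284.] [ 78. 280.] | 5 [479. 451. 261.] [ 84. 280.] | 10 [479. 448. 238.] [ 91. 281.] | 15 [479. 443. 216.] [ 98. 281.] | 20 [479. 436. 194.] [106. 282.] | 25 [479. 427. 173.] [114. 283.] | 30 [479. 417. 153.] [123. 283.] | 35 [479. 404. 133.] [132. 284.] | 40 [479. 390. 115.] [142. 284.] | 45 [479. 375.  98.] [151. 284.] | 50 [479. 358.  83.] [161. 285.] | 55 [479. 340.  69.] [171. 285.] | 60 [479. 321.  57.] [181. 285.] | 65 [479. 300.  46.] [192. 286.] | 70 [479. 279.  38.] [202. 286.] | 75 [479. 257.  31.] [212. 286.] | 80 [479. 235.  26.] [223. 286.] | 85 [479. 213.  23.] [233. 286.] | 90 [479. 190.  22.] [243. 286.] |
```

View pics/t12.png

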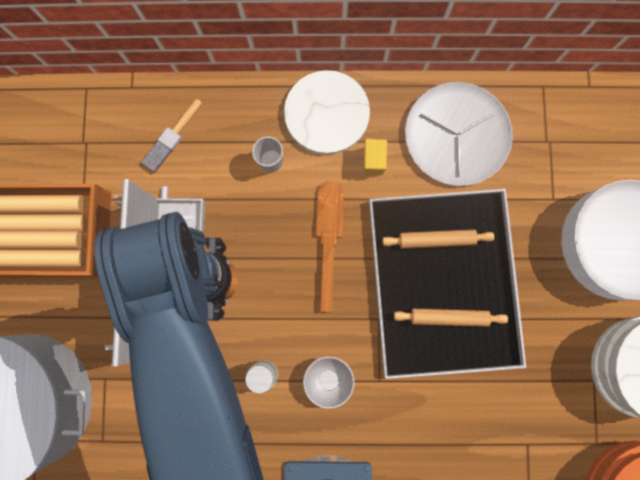

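Emit:
servo_tool(increments=[{"delta_pos":[-0.15,0.8,0],"turn":0.1,"jaw":0.4},{"delta_pos":[-0.15,1.6,0],"turn":0.1,"jaw":0.4},{"delta_pos":[-0.15,2.3,0],"turn":0.1,"jaw":0.4},{"delta_pos":[-0.15,3.0,0],"turn":0.1,"jaw":0.4},{"delta_pos":[-0.15,3.7,0],"turn":0.1,"jaw":0.4},{"delta_pos":[-0.15,4.4,0],"turn":0.1,"jaw":0.4}], newtons=22)

```text
t: 12.45
tool_pos: [479.8, 299.8, 452.4]
eef_rot: [-38.8, 89.9, -39.5]
wrist_force: [-0.1, -1.9, 0.1]
width: 0.695
```

Emit:
servo_tool(increments=[{"delta_pos":[0,0.3,0],"turn":0,"jaw":0.4},{"delta_pos":[0,0.6,0],"turn":0,"jaw":0.4},{"delta_pos":[0,0.9,0],"turn":0,"jaw":0.4},{"delta_pos":[0,0.9,0],"turn":0,"jaw":0.4}])

```text
t: 12.78
tool_pos: [480.2, 322.3, 451.4]
eef_rot: [77.8, 90.0, 77.0]
wrist_force: [-0.8, -1.5, -1.8]
width: 0.695
```

```bash
python3 -c "
from h import *
plan((480,260,500),179.4)
p=cap('side','s13.png')"
```

```text
t 12.78 tcp [480.2 322.3 451.4] jaw -0.8 q [ 27.  12.  21.  99.   0. 118.] F [-0.8 -1.5 -1.8] w 0.695
 delta [-1.95 -2.49  0.02] turn opts [-3.000e-02  3.597e+01] max rows 1.4936851463228333
 axes x [ 0.  0. -1.] y [0.013 1.    0.   ] z [ 1.    -0.013  0.   ]
```

View pics/s13.png

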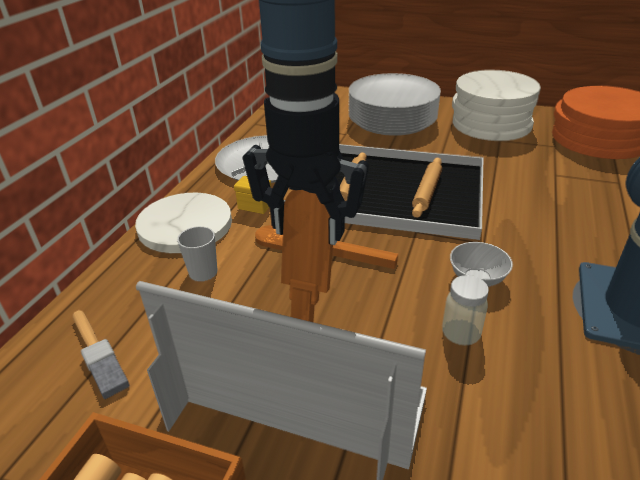

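Emit:
servo_tool(increments=[{"delta_pos":[-0.6,-0.8,0],"turn":0,"jaw":0.4},{"delta_pos":[-1.6,-1.6,0.4],"turn":-1,"jaw":0.4},{"delta_pos":[-2,-1.6,0.8],"turn":-2.4,"jaw":0.4},{"delta_pos":[-2,-1.6,1.2],"turn":-3.8,"jaw":0.4},{"delta_pos":[-2,-1.6,1.6],"turn":-5.2,"jaw":0.4},{"delta_pos":[-2,-1.6,1.6],"turn":-6.6,"jaw":0.4},{"delta_pos":[-2,-1.6,1.6],"turn":-8,"jaw":0.4},{"delta_pos":[-2,-1.6,1.6],"turn":-9.4,"jaw":0.4}], newtons=28)

```text
t: 13.5
tool_pos: [520.0, 280.4, 501.3]
eef_rot: [58.4, 89.9, 104.9]
wrist_force: [-0.7, 0.6, -1.5]
width: 0.699
```

Emit:
servo_tool(increments=[{"delta_pos":[0,0,0],"turn":-1.4,"jaw":0.4},{"delta_pos":[0,0,0],"turn":-2.8,"jaw":0.4},{"delta_pos":[0,0,0],"turn":-4.2,"jaw":0.4},{"delta_pos":[0,0,0],"turn":-5.6,"jaw":0.4},{"delta_pos":[0,0,0],"turn":-7,"jaw":0.4},{"delta_pos":[0,0,0],"turn":-8.4,"jaw":0.4},{"delta_pos":[0,0,0],"turn":-9.8,"jaw":0.4},{"delta_pos":[0,0,0],"turn":-11.2,"jaw":0.4}])

```text
t: 14.17
tool_pos: [519.7, 280.5, 501.5]
eef_rot: [-7.7, 89.9, 94.8]
wrist_force: [0.4, -0.5, -1.5]
width: 0.695
```

Emit:
servo_tool(increments=[{"delta_pos":[0,0,0],"turn":-1.4,"jaw":0.4},{"delta_pos":[0,0,0],"turn":-2.8,"jaw":0.4},{"delta_pos":[0,0,0],"turn":-4.2,"jaw":0.4},{"delta_pos":[0,0,0],"turn":-5.6,"jaw":0.4},{"delta_pos":[0,0,0],"turn":-7,"jaw":0.4},{"delta_pos":[0,0,0],"turn":-8.4,"jaw":0.4},{"delta_pos":[0,0,0],"turn":-9.8,"jaw":0.4},{"delta_pos":[0,0,0],"turn":-11.2,"jaw":0.4}])

```text
t: 14.83
tool_pos: [519.7, 280.6, 501.5]
eef_rot: [-63.8, 89.9, 94.7]
wrist_force: [-0.0, 0.9, -0.1]
width: 0.699
```

```bash
python3 -c "
from h import *
plan((520,370,500),179.4)"
```

```text
t 14.83 tcp [519.7 280.6 501.5] jaw 158.5 q [ 22.  16.  32. 106.   0. -47.] F [-0.   0.9 -0.1] w 0.699
 delta [ 0.07 -3.33  1.3 ] turn opts [-4.18 31.82] max rows 1.9978533403060943
 axes x [-0.  0. -1.] y [-0.367 -0.93  -0.002] z [-0.93   0.367  0.001]
```

Emit:
servo_tool(increments=[{"delta_pos":[0,-1,0.4],"turn":-1.4,"jaw":0.4},{"delta_pos":[0,-2,0.8],"turn":-2.8,"jaw":0.4},{"delta_pos":[0.3,-3,1.2],"turn":-4.18,"jaw":0.4},{"delta_pos":[0.8,-3.6,1.4],"turn":-4.18,"jaw":0.4},{"delta_pos":[1.2,-3.6,1.4],"turn":-4.18,"jaw":0.4},{"delta_pos":[1.2,-3.6,1.4],"turn":-4.18,"jaw":0.4}])

```text
t: 15.33
tool_pos: [520.6, 378.2, 467.1]
eef_rot: [26.7, 89.6, -154.3]
wrist_force: [0.1, -0.3, -2.6]
width: 0.699
```

```bash
python3 -c "
from h import *
plan((520,378,460),179.4)
p=cap('top','t14.png');q=cap('side','s14.png')
s=r.sense();foots(p,s['tool_pos']-[0,0,162],-1)"
```

```text
t 15.33 tcp [520.6 378.2 467.1] jaw 179.0 q [ 30.  24.  38. 104.   0. -59.] F [ 0.1 -0.3 -2.6] w 0.699
 delta [0.28 0.01 0.02] turn opts [-0.08 35.92] max rows 0.17012171581171348
 axes x [-0.01 -0.   -1.  ] y [-0.018 -1.     0.003] z [-1.     0.018  0.006]
0 [521. 115. 308.] [262. 256.] | 5 [521. 116. 285.] [263. 257.] | 10 [521. 119. 263.] [263. 258.] | 15 [521. 124. 240.] [261. 259.] | 20 [521. 131. 219.] [259. 260.] | 25 [521. 140. 197.] [256. 261.] | 30 [521. 150. 177.] [252. 262.] | 35 [521. 162. 158.] [247. 263.] | 40 [521. 176. 140.] [242. 264.] | 45 [521. 192. 123.] [236. 264.] | 50 [521. 209. 107.] [229. 265.] | 55 [521. 227.  94.] [221. 265.] | 60 [521. 246.  81.] [214. 266.] | 65 [521. 266.  71.] [205. 266.] | 70 [521. 287.  62.] [197. 266.] | 75 [521. 309.  55.] [187. 266.] | 80 [521. 332.  50.] [178. 267.] | 85 [521. 354.  47.] [168. 267.] | 90 [521. 377.  46.] [158. 267.] |
```

View pics/t14.png

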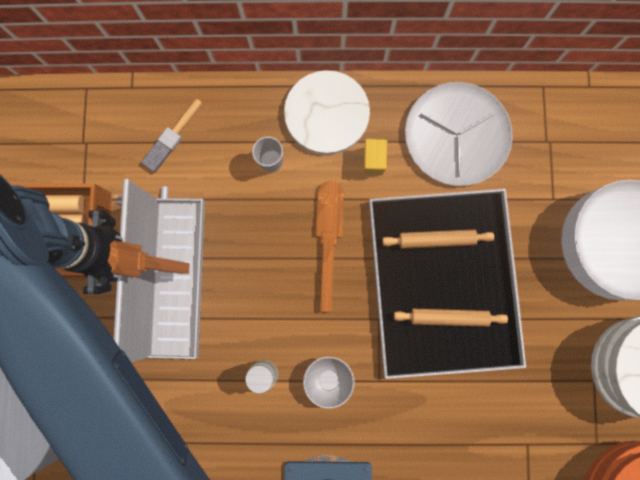

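View pics/s14.png

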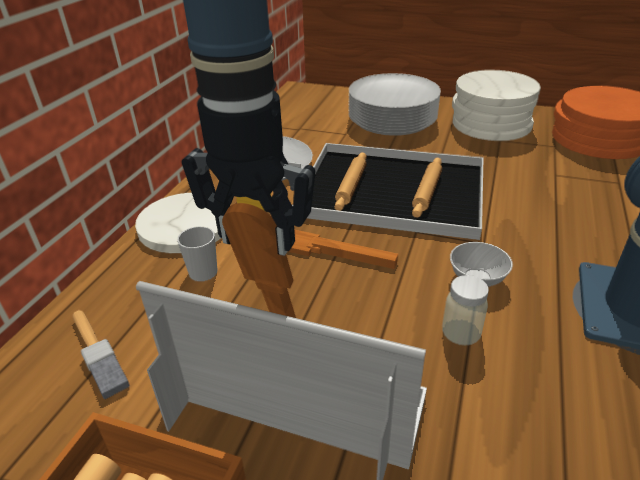

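Emit:
servo_tool(increments=[{"delta_pos":[0.8,0,0],"turn":-0.1,"jaw":0.4},{"delta_pos":[1.5,0,0],"turn":-0.1,"jaw":0.4},{"delta_pos":[1.6,0.2,0],"turn":-0.1,"jaw":0.4},{"delta_pos":[1.6,0.4,0],"turn":-0.1,"jaw":0.4},{"delta_pos":[1.6,0.5,0],"turn":-0.1,"jaw":0.4}], newtons=25)

```text
t: 15.85
tool_pos: [520.5, 363.5, 432.7]
eef_rot: [-179.0, 89.9, 0.4]
wrist_force: [0.1, -0.2, -0.4]
width: 0.696
```

Emit:
servo_tool(increments=[{"delta_pos":[0.1,0.1,0],"turn":0,"jaw":0.4},{"delta_pos":[0.25,0.15,0],"turn":0,"jaw":0.4},{"delta_pos":[0.25,0.15,0],"turn":0,"jaw":0.4}], newtons=22)

```text
t: 16.1
tool_pos: [520.5, 360.7, 425.6]
eef_rot: [-150.3, 90.0, 29.2]
wrist_force: [-0.0, 0.1, -2.0]
width: 0.696
```

```bash
python3 -c "
from h import *
plan((520,378,460),179.4)
p=cap('top')
cv2.imwrite('pics/t15.png',cv2.resize(p['pixels'][190:340,80:300,::-1],None,fx=3.5,fy=3.5,interpolation=cv2.INTER_CUBIC))
s=r.sense();foots(p,s['tool_pos']-[0,0,162],-1)"
```

```text
t 16.1 tcp [520.5 360.7 425.6] jaw 179.5 q [ 29.  20.  28.  98.   0. -61.] F [-0.   0.1 -2. ] w 0.696
 delta [-1.38 -0.69  0.03] turn opts [ 3.000e-02 -3.597e+01] max rows 0.8259326656369583
 axes x [ 0.  0. -1.] y [-0.008 -1.    -0.   ] z [-1.     0.008 -0.001]
0 [520.  99. 263.] [274. 258.] | 5 [520. 100. 241.] [274. 259.] | 10 [520. 103. 218.] [274. 261.] | 15 [520. 108. 196.] [272. 261.] | 20 [520. 115. 174.] [270. 262.] | 25 [520. 124. 153.] [267. 263.] | 30 [520. 134. 132.] [263. 264.] | 35 [520. 146. 113.] [258. 265.] | 40 [520. 160.  95.] [252. 265.] | 45 [520. 176.  78.] [246. 266.] | 50 [520. 193.  63.] [240. 266.] | 55 [520. 211.  49.] [232. 267.] | 60 [520. 230.  37.] [225. 267.] | 65 [520. 250.  26.] [217. 268.] | 70 [520. 271.  17.] [208. 268.] | 75 [520. 293.  10.] [199. 268.] | 80 [520. 315.   5.] [190. 268.] | 85 [520. 338.   2.] [181. 268.] | 90 [520. 361.   1.] [171. 268.] |
```

View pics/t15.png

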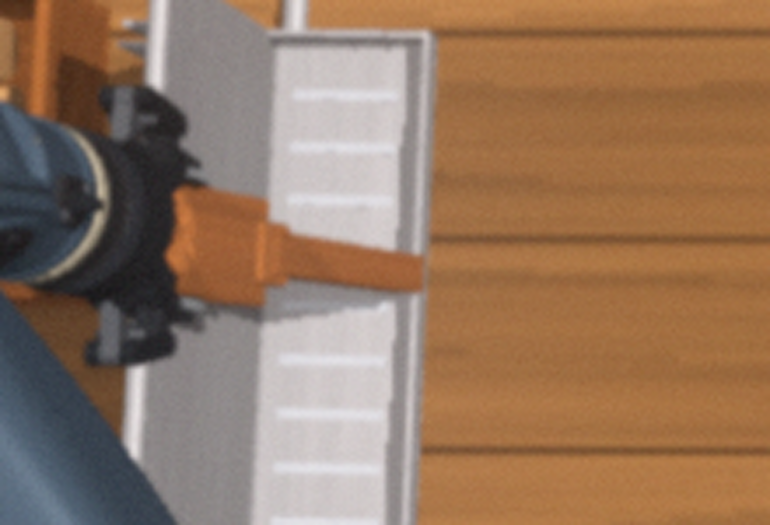

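Emit:
servo_tool(increments=[{"delta_pos":[-0.2,-0.3,0],"turn":0,"jaw":0.4},{"delta_pos":[-0.2,-0.6,0],"turn":0,"jaw":0.4},{"delta_pos":[0.1,-0.6,0],"turn":0,"jaw":0.4},{"delta_pos":[0.1,-0.6,0],"turn":0,"jaw":0.4}])

```text
t: 16.48
tool_pos: [520.4, 376.8, 420.9]
eef_rot: [34.0, 89.9, -146.3]
wrist_force: [-0.3, 0.7, -2.8]
width: 0.703
```

Emit:
servo_tool(increments=[{"delta_pos":[0.16,0,0],"turn":0,"jaw":0.4},{"delta_pos":[0.16,0,0],"turn":0,"jaw":0.4}])

```text
t: 16.65
tool_pos: [520.3, 376.1, 417.1]
eef_rot: [34.2, 89.9, -146.2]
wrist_force: [0.4, -0.6, -2.7]
width: 0.698
```

Emit:
servo_tool(increments=[{"delta_pos":[0.16,0,0],"turn":0,"jaw":0.4},{"delta_pos":[0.16,0,0],"turn":0,"jaw":0.4}])

```text
t: 16.82
tool_pos: [520.4, 376.0, 413.6]
eef_rot: [33.6, 89.9, -146.8]
wrist_force: [-0.3, 0.4, -2.5]
width: 0.697
```

```bash
python3 -c "
from h import *
plan((520,378,460),179.4)
p=cap('top')
print(back(p,[[198,265],[200.6,264]],25).round(1))
cv2.imwrite('pics/t16.png',cv2.resize(p['pixels'][190:340,80:300,::-1],None,fx=3.5,fy=3.5,interpolation=cv2.INTER_CUBIC))"
```

```text
t 16.82 tcp [520.4 376.  413.6] jaw 179.6 q [ 30.  21.  28.  97.  -0. -60.] F [-0.3  0.4 -2.5] w 0.697
 delta [-1.86 -0.08  0.02] turn opts [ 3.000e-02 -3.597e+01] max rows 1.112428578304471
 axes x [-0. -0. -1.] y [-0.008 -1.     0.001] z [-1.     0.008  0.001]
[[526.1 292.8  25. ]
 [528.4 286.9  25. ]]
```

View pics/t16.png

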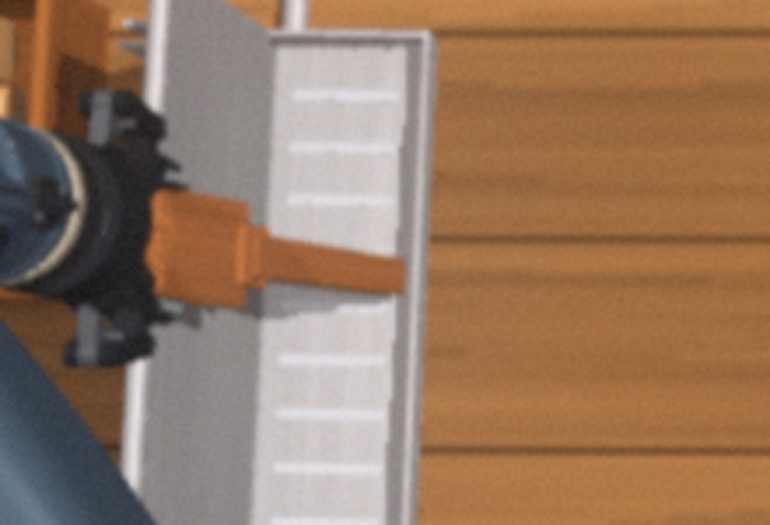

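Emit:
servo_tool(increments=[{"delta_pos":[0.16,0,0],"turn":0,"jaw":0.4},{"delta_pos":[0.16,0,0],"turn":0,"jaw":0.4}])

```text
t: 17.03
tool_pos: [520.5, 376.1, 410.0]
eef_rot: [30.0, 90.0, -150.5]
wrist_force: [-0.2, -0.3, -1.7]
width: 0.697
```

Emit:
servo_tool(increments=[{"delta_pos":[0.16,0,0],"turn":0,"jaw":0.4},{"delta_pos":[0.16,0,0],"turn":0,"jaw":0.4}])

```text
t: 17.2
tool_pos: [520.4, 376.1, 405.8]
eef_rot: [28.0, 89.9, -152.4]
wrist_force: [0.1, -0.2, -2.8]
width: 0.698
```

```bash
python3 -c "
from h import *
plan((520,378,460),179.4)
p=cap('top');q=cap('side','s17.png')
cv2.imwrite('pics/t17.png',cv2.resize(p['pixels'][190:340,80:300,::-1],None,fx=3.5,fy=3.5,interpolation=cv2.INTER_CUBIC))"
```

```text
t 17.2 tcp [520.4 376.1 405.8] jaw 179.6 q [ 30.  21.  27.  96.   0. -60.] F [ 0.1 -0.2 -2.8] w 0.698
 delta [-2.17 -0.07  0.02] turn opts [ 3.000e-02 -3.597e+01] max rows 1.2993192059369738
 axes x [-0. -0. -1.] y [-0.007 -1.     0.   ] z [-1.     0.007  0.001]
```

View pics/t17.png

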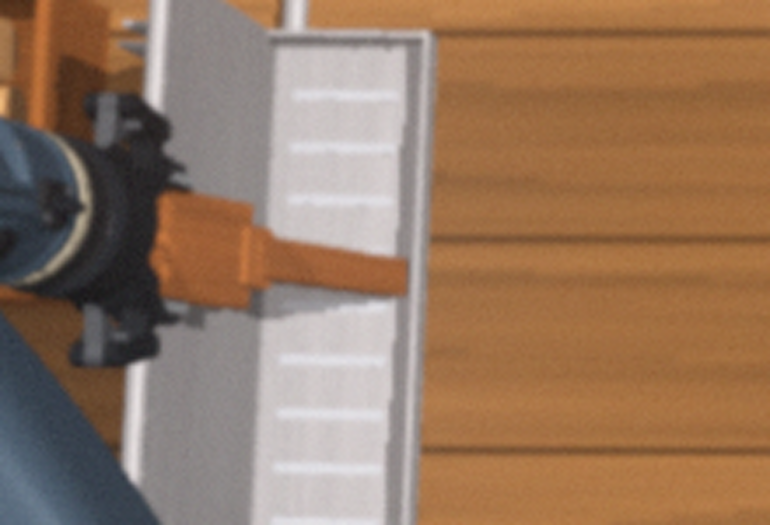

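View pics/s17.png

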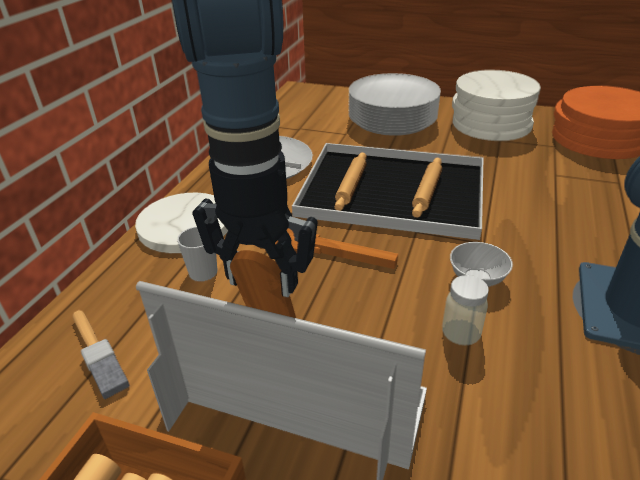

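Emit:
servo_tool(increments=[{"delta_pos":[0.16,0,0],"turn":0,"jaw":0.4},{"delta_pos":[0.16,0,0],"turn":0,"jaw":0.4}])

```text
t: 17.47
tool_pos: [520.6, 376.3, 402.7]
eef_rot: [-140.6, 89.9, 39.0]
wrist_force: [0.5, 0.2, -1.1]
width: 0.701
```

Emit:
servo_tool(increments=[{"delta_pos":[0.12,0,0],"turn":0,"jaw":0.4},{"delta_pos":[0.12,0,0],"turn":0,"jaw":0.4}])

```text
t: 17.63
tool_pos: [520.1, 376.5, 402.3]
eef_rot: [-133.3, 89.8, 46.3]
wrist_force: [-2.0, 1.3, 4.5]
width: 0.696
```

```bash
python3 -c "
from h import *
plan((520,378,460),179.4)
p=cap('top');q=cap('side')
im=p['pixels'].copy();s=r.sense()
cv2.imwrite('pics/t18.png',cv2.resize(p['pixels'][200:330,80:220,::-1],None,fx=5,fy=4.5,interpolation=cv2.INTER_CUBIC))
cv2.imwrite('pics/s18.png',cv2.resize(q['pixels'][180:340,160:360,::-1],None,fx=3.5,fy=3.5,interpolation=cv2.INTER_CUBIC))
pickle.dump((p,q),open('p18.pkl','wb'))"
```

```text
t 17.63 tcp [520.1 376.5 402.3] jaw 179.6 q [ 30.  21.  26.  95.   0. -60.] F [-2.   1.3  4.5] w 0.696
 delta [-2.31 -0.07 -0.  ] turn opts [  0.04 -35.96] max rows 1.3827397110996953
 axes x [ 0.  0. -1.] y [-0.007 -1.    -0.003] z [-1.     0.007 -0.003]
```

View pics/t18.png

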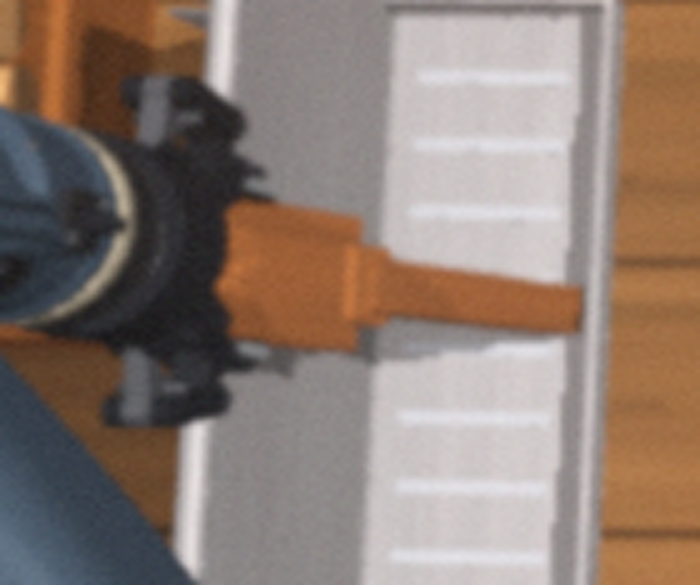

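View pics/s18.png

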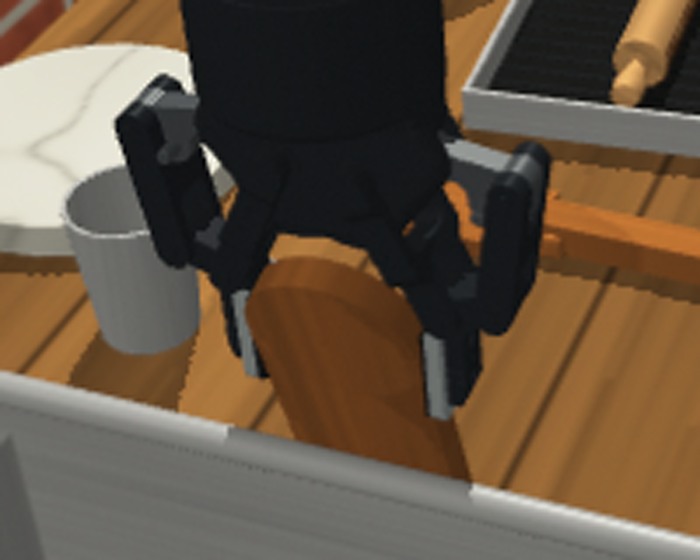

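```bash
python3 -c "
from h import *
p,q=pickle.load(open('p18.pkl','rb'))
print(back(p,[[196,266]],10).round(1), back(p,[[197.5,260]],25).round(1))
# paddle model: pivot at (520,376.5,zp=240) L, tilt; front edge foot
for L in (235,240,245,250):
  for t in (10,13,15,17,20):
    c,s=np.cos(np.radians(t)),np.sin(np.radians(t))
    f=np.array([520,376.5-L*s-14*c,240-L*c+14*s]);b=np.array([520,376.5-L*s+6*c,240-L*c-6*s]); tip=np.array([520,376.5+(300-L)*s,240+(300-L)*c])
    print(L,t,proj(p,[f])[0].round(1),f[1:].round(0),b[1:].round(0),'tip side',proj(q,[tip])[0].round(0))
"
```

```text
[[525.  300.8  10. ]] [[537.4 294.3  25. ]]
235 10 [186.6 268.1] [322.  11.] [342.   8.] tip side [254. 248.]
235 13 [191.5 268. ] [310.  14.] [329.  10.] tip side [253. 250.]
235 15 [194.7 268. ] [302.  17.] [321.  11.] tip side [252. 251.]
235 17 [197.8 267.9] [294.  19.] [314.  14.] tip side [251. 253.]
235 20 [202.3 267.8] [283.  24.] [302.  17.] tip side [250. 256.]
240 10 [187.5 268.3] [321.   6.] [341.   3.] tip side [255. 251.]
240 13 [192.5 268.2] [309.   9.] [328.   5.] tip side [253. 253.]
240 15 [195.7 268.1] [301.  12.] [320.   7.] tip side [253. 254.]
240 17 [198.9 268. ] [293.  15.] [312.   9.] tip side [252. 256.]
240 20 [203.5 267.9] [281.  19.] [300.  12.] tip side [251. 258.]
245 10 [188.4 268.4] [320.   1.] [340.  -2.] tip side [255. 254.]
245 13 [193.5 268.3] [308.   4.] [327.  -0.] tip side [254. 256.]
245 15 [196.8 268.3] [300.   7.] [319.   2.] tip side [254. 257.]
245 17 [200.  268.2] [291.  10.] [311.   4.] tip side [253. 258.]
245 20 [204.7 268.1] [280.  15.] [298.   8.] tip side [252. 260.]
250 10 [189.3 268.6] [319.  -4.] [339.  -7.] tip side [256. 257.]
250 13 [194.5 268.5] [307.  -0.] [326.  -5.] tip side [255. 258.]
250 15 [197.8 268.4] [298.   2.] [318.  -3.] tip side [255. 260.]
250 17 [201.1 268.3] [290.   5.] [309.  -1.] tip side [254. 261.]
250 20 [205.9 268.2] [278.  10.] [297.   3.] tip side [253. 263.]
```

Emit:
servo_tool(increments=[{"delta_pos":[-0.02,0.2,0],"turn":0,"jaw":0.4},{"delta_pos":[-0.02,0.36,0],"turn":0,"jaw":0.4},{"delta_pos":[-0.02,0.36,0],"turn":0,"jaw":0.4}], newtons=20)

```text
t: 17.98
tool_pos: [520.0, 368.0, 404.0]
eef_rot: [-117.0, 89.5, 62.6]
wrist_force: [-2.0, 3.6, 7.3]
width: 0.703
```

Emit:
servo_tool(increments=[{"delta_pos":[0.06,-0.2,0],"turn":0,"jaw":0.4},{"delta_pos":[0.12,-0.4,0],"turn":0,"jaw":0.4},{"delta_pos":[0.18,-0.55,0],"turn":0,"jaw":0.4},{"delta_pos":[0.18,-0.55,0],"turn":0,"jaw":0.4}])

```text
t: 18.32
tool_pos: [520.0, 382.2, 400.4]
eef_rot: [-132.8, 89.5, 46.8]
wrist_force: [-1.0, 1.9, 10.2]
width: 0.698
```

```bash
python3 -c "
from h import *
plan((520,391,396),179.4)
p=cap('top');q=cap('side')
im=p['pixels'].copy();s=r.sense()
cv2.imwrite('pics/t19.png',cv2.resize(p['pixels'][200:330,80:220,::-1],None,fx=5,fy=4.5,interpolation=cv2.INTER_CUBIC))
cv2.imwrite('pics/s19.png',cv2.resize(q['pixels'][180:340,160:360,::-1],None,fx=3.5,fy=3.5,interpolation=cv2.INTER_CUBIC))
pickle.dump((p,q),open('p18.pkl','wb'))"
```

```text
t 18.32 tcp [520.  382.2 400.4] jaw 179.6 q [ 30.  21.  27.  95.   0. -59.] F [-1.   1.9 10.2] w 0.698
 delta [ 0.18 -0.35  0.  ] turn opts [  0.05 -35.95] max rows 0.21154108405854213
 axes x [ 0.01  0.01 -1.  ] y [-0.006 -1.    -0.006] z [-1.     0.006 -0.005]
```

View pics/t19.png

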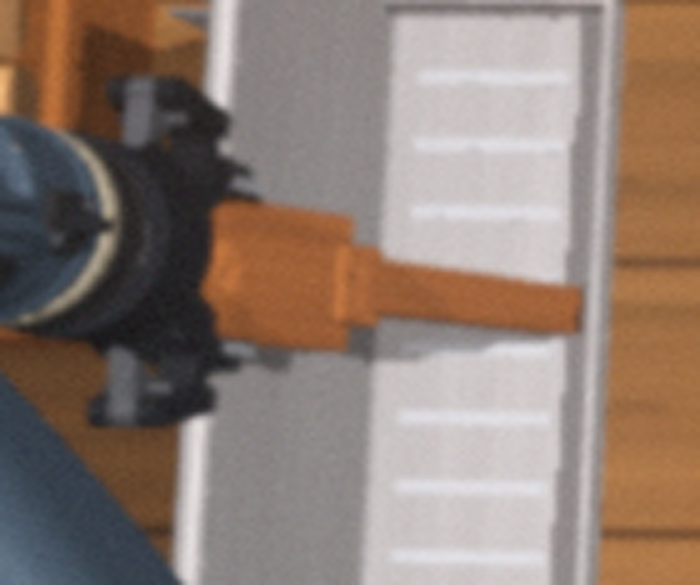

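View pics/s19.png

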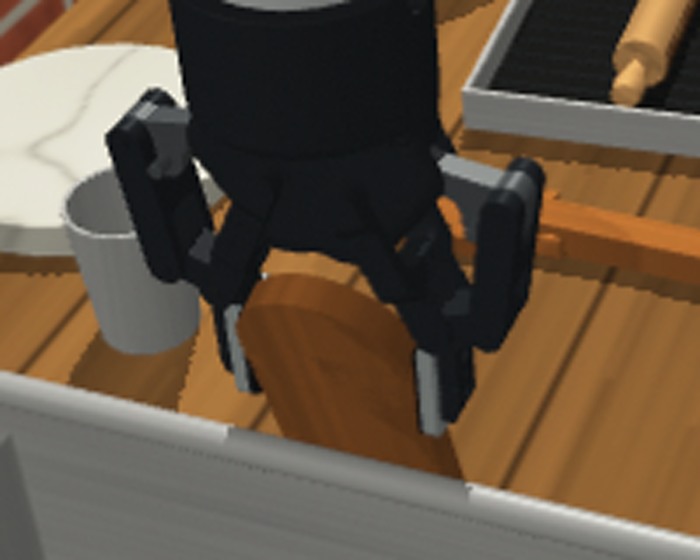

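Emit:
servo_tool(increments=[{"delta_pos":[0.05,-0.15,0],"turn":0,"jaw":0.4},{"delta_pos":[0.1,-0.3,0],"turn":0,"jaw":0.4},{"delta_pos":[0.12,-0.4,0],"turn":0,"jaw":0.4},{"delta_pos":[0.12,-0.4,0],"turn":0,"jaw":0.4}])

```text
t: 18.75
tool_pos: [520.2, 392.1, 397.3]
eef_rot: [-132.4, 89.5, 47.3]
wrist_force: [-1.9, 1.9, 10.4]
width: 0.7
```

```bash
python3 -c "
from h import *
plan((520,391,396),179.4)
p=cap('top');q=cap('side')
im=p['pixels'].copy();s=r.sense()
cv2.imwrite('pics/t20.png',cv2.resize(p['pixels'][200:330,80:220,::-1],None,fx=5,fy=4.5,interpolation=cv2.INTER_CUBIC))
cv2.imwrite('pics/s20.png',cv2.resize(q['pixels'][180:340,160:360,::-1],None,fx=3.5,fy=3.5,interpolation=cv2.INTER_CUBIC))
pickle.dump((p,q),open('p18.pkl','wb'))"
```

```text
t 18.75 tcp [520.2 392.1 397.3] jaw 179.6 q [ 31.  22.  27.  95.   0. -59.] F [-1.9  1.9 10.4] w 0.7
 delta [0.05 0.04 0.01] turn opts [  0.05 -35.95] max rows 0.03203896698149691
 axes x [ 0.01  0.01 -1.  ] y [-0.006 -1.    -0.006] z [-1.     0.006 -0.005]
```

View pics/t20.png

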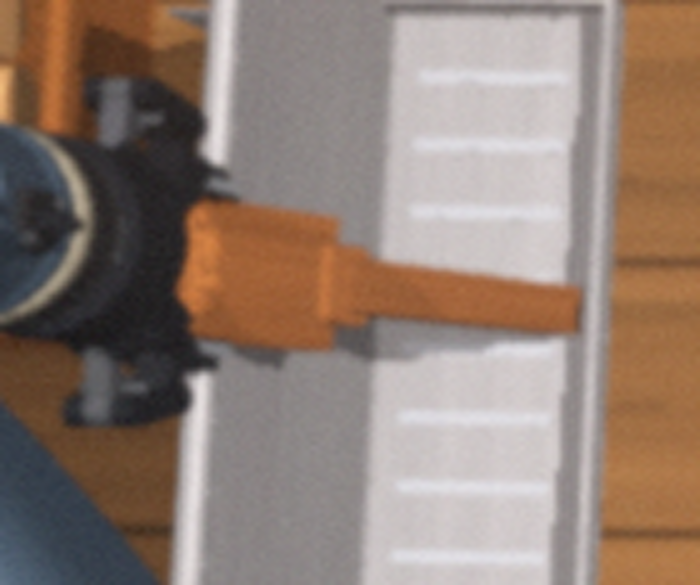

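View pics/s20.png

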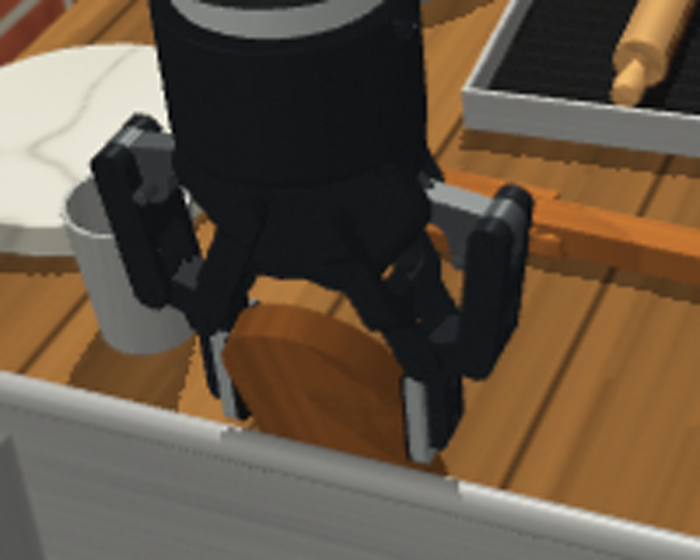

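Emit:
servo_tool(increments=[{"delta_pos":[-0.05,-0.1,0],"turn":0,"jaw":0.4},{"delta_pos":[-0.08,-0.2,0],"turn":0,"jaw":0.4},{"delta_pos":[-0.08,-0.2,0],"turn":0,"jaw":0.4}])

```text
t: 19.1
tool_pos: [520.6, 394.3, 397.3]
eef_rot: [127.9, 89.7, -52.6]
wrist_force: [-1.7, -6.9, 6.1]
width: 0.698
```

Emit:
servo_tool(increments=[{"delta_pos":[0,0,0],"turn":0,"jaw":0.25},{"delta_pos":[0,0,0],"turn":0,"jaw":0.15},{"delta_pos":[0,0,0],"turn":0,"jaw":0.08},{"delta_pos":[0,0,0],"turn":0,"jaw":0.08},{"delta_pos":[0,0,0],"turn":0,"jaw":0.08}])

```text
t: 19.52
tool_pos: [520.6, 396.1, 394.2]
eef_rot: [11.7, 90.0, -168.7]
wrist_force: [-0.8, -0.2, 0.9]
width: 0.92
```

```bash
python3 -c "
from h import *
plan((520,391,396),179.4)
p=cap('top');q=cap('side')
cv2.imwrite('pics/t21.png',cv2.resize(p['pixels'][200:330,80:220,::-1],None,fx=5,fy=4.5,interpolation=cv2.INTER_CUBIC))
cv2.imwrite('pics/s21.png',cv2.resize(q['pixels'][180:340,160:360,::-1],None,fx=3.5,fy=3.5,interpolation=cv2.INTER_CUBIC))"
```

```text
t 19.52 tcp [520.6 396.1 394.2] jaw 179.6 q [ 31.  23.  28.  95.   0. -58.] F [-0.8 -0.2  0.9] w 0.92
 delta [-0.07  0.2   0.02] turn opts [  0.04 -35.96] max rows 0.12225751773264219
 axes x [-0. -0. -1.] y [-0.007 -1.     0.   ] z [-1.     0.007  0.001]
```

View pics/t21.png

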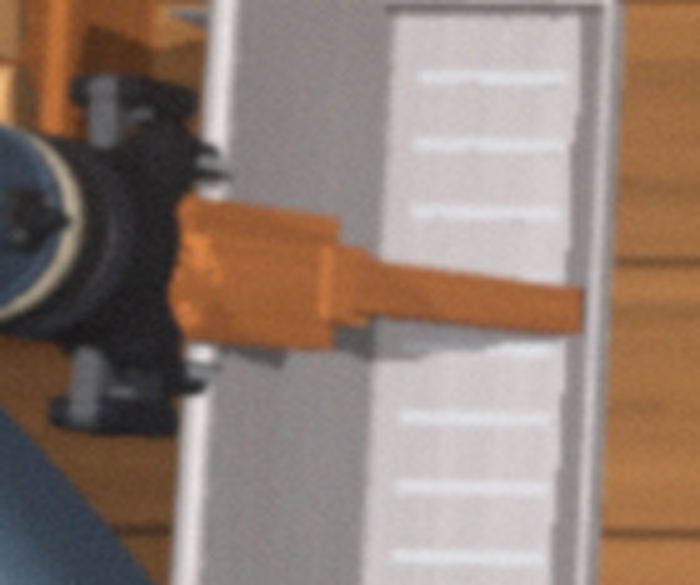

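View pics/s21.png

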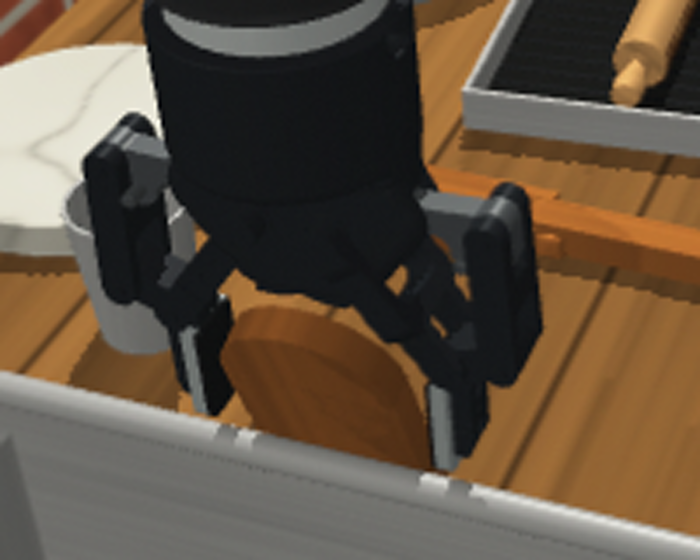

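Emit:
servo_tool(increments=[{"delta_pos":[-0.5,0,0],"turn":0,"jaw":0},{"delta_pos":[-1.2,0,0],"turn":0,"jaw":0},{"delta_pos":[-2.2,0,0],"turn":0,"jaw":0},{"delta_pos":[-3.2,0,0],"turn":0,"jaw":0},{"delta_pos":[-3.6,0.3,0],"turn":0,"jaw":0},{"delta_pos":[-3.6,1.5,0],"turn":1.4,"jaw":0},{"delta_pos":[-3.6,3,0],"turn":2.8,"jaw":0},{"delta_pos":[-3.6,4.5,0],"turn":4.2,"jaw":0}])

```text
t: 20.28
tool_pos: [519.7, 282.6, 484.0]
eef_rot: [130.4, 90.0, -71.3]
wrist_force: [0.6, -0.5, 0.0]
width: 0.996
```

```bash
python3 -c "
from h import *
plan((680,-7,300),87.8)
p=cap('top','t22.png');q=cap('side','s22.png')"
```

```text
t 20.28 tcp [519.7 282.6 484. ] jaw 158.3 q [ 22.  15.  29. 104.  -0. -46.] F [ 0.6 -0.5  0. ] w 0.996
 delta [  7.36   8.4  -10.23] turn opts [ 14.11 -21.89] max rows 6.13512872040676
 axes x [ 0. -0. -1.] y [-0.369 -0.929  0.   ] z [-0.929  0.369 -0.   ]
```

View pics/s22.png

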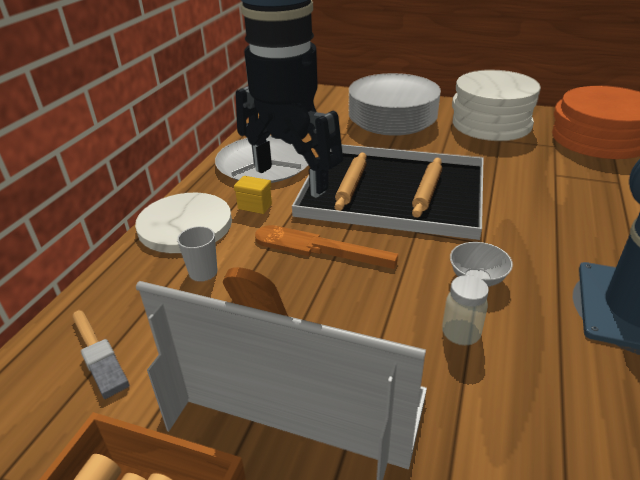

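View pics/t22.png

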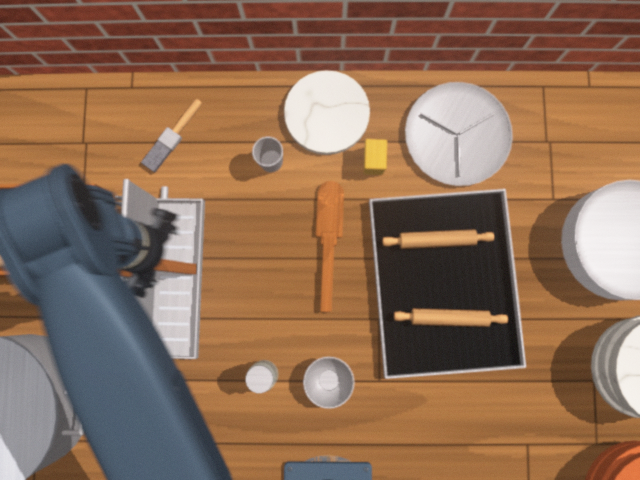

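Emit:
servo_tool(increments=[{"delta_pos":[0.5,1.2,-1.4],"turn":1.4,"jaw":0},{"delta_pos":[1,2.4,-2.8],"turn":2.8,"jaw":0},{"delta_pos":[2,3.6,-4.2],"turn":4.2,"jaw":0},{"delta_pos":[3,4.8,-5.6],"turn":5.6,"jaw":0},{"delta_pos":[4,6,-7],"turn":7,"jaw":0},{"delta_pos":[5,7.2,-8.4],"turn":8.4,"jaw":0},{"delta_pos":[6,8,-9.6],"turn":9.8,"jaw":0},{"delta_pos":[7,8.4,-10.23],"turn":11.2,"jaw":0}])

```text
t: 21.05
tool_pos: [663.4, 22.0, 337.8]
eef_rot: [-107.4, 89.9, -5.2]
wrist_force: [0.9, 0.1, 0.6]
width: 0.999
```

```bash
python3 -c "
from h import *
plan((680,-7,190),87.8)"
```

```text
t 21.05 tcp [663.4  22.  337.8] jaw 102.2 q [ -4.  24.  23.  89.  -0. -16.] F [0.9 0.1 0.6] w 0.999
 delta [ 5.91 -0.39 -1.27] turn opts [  2.89 -33.11] max rows 3.5444368108235866
 axes x [ 0. -0. -1.] y [-0.977 -0.212 -0.002] z [-0.212  0.977 -0.001]
```

Emit:
servo_tool(increments=[{"delta_pos":[0.5,-0.39,-1.27],"turn":1.4,"jaw":0},{"delta_pos":[1.5,-0.39,-1.27],"turn":2.89,"jaw":0},{"delta_pos":[3,-0.39,-1.27],"turn":2.89,"jaw":0},{"delta_pos":[4.2,-0.39,-1.27],"turn":2.89,"jaw":0.1},{"delta_pos":[5.3,-0.39,-1.27],"turn":2.89,"jaw":0.18},{"delta_pos":[5.9,-0.39,-1.27],"turn":2.89,"jaw":0.18},{"delta_pos":[5.9,-0.39,-1.27],"turn":2.89,"jaw":0.18}], newtons=25)

```text
t: 21.63
tool_pos: [676.1, -4.4, 183.5]
eef_rot: [84.7, 89.3, 172.8]
wrist_force: [-1.1, 0.8, -1.4]
width: 0.818
```

```bash
python3 -c "
from h import *
plan((680,-7,168.5),87.8)
q=cap('side');im=q['pixels'][180:320,180:420,::-1]
cv2.imwrite('pics/s23.png',cv2.resize(im,None,fx=3.2,fy=3.2,interpolation=cv2.INTER_CUBIC))"
```

```text
t 21.63 tcp [676.1  -4.4 183.5] jaw 88.2 q [-6. 29. 12. 74.  0. -4.] F [-1.1  0.8 -1.4] w 0.818
 delta [ 0.6  -0.17 -0.1 ] turn opts [  0.08 -35.92] max rows 0.35759870271535776
 axes x [-0.01  0.   -1.  ] y [-0.999  0.032  0.011] z [0.032 0.999 0.001]
```

View pics/s23.png

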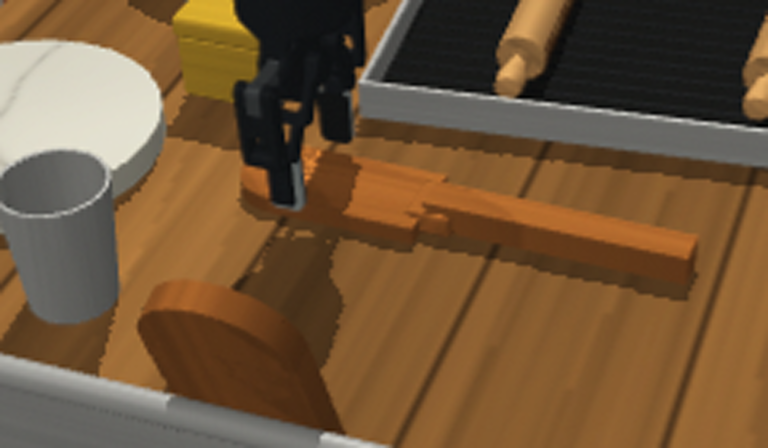

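Emit:
servo_tool(increments=[{"delta_pos":[0.2,-0.15,-0.1],"turn":0,"jaw":0.18},{"delta_pos":[0.4,-0.15,-0.1],"turn":0,"jaw":0.18},{"delta_pos":[0.58,-0.15,-0.1],"turn":0,"jaw":0.18},{"delta_pos":[0.58,-0.15,-0.1],"turn":0,"jaw":0.18},{"delta_pos":[0.58,-0.15,-0.1],"turn":0,"jaw":0.18}])

```text
t: 22.1
tool_pos: [682.7, -7.5, 176.4]
eef_rot: [-89.7, 90.0, -1.6]
wrist_force: [0.5, 0.3, -0.2]
width: 0.819
```

Emit:
servo_tool(increments=[{"delta_pos":[0,0.0,0],"turn":0,"jaw":0.4},{"delta_pos":[0,0.0,0],"turn":0,"jaw":0.4},{"delta_pos":[0,0.0,0],"turn":0,"jaw":0.4},{"delta_pos":[0,0.0,0],"turn":0,"jaw":0.4},{"delta_pos":[0,0.0,0],"turn":0,"jaw":0.4},{"delta_pos":[0,0.0,0],"turn":0,"jaw":0.4}], newtons=25)

```text
t: 22.6
tool_pos: [682.9, -7.4, 176.9]
eef_rot: [-85.8, 89.9, 2.4]
wrist_force: [0.4, -0.2, 4.1]
width: 0.687
```

```bash
python3 -c "
from h import *
plan((480,362,428),179.4)
q=cap('side')
im=q['pixels'][180:320,180:420,::-1]
cv2.imwrite('pics/s24.png',cv2.resize(im,None,fx=3.2,fy=3.2,interpolation=cv2.INTER_CUBIC))"
```

```text
t 22.6 tcp [682.9  -7.4 176.9] jaw 88.1 q [-6. 30. 12. 72.  0. -4.] F [ 0.4 -0.2  4.1] w 0.687
 delta [-10.06   8.58  14.51] turn opts [ 17.75 -18.25] max rows 8.69635803403903
 axes x [ 0.  0. -1.] y [-0.999  0.033 -0.002] z [0.033 0.999 0.   ]
```

View pics/s24.png

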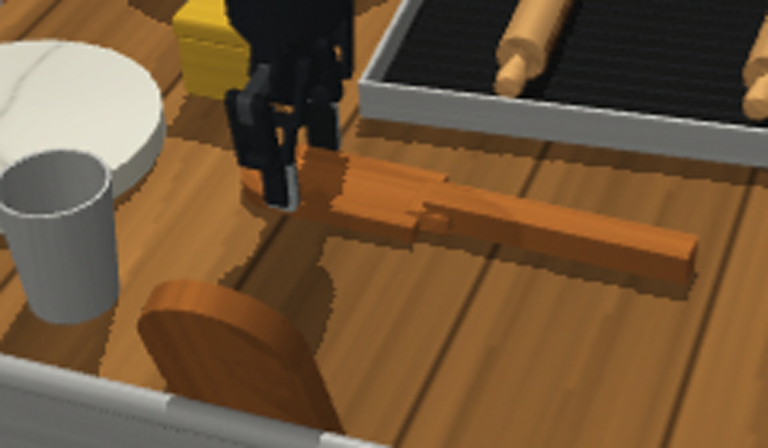

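Emit:
servo_tool(increments=[{"delta_pos":[0,0.0,0],"turn":0,"jaw":0.18},{"delta_pos":[0,0.0,0],"turn":0,"jaw":0.18},{"delta_pos":[0.1,0.0,0],"turn":0,"jaw":0.18},{"delta_pos":[0.2,0.0,0],"turn":0,"jaw":0.18},{"delta_pos":[0.32,0.0,0],"turn":0,"jaw":0.18},{"delta_pos":[0.32,0.0,0],"turn":0,"jaw":0.18}])

```text
t: 23.15
tool_pos: [681.9, -7.4, 166.2]
eef_rot: [86.0, 89.9, 174.1]
wrist_force: [0.4, -0.1, -1.1]
width: 0.815
```

Emit:
servo_tool(increments=[{"delta_pos":[0,0.0,0],"turn":0,"jaw":0.4},{"delta_pos":[0,0.0,0],"turn":0,"jaw":0.4},{"delta_pos":[0,0.0,0],"turn":0,"jaw":0.4},{"delta_pos":[0,0.0,0],"turn":0,"jaw":0.4},{"delta_pos":[0,0.0,0],"turn":0,"jaw":0.4},{"delta_pos":[0,0.0,0],"turn":0,"jaw":0.4}], newtons=25)

```text
t: 23.65
tool_pos: [682.9, -7.5, 168.7]
eef_rot: [-92.0, 89.9, -3.9]
wrist_force: [-0.3, -0.2, 4.2]
width: 0.696
```

Gripped at the right depth. Lift, then swing toward the stand.

Emit:
servo_tool(increments=[{"delta_pos":[-1,0,0],"turn":0,"jaw":0.4},{"delta_pos":[-2,0,0],"turn":0,"jaw":0.4},{"delta_pos":[-3.2,0.5,0],"turn":0,"jaw":0.4},{"delta_pos":[-4.6,1.2,0],"turn":0,"jaw":0.4},{"delta_pos":[-6,2,0],"turn":0,"jaw":0.4},{"delta_pos":[-7.4,3,0],"turn":0,"jaw":0.4},{"delta_pos":[-8.8,4,0],"turn":0,"jaw":0.4},{"delta_pos":[-10.4,5,0],"turn":0,"jaw":0.4}], newtons=28)

```text
t: 24.32
tool_pos: [560.4, -3.4, 420.9]
eef_rot: [85.8, 89.8, 173.9]
wrist_force: [1.4, -0.6, -0.6]
width: 0.696
```

```bash
python3 -c "
from h import *
plan((420,362,436),179.4)
q=cap('side','s25.png')"
```

```text
t 24.32 tcp [560.4  -3.4 420.9] jaw 88.1 q [-7.  9. 14. 95. -0. -5.] F [ 1.4 -0.6 -0.6] w 0.696
 delta [-0.58  6.09 14.42] turn opts [ 17.75 -18.25] max rows 8.647892592393548
 axes x [-0.  0. -1.] y [-0.999  0.033  0.003] z [0.033 0.999 0.   ]
```

View pics/s25.png

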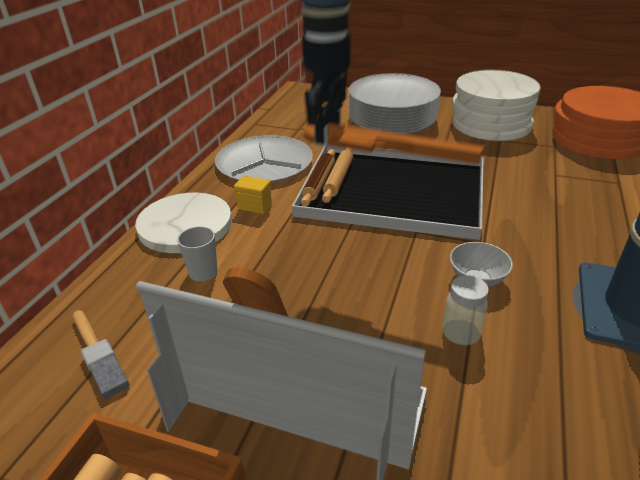

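Emit:
servo_tool(increments=[{"delta_pos":[-0.6,0,1],"turn":-1.4,"jaw":0.4},{"delta_pos":[-0.6,0.2,2],"turn":-2.8,"jaw":0.4},{"delta_pos":[-0.6,0.6,3.2],"turn":-4.2,"jaw":0.4},{"delta_pos":[-0.6,1.2,4.4],"turn":-5.6,"jaw":0.4},{"delta_pos":[-0.6,1.8,5.6],"turn":-7,"jaw":0.4},{"delta_pos":[-0.6,2.4,6.8],"turn":-8.4,"jaw":0.4},{"delta_pos":[-0.6,3,8],"turn":-9.8,"jaw":0.4},{"delta_pos":[-0.6,3.6,9.2],"turn":-11.2,"jaw":0.4}])

```text
t: 25.03
tool_pos: [478.8, 230.7, 434.6]
eef_rot: [49.3, 89.9, -166.2]
wrist_force: [-0.3, 0.8, -0.7]
width: 0.693
```

```bash
python3 -c "
from h import *
plan((430,368,436),179.4)"
```

```text
t 25.03 tcp [478.8 230.7 434.6] jaw 144.5 q [ 18.   4.  11.  97.   0. -36.] F [-0.3  0.8 -0.7] w 0.693
 delta [-0.06 -3.34  4.78] turn opts [-6.99 29.01] max rows 2.8662990651705367
 axes x [-0. -0. -1.] y [-0.581 -0.814  0.001] z [-0.814  0.581  0.001]
```

Emit:
servo_tool(increments=[{"delta_pos":[-0.1,-0.7,0.9],"turn":-1.4,"jaw":0.4},{"delta_pos":[-0.1,-1.4,1.8],"turn":-2.8,"jaw":0.4},{"delta_pos":[-0.1,-2.1,2.9],"turn":-4.2,"jaw":0.4},{"delta_pos":[-0.1,-2.8,3.9],"turn":-5.6,"jaw":0.4},{"delta_pos":[-0.1,-3.34,4.78],"turn":-7,"jaw":0.4},{"delta_pos":[-0.1,-3.34,4.78],"turn":-7,"jaw":0.4},{"delta_pos":[-0.1,-3.34,4.78],"turn":-7,"jaw":0.4}])

```text
t: 25.62
tool_pos: [431.0, 368.2, 436.8]
eef_rot: [39.6, 89.8, -141.1]
wrist_force: [-0.0, -0.6, -1.2]
width: 0.693
```

```bash
python3 -c "
from h import *
plan((430,370,392),179.4)
p=cap('top','t26.png')
s=r.sense();foots(p,s['tool_pos']-[0,0,162])"
```

```text
t 25.62 tcp [431.  368.2 436.8] jaw 179.2 q [ 34.  10.  17.  97.  -0. -56.] F [-0.  -0.6 -1.2] w 0.693
 delta [ 1.79 -0.07  0.04] turn opts [-3.000e-02  3.597e+01] max rows 1.0751726201342537
 axes x [-0. -0. -1.] y [-0.013 -1.     0.002] z [-1.     0.013  0.002]
0 [432. 105. 275.] [269. 307.] | 5 [432. 106. 252.] [270. 307.] | 10 [432. 109. 230.] [269. 307.] | 15 [432. 114. 207.] [268. 307.] | 20 [432. 121. 186.] [265. 307.] | 25 [432. 130. 164.] [262. 307.] | 30 [432. 140. 144.] [258. 307.] | 35 [432. 153. 125.] [253. 307.] | 40 [432. 167. 107.] [248. 307.] | 45 [432. 182.  90.] [242. 307.] | 50 [432. 199.  74.] [235. 307.] | 55 [432. 217.  61.] [228. 307.] | 60 [432. 236.  48.] [220. 307.] | 65 [432. 257.  38.] [212. 307.] | 70 [432. 278.  29.] [203. 307.] | 75 [432. 300.  22.] [194. 307.] | 80 [432. 322.  17.] [185. 307.] | 85 [432. 344.  14.] [175. 307.] | 90 [432. 367.  13.] [165. 307.] |
```

View pics/t26.png

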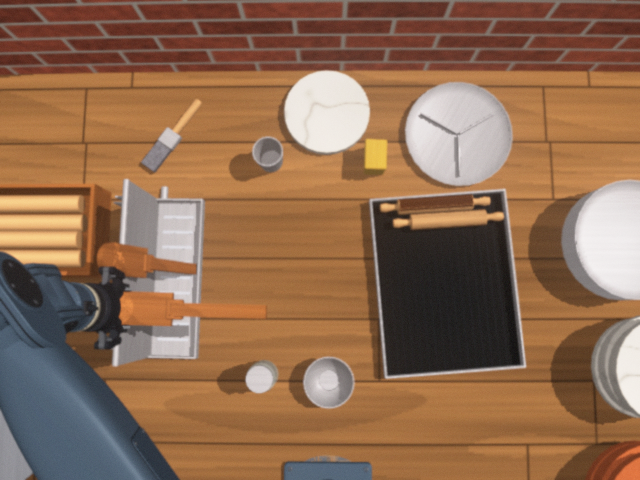

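Emit:
servo_tool(increments=[{"delta_pos":[0.8,-0.1,0],"turn":0,"jaw":0.4},{"delta_pos":[1.5,-0.1,0],"turn":0,"jaw":0.4},{"delta_pos":[1.8,-0.1,0],"turn":0,"jaw":0.4},{"delta_pos":[2.0,-0.1,0],"turn":0,"jaw":0.4},{"delta_pos":[2.2,-0.1,0],"turn":0,"jaw":0.4},{"delta_pos":[2.4,-0.1,0],"turn":0,"jaw":0.4},{"delta_pos":[2.6,-0.1,0],"turn":0,"jaw":0.4},{"delta_pos":[2.6,-0.1,0],"turn":0,"jaw":0.4}], newtons=22)

```text
t: 26.33
tool_pos: [432.0, 368.0, 374.8]
eef_rot: [123.3, 89.9, -57.7]
wrist_force: [-1.8, -6.1, 4.2]
width: 0.693
```

Emit:
servo_tool(increments=[{"delta_pos":[0.2,0,0],"turn":0,"jaw":0.4},{"delta_pos":[0.4,0,0],"turn":0,"jaw":0.4},{"delta_pos":[0.4,0,0],"turn":0,"jaw":0.4}])

```text
t: 26.58
tool_pos: [432.0, 368.9, 365.5]
eef_rot: [-148.3, 89.9, 30.8]
wrist_force: [-1.8, -2.5, 5.7]
width: 0.695
```

```bash
python3 -c "
from h import *
plan((430,370,358),179.4)
p=cap('top')
cv2.imwrite('pics/t27.png',cv2.resize(p['pixels'][210:370,60:300,::-1],None,fx=3.2,fy=3.2,interpolation=cv2.INTER_CUBIC))
s=r.sense();foots(p,s['tool_pos']-[0,0,162])"
```

```text
t 26.58 tcp [432.  368.9 365.5] jaw 179.1 q [ 34.   9.   8.  89.  -0. -55.] F [-1.8 -2.5  5.7] w 0.695
 delta [ 0.3  -0.04  0.08] turn opts [-0.07 35.93] max rows 0.1801831616675415
 axes x [ 0.  0. -1.] y [-0.016 -1.    -0.001] z [-1.     0.016 -0.002]
0 [432. 107. 204.] [272. 307.] | 5 [432. 108. 181.] [273. 307.] | 10 [432. 111. 158.] [272. 307.] | 15 [432. 116. 136.] [271. 307.] | 20 [432. 123. 114.] [269. 307.] | 25 [432. 131.  93.] [265. 307.] | 30 [432. 142.  73.] [262. 307.] | 35 [432. 154.  53.] [257. 307.] | 40 [432. 168.  35.] [252. 307.] | 45 [432. 184.  18.] [246. 307.] | 50 [432. 200.   3.] [239. 307.] | 55 [432. 219. -11.] [232. 307.] | 60 [432. 238. -23.] [225. 307.] | 65 [432. 258. -34.] [217. 307.] | 70 [432. 279. -43.] [209. 307.] | 75 [432. 301. -49.] [200. 307.] | 80 [432. 323. -54.] [192. 307.] | 85 [432. 346. -57.] [183. 307.] | 90 [432. 369. -58.] [173. 307.] |
```

View pics/t27.png

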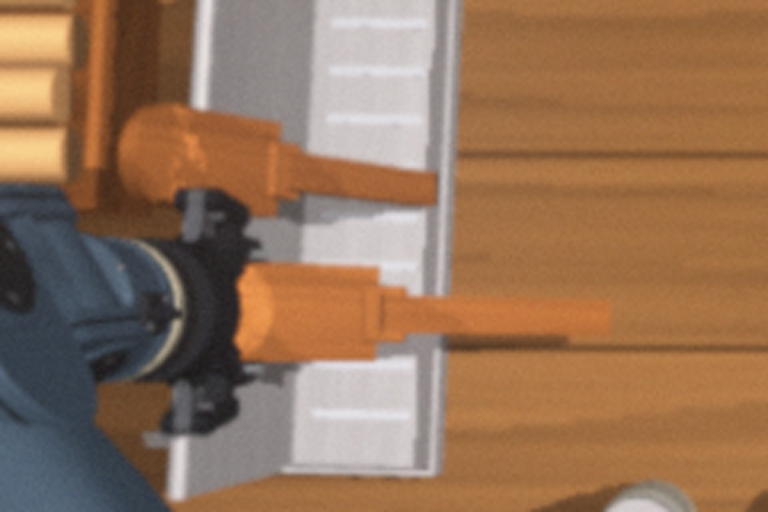

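Emit:
servo_tool(increments=[{"delta_pos":[-1,0,0],"turn":0,"jaw":0.4},{"delta_pos":[-2,0.4,0],"turn":0,"jaw":0.4},{"delta_pos":[-3.2,1.6,0],"turn":0,"jaw":0.4},{"delta_pos":[-4.4,3,0],"turn":0,"jaw":0.4},{"delta_pos":[-4.6,4.4,0],"turn":0,"jaw":0.4},{"delta_pos":[-4.6,5.8,0],"turn":0,"jaw":0.4},{"delta_pos":[-4.6,7.2,0],"turn":0,"jaw":0.4},{"delta_pos":[-4.6,7.7,0],"turn":0,"jaw":0.4}], newtons=28)

```text
t: 27.3
tool_pos: [428.7, 173.7, 479.8]
eef_rot: [156.3, 89.8, -24.8]
wrist_force: [-0.0, 0.4, -2.0]
width: 0.695
```

Emit:
servo_tool(increments=[{"delta_pos":[-0.1,-0.1,0],"turn":1.4,"jaw":0.4},{"delta_pos":[-0.1,-0.1,0],"turn":2.8,"jaw":0.4},{"delta_pos":[-0.1,-0.1,0],"turn":4.2,"jaw":0.4},{"delta_pos":[-0.1,-0.1,0],"turn":5.6,"jaw":0.4},{"delta_pos":[-0.1,-0.1,0],"turn":7,"jaw":0.4},{"delta_pos":[-0.1,-0.1,0],"turn":8.4,"jaw":0.4},{"delta_pos":[-0.1,-0.1,0],"turn":9.8,"jaw":0.4},{"delta_pos":[-0.1,-0.1,0],"turn":11.2,"jaw":0.4}])

```text
t: 27.97
tool_pos: [429.1, 179.4, 481.3]
eef_rot: [-91.6, 89.9, 31.1]
wrist_force: [0.1, 0.1, -1.1]
width: 0.694
```

Emit:
servo_tool(increments=[{"delta_pos":[0,0,0],"turn":1.4,"jaw":0.4},{"delta_pos":[0,0,0],"turn":2.8,"jaw":0.4},{"delta_pos":[0,0,0],"turn":4.2,"jaw":0.4},{"delta_pos":[0,0,0],"turn":5.6,"jaw":0.4},{"delta_pos":[0,0,0],"turn":7,"jaw":0.4},{"delta_pos":[0,0,0],"turn":8.4,"jaw":0.4},{"delta_pos":[0,0,0],"turn":9.8,"jaw":0.4},{"delta_pos":[0,0,0],"turn":11.2,"jaw":0.4}])

```text
t: 28.63
tool_pos: [429.1, 179.4, 481.2]
eef_rot: [-45.6, 89.9, 21.1]
wrist_force: [-0.5, 0.1, -1.0]
width: 0.694
```

Emit:
servo_tool(increments=[{"delta_pos":[0,0,0],"turn":1.4,"jaw":0.4},{"delta_pos":[0,0,0],"turn":2.8,"jaw":0.4},{"delta_pos":[0,0,0],"turn":4.2,"jaw":0.4},{"delta_pos":[0,0,0],"turn":5.6,"jaw":0.4},{"delta_pos":[0,0,0],"turn":7,"jaw":0.4},{"delta_pos":[0,0,0],"turn":8.4,"jaw":0.4},{"delta_pos":[0,0,0],"turn":9.8,"jaw":0.4},{"delta_pos":[0,0,0],"turn":11.2,"jaw":0.4}])

```text
t: 29.3
tool_pos: [429.1, 179.4, 481.2]
eef_rot: [6.5, 89.9, 17.2]
wrist_force: [-0.3, -0.1, -1.8]
width: 0.693
```

```bash
python3 -c "
from h import *
plan((430,176,451),-0.6)
q=cap('side','s28.png')"
```

```text
t 29.3 tcp [429.1 179.4 481.2] jaw 10.7 q [ 14.  -4.   8. 102.   0.  94.] F [-0.3 -0.1 -1.8] w 0.693
 delta [ 1.21 -0.14  0.01] turn opts [  2.27 -33.73] max rows 0.7236602792350516
 axes x [ 0.  0. -1.] y [-0.186  0.982  0.   ] z [0.982 0.186 0.001]
```

View pics/s28.png

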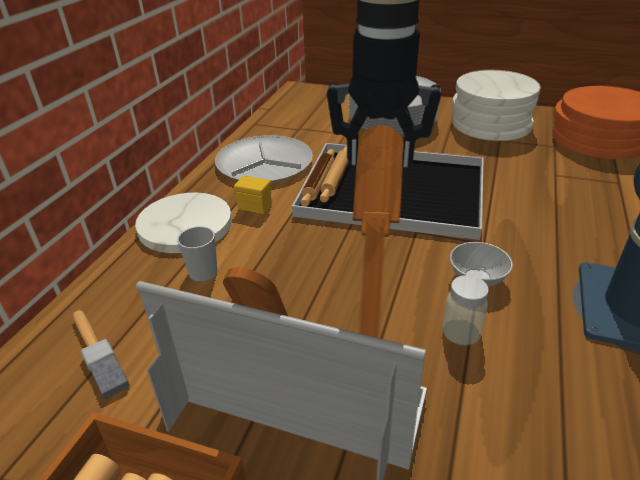

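Emit:
servo_tool(increments=[{"delta_pos":[0.4,0,0],"turn":1.2,"jaw":0.4},{"delta_pos":[0.8,-0.14,0],"turn":2.27,"jaw":0.4},{"delta_pos":[1.15,-0.14,0],"turn":2.27,"jaw":0.4},{"delta_pos":[1.15,-0.14,0],"turn":2.27,"jaw":0.4}], newtons=22)

```text
t: 29.68
tool_pos: [429.4, 175.9, 450.2]
eef_rot: [-167.7, 89.8, -167.8]
wrist_force: [0.3, 0.3, -1.7]
width: 0.695
```

Emit:
servo_tool(increments=[{"delta_pos":[0,0.8,0],"turn":0.1,"jaw":0.4},{"delta_pos":[0,1.6,0],"turn":0.1,"jaw":0.4},{"delta_pos":[0,2.3,0],"turn":0.1,"jaw":0.4},{"delta_pos":[0,3.0,0],"turn":0.1,"jaw":0.4},{"delta_pos":[0,3.7,0],"turn":0.1,"jaw":0.4},{"delta_pos":[0,4.4,0],"turn":0.1,"jaw":0.4},{"delta_pos":[0,5,0],"turn":0.1,"jaw":0.4}])

```text
t: 30.27
tool_pos: [430.0, 301.7, 452.8]
eef_rot: [-54.1, 89.9, -54.6]
wrist_force: [-0.0, -2.0, 0.5]
width: 0.695
```

```bash
python3 -c "
from h import *
plan((430,317,451),-0.6)
q=cap('side','s29.png')"
```

```text
t 30.27 tcp [430.  301.7 452.8] jaw -0.5 q [ 28.   4.  12.  98.  -0. 118.] F [-0.  -2.   0.5] w 0.695
 delta [ 0.07  0.61 -0.  ] turn opts [ 1.000e-02 -3.599e+01] max rows 0.36608054261500994
 axes x [ 0. -0. -1.] y [ 0.009  1.    -0.001] z [ 1.    -0.009  0.001]
```

View pics/s29.png

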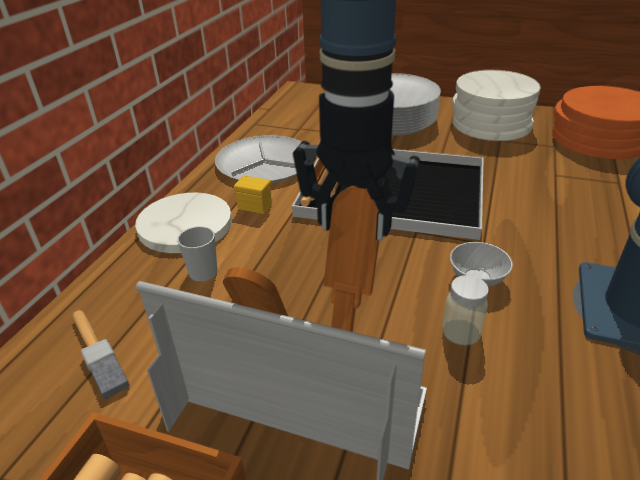

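Push the remaining 17 mm, then back off, raise, and turn back.

Emit:
servo_tool(increments=[{"delta_pos":[0,0.3,0],"turn":0,"jaw":0.4},{"delta_pos":[0,0.6,0],"turn":0,"jaw":0.4},{"delta_pos":[0,0.7,0],"turn":0,"jaw":0.4},{"delta_pos":[0,0.7,0],"turn":0,"jaw":0.4}])

```text
t: 30.65
tool_pos: [430.3, 318.7, 452.2]
eef_rot: [-103.4, 90.0, -104.1]
wrist_force: [0.5, -0.2, -1.6]
width: 0.693
```

Emit:
servo_tool(increments=[{"delta_pos":[-0.6,-0.8,0],"turn":0,"jaw":0.4},{"delta_pos":[-1.6,-1.6,0],"turn":-1,"jaw":0.4},{"delta_pos":[-2.2,-1.6,0],"turn":-2.4,"jaw":0.4},{"delta_pos":[-2.2,-1.6,-0.4],"turn":-3.8,"jaw":0.4},{"delta_pos":[-2.2,-1.6,-0.6],"turn":-5.2,"jaw":0.4},{"delta_pos":[-2.2,-1.6,-0.6],"turn":-6.6,"jaw":0.4},{"delta_pos":[-2.2,-1.6,-0.6],"turn":-8,"jaw":0.4},{"delta_pos":[-2.2,-1.6,-0.6],"turn":-9.4,"jaw":0.4}], newtons=28)

```text
t: 31.32
tool_pos: [414.6, 278.5, 507.6]
eef_rot: [26.1, 89.9, 72.7]
wrist_force: [0.3, -0.4, -0.8]
width: 0.693
```

Emit:
servo_tool(increments=[{"delta_pos":[0,0,0],"turn":-1.4,"jaw":0.4},{"delta_pos":[0,0,0],"turn":-2.8,"jaw":0.4},{"delta_pos":[0,0,0],"turn":-4.2,"jaw":0.4},{"delta_pos":[0,0,0],"turn":-5.6,"jaw":0.4},{"delta_pos":[0,0,0],"turn":-7,"jaw":0.4},{"delta_pos":[0,0,0],"turn":-8.4,"jaw":0.4},{"delta_pos":[0,0,0],"turn":-9.8,"jaw":0.4},{"delta_pos":[0,0,0],"turn":-11.2,"jaw":0.4}])

```text
t: 31.98
tool_pos: [414.7, 278.5, 507.4]
eef_rot: [-21.2, 89.9, 81.4]
wrist_force: [-0.3, -0.7, -1.5]
width: 0.693
```

Emit:
servo_tool(increments=[{"delta_pos":[0,0,0],"turn":-1.4,"jaw":0.4},{"delta_pos":[0,0,0],"turn":-2.8,"jaw":0.4},{"delta_pos":[0,0,0],"turn":-4.2,"jaw":0.4},{"delta_pos":[0,0,0],"turn":-5.6,"jaw":0.4},{"delta_pos":[0,0,0],"turn":-7,"jaw":0.4},{"delta_pos":[0,0,0],"turn":-8.4,"jaw":0.4},{"delta_pos":[0,0,0],"turn":-9.8,"jaw":0.4},{"delta_pos":[0,0,0],"turn":-11.2,"jaw":0.4}])

```text
t: 32.65
tool_pos: [414.7, 278.5, 507.4]
eef_rot: [-73.3, 89.9, 85.3]
wrist_force: [0.9, 0.9, -1.2]
width: 0.692
```

```bash
python3 -c "
from h import *
plan((413,380,470),179.4)"
```

```text
t 32.65 tcp [414.7 278.5 507.4] jaw 158.6 q [ 26.   2.  17. 105.   0. -42.] F [ 0.9  0.9 -1.2] w 0.692
 delta [ 1.5  -3.75  1.54] turn opts [-4.16 31.84] max rows 2.2496715719362084
 axes x [ 0.  0. -1.] y [-0.365 -0.931 -0.002] z [-0.931  0.365  0.   ]
```

Emit:
servo_tool(increments=[{"delta_pos":[0,-1,0.4],"turn":-1.4,"jaw":0.4},{"delta_pos":[0,-2,0.8],"turn":-2.8,"jaw":0.4},{"delta_pos":[0.3,-3,1.2],"turn":-4.18,"jaw":0.4},{"delta_pos":[0.8,-3.75,1.54],"turn":-4.18,"jaw":0.4},{"delta_pos":[1.3,-3.75,1.54],"turn":-4.18,"jaw":0.4},{"delta_pos":[1.3,-3.75,1.54],"turn":-4.18,"jaw":0.4}])

```text
t: 33.15
tool_pos: [413.4, 380.9, 471.3]
eef_rot: [25.2, 89.7, -155.5]
wrist_force: [-0.3, 0.1, -1.8]
width: 0.694
```

```bash
cat >> h.py <<'E'
def tab(p,q,yp,zp,x):
    for L in (245,252,258,264):
      for t in (8,11,14,17,20):
        c,s=np.cos(np.radians(t)),np.sin(np.radians(t))
        f=np.array([x,yp-L*s-14*c,zp-L*c+14*s]);b=np.array([x,yp-L*s+6*c,zp-L*c-6*s]); tip=np.array([x,yp+(300-L)*s,zp+(300-L)*c])
        print(L,t,proj(p,[f])[0].round(1),f[1:].round(0),b[1:].round(0),'tip side',proj(q,[tip])[0].round(0))
E
python3 -c "
from h import *
plan((413,380,470),179.4)
p=cap('top');q=cap('side')
cv2.imwrite('pics/t30.png',cv2.resize(p['pixels'][230:380,60:220,::-1],None,fx=4.5,fy=4,interpolation=cv2.INTER_CUBIC))
cv2.imwrite('pics/s30.png',cv2.resize(q['pixels'][160:380,200:440,::-1],None,fx=3,fy=2.7,interpolation=cv2.INTER_CUBIC))
s=r.sense();t=s['tool_pos'];tab(p,q,t[1],t[2]-162,t[0])"
```

```text
t 33.15 tcp [413.4 380.9 471.3] jaw 179.3 q [ 36.  10.  22. 102.   0. -53.] F [-0.3  0.1 -1.8] w 0.694
 delta [0.05 0.04 0.02] turn opts [-3.000e-02  3.597e+01] max rows 0.03185190932665183
 axes x [-0. -0. -1.] y [-0.013 -1.     0.002] z [-1.     0.013  0.005]
245 8 [173.7 315.4] [332.  72.] [352.  69.] tip side [348. 216.]
245 11 [179.1 315.5] [319.  75.] [339.  71.] tip side [347. 218.]
245 14 [184.4 315.5] [307.  78.] [326.  73.] tip side [346. 220.]
245 17 [189.5 315.6] [295.  82.] [314.  76.] tip side [345. 222.]
245 20 [194.6 315.7] [283.  87.] [302.  80.] tip side [345. 224.]
252 8 [175.  315.4] [331.  65.] [351.  62.] tip side [348. 221.]
252 11 [180.5 315.4] [318.  68.] [338.  64.] tip side [347. 223.]
252 14 [185.9 315.5] [305.  71.] [325.  66.] tip side [347. 224.]
252 17 [191.2 315.6] [293.  75.] [312.  70.] tip side [346. 226.]
252 20 [196.4 315.6] [280.  80.] [299.  73.] tip side [345. 228.]
258 8 [176.1 315.4] [330.  59.] [350.  56.] tip side [348. 225.]
258 11 [181.7 315.4] [317.  62.] [336.  58.] tip side [348. 227.]
258 14 [187.3 315.5] [304.  65.] [323.  61.] tip side [347. 229.]
258 17 [192.7 315.5] [291.  70.] [310.  64.] tip side [346. 230.]
258 20 [197.9 315.6] [278.  75.] [297.  68.] tip side [346. 232.]
264 8 [177.2 315.3] [329.  53.] [349.  50.] tip side [349. 230.]
264 11 [182.9 315.4] [316.  56.] [335.  52.] tip side [348. 231.]
264 14 [188.6 315.5] [302.  60.] [322.  55.] tip side [347. 233.]
264 17 [194.1 315.5] [289.  64.] [308.  58.] tip side [347. 234.]
264 20 [199.5 315.6] [276.  69.] [295.  62.] tip side [346. 235.]
```

View pics/t30.png

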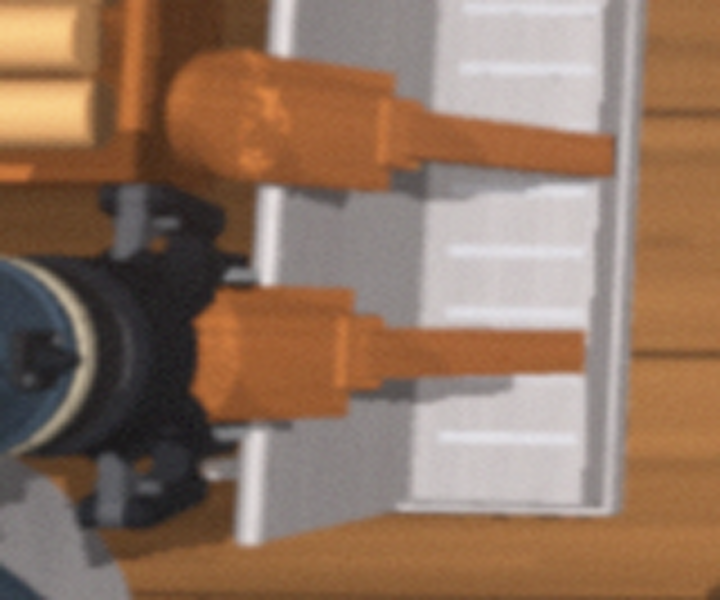

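View pics/s30.png

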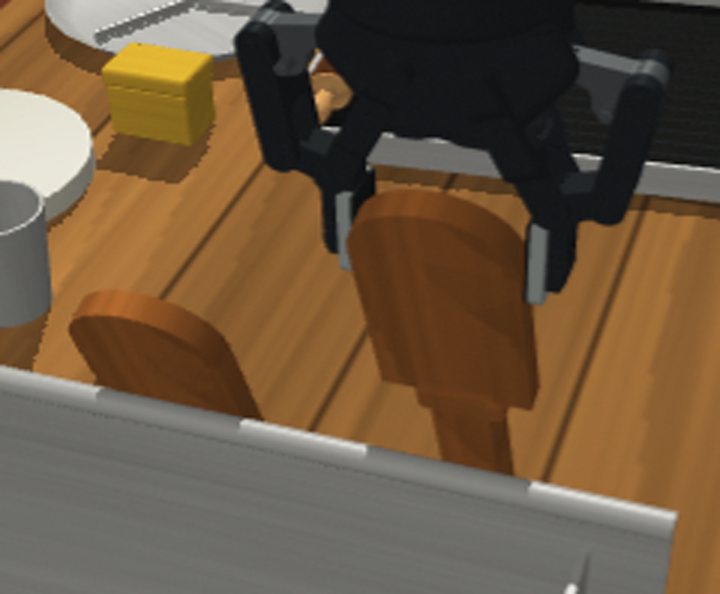

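Emit:
servo_tool(increments=[{"delta_pos":[0.5,-0.25,0],"turn":0,"jaw":0.4},{"delta_pos":[1,-0.25,0],"turn":0,"jaw":0.4},{"delta_pos":[1.5,-0.25,0],"turn":0,"jaw":0.4},{"delta_pos":[1.8,-0.25,0],"turn":0,"jaw":0.4},{"delta_pos":[1.9,-0.25,0],"turn":0,"jaw":0.4},{"delta_pos":[1.9,-0.25,0],"turn":0,"jaw":0.4}], newtons=25)

```text
t: 33.75
tool_pos: [413.7, 386.0, 426.7]
eef_rot: [25.5, 89.9, -155.4]
wrist_force: [0.3, -0.1, -1.3]
width: 0.696
```

Emit:
servo_tool(increments=[{"delta_pos":[0.16,0,0],"turn":0,"jaw":0.4},{"delta_pos":[0.16,0,0],"turn":0,"jaw":0.4}], newtons=22)

```text
t: 33.92
tool_pos: [413.8, 386.3, 423.5]
eef_rot: [-133.8, 89.9, 45.4]
wrist_force: [-0.1, -0.5, -2.3]
width: 0.697
```

Emit:
servo_tool(increments=[{"delta_pos":[0.16,0,0],"turn":0,"jaw":0.4},{"delta_pos":[0.16,0,0],"turn":0,"jaw":0.4}])

```text
t: 34.08
tool_pos: [413.7, 386.4, 419.0]
eef_rot: [-43.9, 90.0, 135.2]
wrist_force: [0.0, 0.3, -1.3]
width: 0.694
```

Emit:
servo_tool(increments=[{"delta_pos":[0.1,0,0],"turn":0,"jaw":0.4},{"delta_pos":[0.1,0.2,0],"turn":0,"jaw":0.4},{"delta_pos":[0.1,0.35,0],"turn":0,"jaw":0.4},{"delta_pos":[0.1,0.35,0],"turn":0,"jaw":0.4}])

```text
t: 34.42
tool_pos: [413.6, 377.0, 417.0]
eef_rot: [-94.7, 90.0, 84.4]
wrist_force: [0.4, 0.4, -2.4]
width: 0.699
```

```bash
python3 -c "
from h import *
plan((413,380,470),179.4)
p=cap('top');q=cap('side')
cv2.imwrite('pics/t31.png',cv2.resize(p['pixels'][230:380,60:220,::-1],None,fx=4.5,fy=4,interpolation=cv2.INTER_CUBIC))
s=r.sense();t=s['tool_pos'];tab(p,q,t[1],t[2]-162,t[0])"|head -4
```

```text
t 34.42 tcp [413.6 377.  417. ] jaw 179.1 q [ 35.   8.  13.  95.   0. -54.] F [ 0.4  0.4 -2.4] w 0.699
 delta [-2.12 -0.12  0.03] turn opts [-0.05 35.95] max rows 1.2715741513261625
 axes x [ 0.  0. -1.] y [-0.015 -1.    -0.   ] z [-1.     0.015 -0.   ]
245 8 [181.5 315.1] [329.  14.] [349.  12.] tip side [348. 260.]
```

View pics/t31.png

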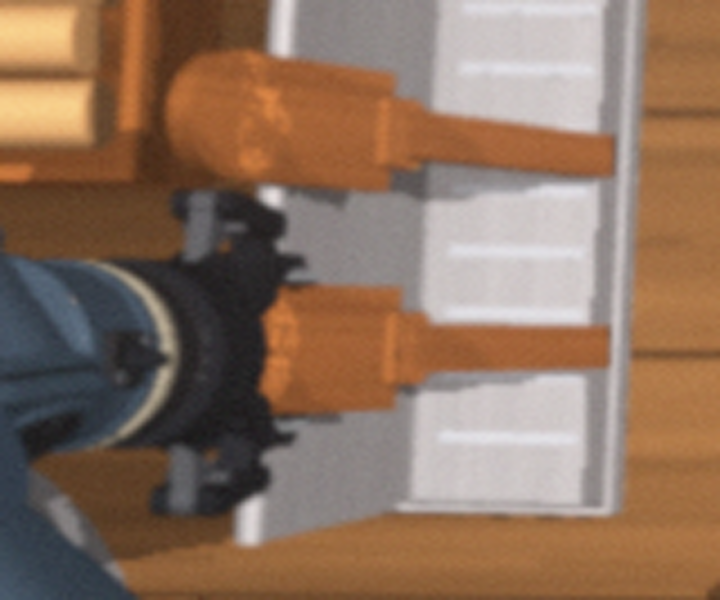

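Emit:
servo_tool(increments=[{"delta_pos":[-0.1,-0.2,0],"turn":0,"jaw":0.4},{"delta_pos":[-0.1,-0.4,0],"turn":0,"jaw":0.4},{"delta_pos":[0.1,-0.4,0],"turn":0,"jaw":0.4},{"delta_pos":[0.1,-0.4,0],"turn":0,"jaw":0.4}])

```text
t: 34.85
tool_pos: [413.6, 388.1, 413.2]
eef_rot: [46.2, 89.9, -134.6]
wrist_force: [-1.4, 0.9, -1.5]
width: 0.691
```

Emit:
servo_tool(increments=[{"delta_pos":[0.16,0,0],"turn":0,"jaw":0.4},{"delta_pos":[0.16,0,0],"turn":0,"jaw":0.4}])

```text
t: 35.02
tool_pos: [413.8, 387.8, 409.8]
eef_rot: [-102.7, 90.0, 76.5]
wrist_force: [0.1, -0.0, -1.1]
width: 0.69
```

Emit:
servo_tool(increments=[{"delta_pos":[0.12,0,0],"turn":0,"jaw":0.4},{"delta_pos":[0.12,0,0],"turn":0,"jaw":0.4}])

```text
t: 35.18
tool_pos: [413.5, 388.0, 409.2]
eef_rot: [-113.7, 89.8, 65.4]
wrist_force: [-0.8, 0.9, 5.1]
width: 0.696
```

Emit:
servo_tool(increments=[{"delta_pos":[-0.04,0.2,0],"turn":0,"jaw":0.4},{"delta_pos":[-0.04,0.35,0],"turn":0,"jaw":0.4},{"delta_pos":[-0.04,0.35,0],"turn":0,"jaw":0.4}], newtons=20)

```text
t: 35.43
tool_pos: [413.2, 379.4, 411.4]
eef_rot: [-106.6, 89.6, 72.6]
wrist_force: [-1.3, 4.0, 5.7]
width: 0.694
```

```bash
python3 -c "
from h import *
plan((413,380,470),179.4)
p=cap('top');q=cap('side')
cv2.imwrite('pics/t32.png',cv2.resize(p['pixels'][230:380,60:220,::-1],None,fx=4.5,fy=4,interpolation=cv2.INTER_CUBIC))
s=r.sense();t=s['tool_pos']
u=p['pixels'][317,185:210];print(u.tolist())"
```

```text
t 35.43 tcp [413.2 379.4 411.4] jaw 179.2 q [ 36.   8.  12.  94.   0. -54.] F [-1.3  4.   5.7] w 0.694
 delta [-2.35 -0.04  0.01] turn opts [-0.05 35.95] max rows 1.4063002141993073
 axes x [ 0.    0.01 -1.  ] y [-0.014 -1.    -0.007] z [-1.     0.014 -0.002]
[[158, 97, 54], [163, 98, 59], [159, 97, 57], [160, 95, 55], [156, 95, 53], [163, 99, 59], [161, 101, 59], [155, 99, 66], [137, 107, 92], [141, 132, 129], [167, 161, 162], [196, 186, 187], [180, 172, 173], [152, 146, 145], [146, 133, 127], [144, 108, 83], [142, 100, 64], [143, 99, 61], [143, 98, 62], [143, 98, 60], [144, 101, 61], [141, 98, 61], [141, 98, 60], [145, 99, 62], [146, 101, 63]]
```

View pics/t32.png

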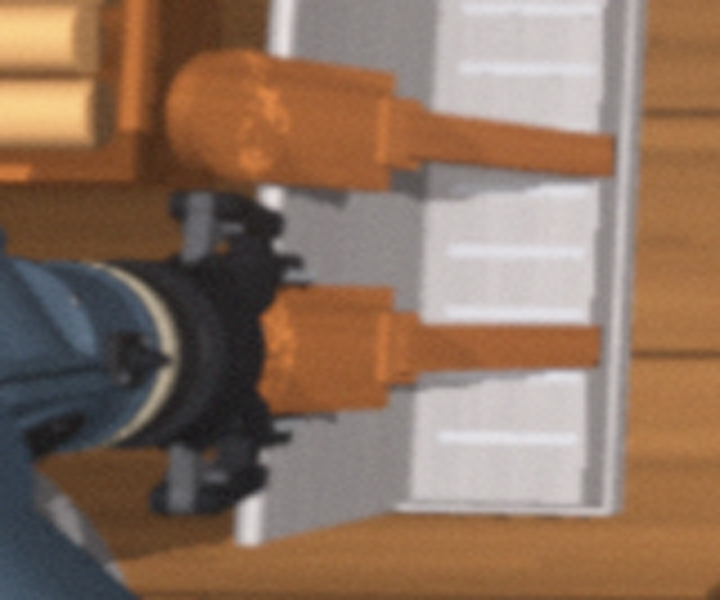

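Emit:
servo_tool(increments=[{"delta_pos":[-0.02,0.15,0],"turn":0,"jaw":0.4},{"delta_pos":[-0.04,0.2,0],"turn":0,"jaw":0.4},{"delta_pos":[-0.04,0.2,0],"turn":0,"jaw":0.4}])

```text
t: 35.78
tool_pos: [413.3, 374.6, 412.4]
eef_rot: [-111.9, 89.6, 67.3]
wrist_force: [-1.1, 3.4, 6.5]
width: 0.695
```

```bash
python3 -c "
from h import *
plan((413,380,470),179.4)
p=cap('top')
u=p['pixels'][317,185:210];print(u.tolist())"
```

```text
t 35.78 tcp [413.3 374.6 412.4] jaw 179.2 q [ 35.   8.  12.  94.   0. -54.] F [-1.1  3.4  6.5] w 0.695
 delta [-2.3  -0.23  0.01] turn opts [-0.04 35.96] max rows 1.3801224143131512
 axes x [ 0.    0.01 -1.  ] y [-0.014 -1.    -0.007] z [-1.     0.014 -0.003]
[[156, 94, 53], [157, 96, 52], [161, 100, 56], [159, 96, 54], [158, 95, 53], [158, 96, 53], [157, 93, 55], [151, 96, 61], [135, 105, 89], [143, 132, 131], [170, 161, 163], [194, 187, 187], [180, 174, 173], [154, 145, 144], [147, 132, 127], [142, 107, 85], [140, 97, 58], [140, 95, 57], [140, 95, 57], [141, 100, 63], [141, 95, 60], [143, 99, 61], [140, 97, 59], [141, 96, 59], [140, 94, 58]]
```

Emit:
servo_tool(increments=[{"delta_pos":[0.06,-0.2,0],"turn":0,"jaw":0.4},{"delta_pos":[0.12,-0.4,0],"turn":0,"jaw":0.4},{"delta_pos":[0.18,-0.6,0],"turn":0,"jaw":0.4},{"delta_pos":[0.24,-0.8,0],"turn":0,"jaw":0.4},{"delta_pos":[0.28,-0.9,0],"turn":0,"jaw":0.4},{"delta_pos":[0.28,-0.9,0],"turn":0,"jaw":0.4}])

```text
t: 36.33
tool_pos: [413.6, 393.7, 406.9]
eef_rot: [130.9, 89.5, -50.0]
wrist_force: [-2.0, -11.9, 15.1]
width: 0.688
```

```bash
python3 -c "
from h import *
plan((413,402,408),179.4)
p=cap('top');q=cap('side')
cv2.imwrite('pics/t33.png',cv2.resize(p['pixels'][230:380,60:220,::-1],None,fx=4.5,fy=4,interpolation=cv2.INTER_CUBIC))
cv2.imwrite('pics/s33.png',cv2.resize(q['pixels'][160:380,200:440,::-1],None,fx=3,fy=2.7,interpolation=cv2.INTER_CUBIC))
"
```

```text
t 36.33 tcp [413.6 393.7 406.9] jaw 179.1 q [ 37.  10.  14.  94.  -0. -52.] F [ -2.  -11.9  15.1] w 0.688
 delta [-0.05 -0.33  0.03] turn opts [-0.06 35.94] max rows 0.1990469958173492
 axes x [ 0.01 -0.01 -1.  ] y [-0.015 -1.     0.006] z [-1.     0.015 -0.006]
```

View pics/s33.png

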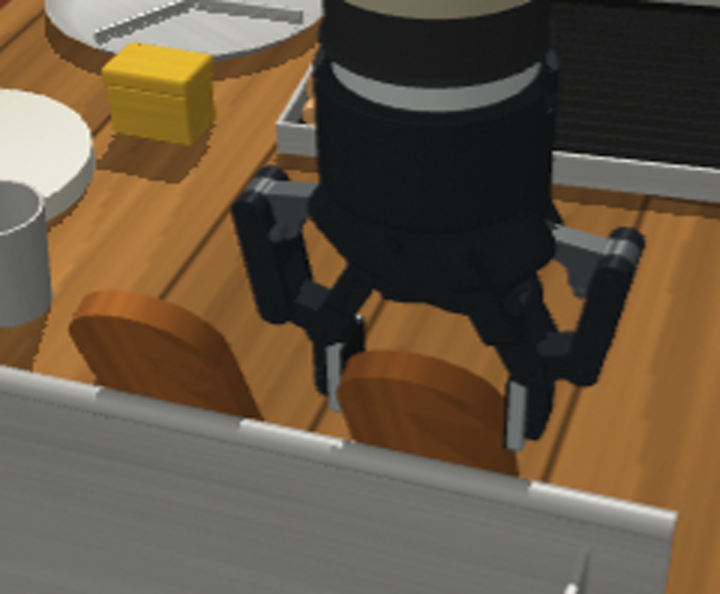

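View pics/t33.png

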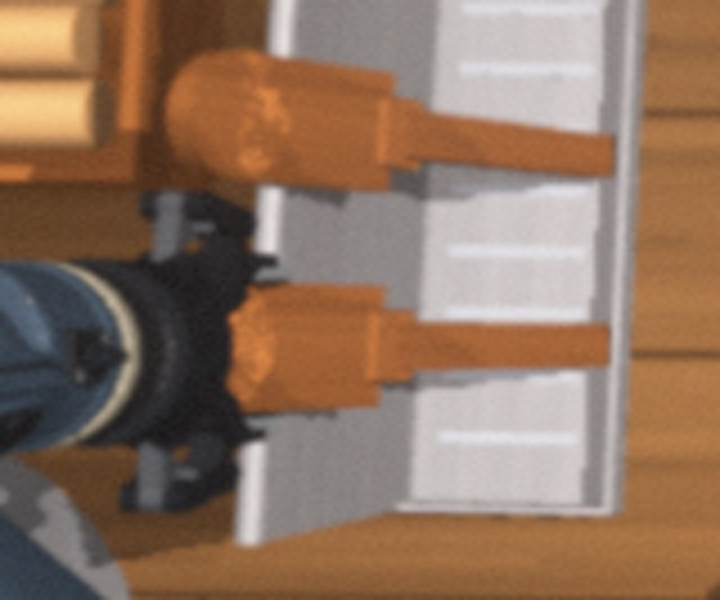

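Emit:
servo_tool(increments=[{"delta_pos":[-0.1,0.2,0],"turn":0,"jaw":0.4},{"delta_pos":[-0.1,0.2,0],"turn":0,"jaw":0.4}])

```text
t: 36.6
tool_pos: [414.0, 390.8, 406.2]
eef_rot: [-142.1, 89.9, 37.0]
wrist_force: [0.3, 0.9, 3.9]
width: 0.691
```

Emit:
servo_tool(increments=[{"delta_pos":[0,0,0],"turn":0,"jaw":0.25},{"delta_pos":[0,0,0],"turn":0,"jaw":0.15},{"delta_pos":[0,0,0],"turn":0,"jaw":0.08},{"delta_pos":[0,0,0],"turn":0,"jaw":0.04},{"delta_pos":[0,0,0],"turn":0,"jaw":0},{"delta_pos":[-0.4,0,0],"turn":0,"jaw":0},{"delta_pos":[-1,0,0],"turn":0,"jaw":0}])

```text
t: 37.18
tool_pos: [413.5, 391.3, 428.3]
eef_rot: [36.9, 89.8, -143.9]
wrist_force: [-0.4, -0.5, 0.2]
width: 0.996
```

```bash
python3 -c "
from h import *
plan((413,402,500),179.4)
p=cap('top');q=cap('side')
cv2.imwrite('pics/t34.png',cv2.resize(p['pixels'][230:380,60:220,::-1],None,fx=4.5,fy=4,interpolation=cv2.INTER_CUBIC))
cv2.imwrite('pics/s34.png',cv2.resize(q['pixels'][160:380,200:440,::-1],None,fx=3,fy=2.7,interpolation=cv2.INTER_CUBIC))
"
```

```text
t 37.18 tcp [413.5 391.3 428.3] jaw 179.2 q [ 37.  10.  16.  97.   0. -53.] F [-0.4 -0.5  0.2] w 0.996
 delta [-2.87 -0.42  0.03] turn opts [-0.04 35.96] max rows 1.7200896312829526
 axes x [-0. -0. -1.] y [-0.014 -1.     0.003] z [-1.     0.014  0.003]
```

View pics/s34.png

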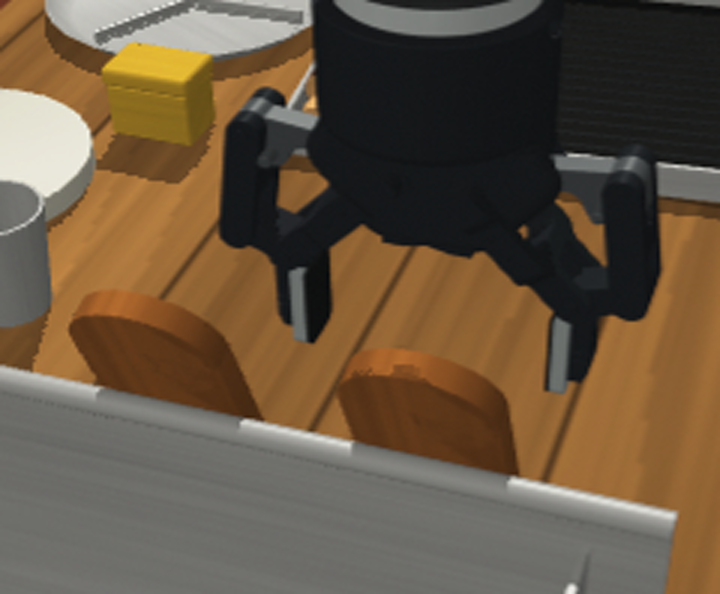

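View pics/t34.png

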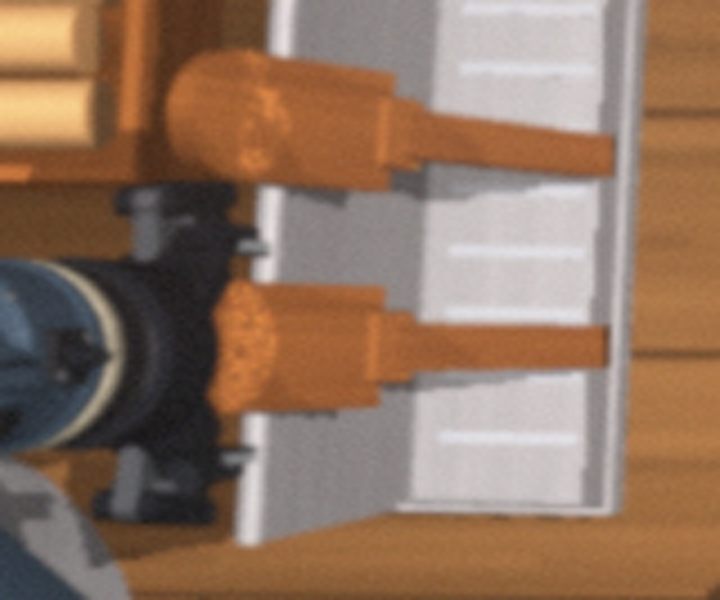

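Emit:
servo_tool(increments=[{"delta_pos":[-1.5,0,0],"turn":0,"jaw":0},{"delta_pos":[-2.5,0,0],"turn":0,"jaw":0},{"delta_pos":[-2.8,1,0],"turn":0,"jaw":0},{"delta_pos":[-2.8,2.5,0],"turn":0,"jaw":0},{"delta_pos":[-2.8,4,0],"turn":0,"jaw":0},{"delta_pos":[-2.8,5.5,0],"turn":0,"jaw":0},{"delta_pos":[-2.8,7,0],"turn":0,"jaw":0},{"delta_pos":[-2.8,8.5,0],"turn":0,"jaw":0}])

```text
t: 37.95
tool_pos: [410.3, 177.4, 499.8]
eef_rot: [-174.5, 90.0, 4.8]
wrist_force: [1.6, 0.1, 0.1]
width: 0.997
```

```bash
python3 -c "
from h import *
plan((450,-250,300),90)
p=cap('top');q=cap('side')
pickle.dump((p,q),open('p40.pkl','wb'))
cv2.imwrite('pics/t40.png',cv2.resize(p['pixels'][180:385,360:530,::-1],None,fx=2.9,fy=2.9,interpolation=cv2.INTER_CUBIC))
cv2.imwrite('pics/t40b.png',cv2.resize(p['pixels'][180:380,80:230,::-1],None,fx=4,fy=3,interpolation=cv2.INTER_CUBIC))
cv2.imwrite('pics/s40.png',cv2.resize(q['pixels'][130:240,280:500,::-1],None,fx=3.5,fy=3.5,interpolation=cv2.INTER_CUBIC))
"
```

```text
t 37.95 tcp [410.3 177.4 499.8] jaw 179.2 q [ 15.  -6.   8. 104.  -0. -74.] F [1.6 0.1 0.1] w 0.997
 delta [ 7.99 17.08 -1.81] turn opts [ 17.84 -18.16] max rows 10.236823420932172
 axes x [ 0.  0. -1.] y [-0.014 -1.    -0.   ] z [-1.     0.014 -0.001]
```

View pics/t40.png

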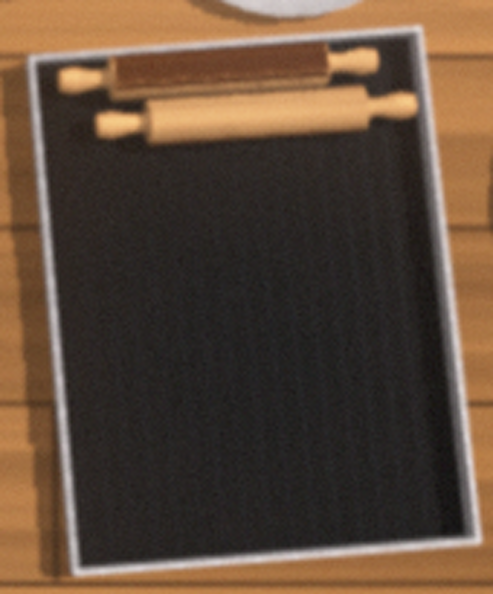

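View pics/s40.png

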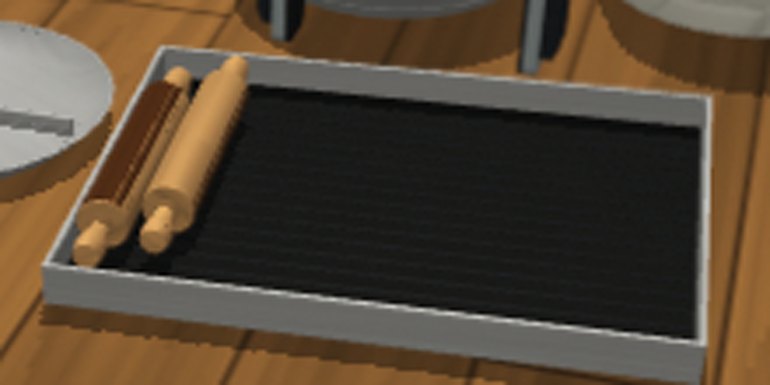

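View pics/t40b.png

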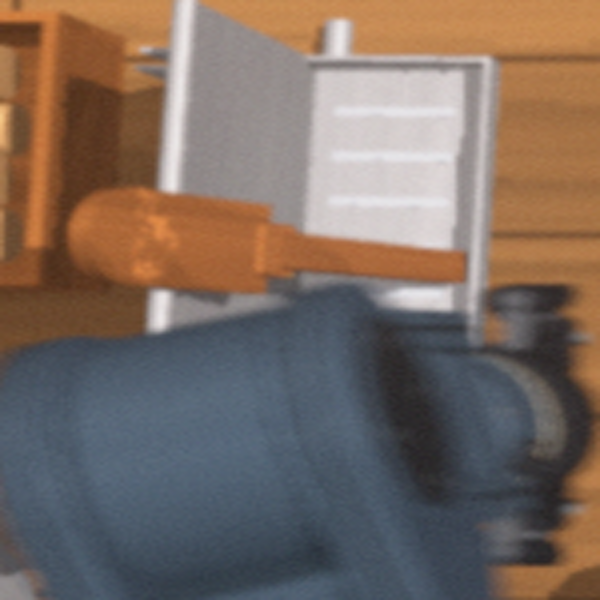

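```bash
cat > pins.py <<'E'
from h import *
from scipy.optimize import least_squares
def cyl(a,b,phi,frac,R=18,zc=23):
    a=np.array(a);b=np.array(b);ax=(b-a)/np.linalg.norm(b-a)   # a -> b along -y
    n=np.array([ax[1],-ax[0],0]); n=n if n[0]>0 else -n
    c=a+(b-a)*frac
    return c+R*(np.sin(phi)*n+np.cos(phi)*np.array([0,0,1]))
def profile(p,a,b,cam):
    im=p['pixels'].astype(float); out=[]
    for ph in range(-110,111,10):
        P=np.array([cyl(a,b,np.radians(ph),f) for f in np.linspace(.12,.88,25)])
        u=proj(p,P).astype(np.float32)
        s=cv2.remap(im.astype(np.float32),u[:,0].reshape(1,-1),u[:,1].reshape(1,-1),cv2.INTER_LINEAR)
        out.append((ph,s.mean((0,1)).round(0).astype(int).tolist()))
    return out
def axis(p,uvl,uvr,z=23):
    A=back(p,[uvl,uvr],z); return A[0],A[1]
E
python3 - <<'E'
from pins import *
p,q=pickle.load(open('p40.pkl','rb'))
for n,c in(('top',p),('side',q)):
    T=c['camera_from_world'];print(n,(-T[:3,:3].T@T[:3,3]).round(0))
z=lambda x,y:(360+x/2.9,180+y/2.9)
for nm,l,rr in (('A',z(115,77),z(328,63)),('B',z(147,121),z(368,110))):
    a,b=axis(p,l,rr);a[2]=b[2]=23
    print(nm,a.round(1),b.round(1),np.linalg.norm(a-b))
    for ph,c in profile(p,a,b,None): print(ph,c,end=' ')
    print()
E
```

```text
top [ 4.290e+02 -1.000e+00  1.302e+03]
side [297. 793. 653.]
A [ 660.3 -163.1   23. ] [ 671.7 -330.5   23. ] 167.8226465444359
-110 [141, 102, 69] -100 [145, 105, 71] -90 [143, 103, 70] -80 [137, 99, 67] -70 [138, 100, 68] -60 [151, 109, 73] -50 [158, 114, 77] -40 [137, 95, 63] -30 [118, 77, 50] -20 [121, 77, 50] -10 [112, 69, 45] 0 [108, 66, 43] 10 [107, 65, 44] 20 [109, 67, 44] 30 [112, 69, 45] 40 [112, 69, 46] 50 [113, 74, 54] 60 [120, 89, 73] 70 [130, 103, 91] 80 [134, 108, 97] 90 [129, 101, 89] 100 [120, 87, 72] 110 [113, 74, 53] 
B [ 625.5 -187.5   23. ] [ 634.4 -360.7   23. ] 173.37738997349769
-110 [65, 48, 36] -100 [60, 46, 36] -90 [62, 46, 36] -80 [70, 51, 38] -70 [89, 63, 45] -60 [121, 86, 58] -50 [156, 113, 74] -40 [184, 135, 89] -30 [204, 152, 100] -20 [221, 166, 111] -10 [230, 178, 119] 0 [233, 182, 122] 10 [230, 178, 119] 20 [226, 172, 115] 30 [220, 166, 111] 40 [217, 163, 109] 50 [208, 155, 103] 60 [191, 141, 94] 70 [176, 129, 86] 80 [170, 124, 83] 90 [174, 127, 85] 100 [187, 138, 92] 110 [204, 152, 101]
```

```bash
python3 - <<'E'
from pins import *
p,q=pickle.load(open('p40.pkl','rb'))
z=lambda x,y:(360+x/2.9,180+y/2.9)
for nm,l,rr in (('A',z(115,77),z(328,63)),('B',z(147,121),z(368,110))):
    a,b=axis(p,l,rr);a[2]=b[2]=23
    print(nm)
    for ph,c in profile(q,a,b,None): print(ph,c,end=' ')
    print()
    u=proj(q,[a,b]);print(u.round(0))
plan((639,-274,260),92.9)
E
```

```text
A
-110 [168, 125, 74] -100 [172, 128, 76] -90 [174, 129, 76] -80 [172, 127, 75] -70 [147, 108, 63] -60 [116, 84, 50] -50 [133, 97, 57] -40 [142, 102, 60] -30 [87, 55, 29] -20 [86, 52, 26] -10 [95, 56, 29] 0 [82, 45, 21] 10 [80, 44, 21] 20 [78, 43, 20] 30 [79, 43, 20] 40 [81, 45, 21] 50 [82, 46, 22] 60 [83, 47, 23] 70 [83, 47, 23] 80 [83, 46, 22] 90 [83, 47, 22] 100 [84, 48, 24] 110 [87, 51, 26] 
[[311. 193.]
 [329. 159.]]
B
-110 [16, 16, 16] -100 [17, 17, 16] -90 [18, 17, 16] -80 [24, 20, 16] -70 [40, 28, 18] -60 [68, 46, 27] -50 [103, 73, 43] -40 [143, 105, 62] -30 [162, 119, 70] -20 [179, 132, 78] -10 [193, 144, 85] 0 [203, 153, 90] 10 [206, 155, 92] 20 [203, 153, 91] 30 [199, 149, 88] 40 [193, 144, 85] 50 [190, 141, 83] 60 [188, 140, 82] 70 [188, 139, 82] 80 [189, 140, 83] 90 [190, 142, 84] 100 [192, 144, 85] 110 [194, 146, 86] 
[[329. 190.]
 [346. 155.]]
t 38.05 tcp [410.6 175.  500.4] jaw 178.8 q [ 15.  -6.   8. 104.  -0. -74.] F [-0.5 -0.1 -0.4] w 1.0
 delta [ 9.66 17.75 -9.5 ] turn opts [ 17.18 -18.82] max rows 10.641245010814355
 axes x [ 0. -0. -1.] y [-0.021 -1.     0.002] z [-1.     0.021 -0.001]
```

Emit:
servo_tool(increments=[{"delta_pos":[1,1.6,-0.8],"turn":1.4,"jaw":0.3},{"delta_pos":[2,3.2,-1.6],"turn":2.8,"jaw":0.3},{"delta_pos":[3,4.8,-2.4],"turn":4.2,"jaw":0.3},{"delta_pos":[4,6.4,-3.4],"turn":5.6,"jaw":0.3},{"delta_pos":[5,8,-4.4],"turn":7,"jaw":0.3},{"delta_pos":[6,9.6,-5.2],"turn":8.4,"jaw":0.3},{"delta_pos":[7,11.2,-6],"turn":9.8,"jaw":0.3},{"delta_pos":[7.5,12.8,-6.8],"turn":11.2,"jaw":0.3}])

```text
t: 38.72
tool_pos: [546.0, -82.8, 340.6]
eef_rot: [3.2, 89.9, 126.0]
wrist_force: [0.6, 1.0, 0.3]
width: 0.7
```

Emit:
servo_tool(increments=[{"delta_pos":[0,0,0],"turn":1,"jaw":0.3}])

```text
t: 38.8
tool_pos: [546.8, -86.5, 336.3]
eef_rot: [71.9, 89.6, -170.6]
wrist_force: [-1.1, 0.9, -0.4]
width: 0.7
```

```bash
python3 - <<'E'
from pins import *
plan((639,-274,250),92.9)
E
```

```text
t 38.8 tcp [546.8 -86.5 336.3] jaw 117.6 q [-16.   7.   2.  86.  -0. -43.] F [-1.1  0.9 -0.4] w 0.7
 delta [ 3.44  0.18 -8.36] turn opts [  4.93 -31.07] max rows 5.013811383852558
 axes x [-0.01 -0.   -1.  ] y [-0.887 -0.463  0.006] z [-0.463  0.887  0.002]
```

Emit:
servo_tool(increments=[{"delta_pos":[0.6,0.1,-1.5],"turn":1.3,"jaw":0.3},{"delta_pos":[1.2,0.18,-3],"turn":2.6,"jaw":0.3},{"delta_pos":[2,0.18,-4.5],"turn":3.9,"jaw":0.3},{"delta_pos":[2.6,0.18,-6],"turn":4.93,"jaw":0.3},{"delta_pos":[3,0.18,-7.5],"turn":4.93,"jaw":0.3},{"delta_pos":[3.2,0.18,-8.36],"turn":4.93,"jaw":0.3},{"delta_pos":[3.2,0.18,-8.36],"turn":4.93,"jaw":0.3},{"delta_pos":[3.2,0.18,-8.36],"turn":4.93,"jaw":0.3}])

```text
t: 39.47
tool_pos: [640.5, -268.8, 260.3]
eef_rot: [45.6, 89.8, 139.1]
wrist_force: [-0.6, 0.1, -0.0]
width: 0.696
```

```bash
python3 - <<'E'
from pins import *
plan((639,-274,215),92.9)
p=cap('top','t41.png');q=cap('side')
cv2.imwrite('pics/s41.png',cv2.resize(q['pixels'][130:240,260:500,::-1],None,fx=3.2,fy=3.2,interpolation=cv2.INTER_CUBIC))
E
```

```text
t 39.47 tcp [ 640.5 -268.8  260.3] jaw 93.5 q [-28.  29.  21.  82.   0. -32.] F [-0.6  0.1 -0. ] w 0.696
 delta [ 1.81  0.07 -0.21] turn opts [  0.11 -35.89] max rows 1.0852579024193563
 axes x [-0.  0. -1.] y [-0.998 -0.06   0.002] z [-0.06   0.998  0.002]
```

View pics/s41.png

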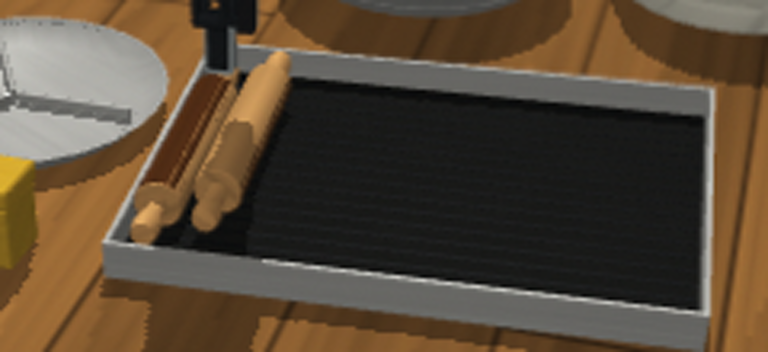

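View pics/t41.png

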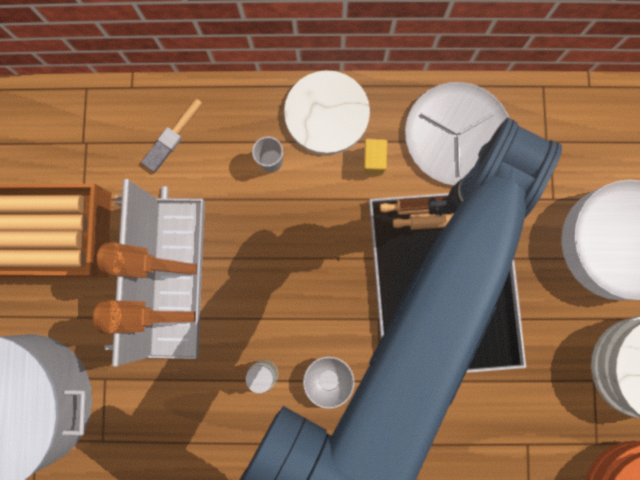

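Emit:
servo_tool(increments=[{"delta_pos":[0.8,0,0],"turn":0,"jaw":0.3},{"delta_pos":[1.5,0,0],"turn":0,"jaw":0.3},{"delta_pos":[1.8,0,0],"turn":0,"jaw":0.3},{"delta_pos":[1.95,0,0],"turn":0,"jaw":0.3},{"delta_pos":[2.05,0,0],"turn":0,"jaw":0.3},{"delta_pos":[2.15,0,0],"turn":0,"jaw":0.3},{"delta_pos":[2.15,0,0],"turn":0,"jaw":0.3}])

```text
t: 40.15
tool_pos: [640.4, -268.1, 209.5]
eef_rot: [-114.6, 89.9, -21.1]
wrist_force: [-1.1, 0.1, -0.3]
width: 0.697
```

```bash
python3 - <<'E'
from pins import *
plan((639,-274,215),92.9)
q=cap('side')
cv2.imwrite('pics/s42.png',cv2.resize(q['pixels'][130:240,260:500,::-1],None,fx=3.2,fy=3.2,interpolation=cv2.INTER_CUBIC))
E
```

```text
t 40.15 tcp [ 640.4 -268.1  209.5] jaw 93.5 q [-28.  30.  17.  77.   0. -32.] F [-1.1  0.1 -0.3] w 0.697
 delta [-0.22  0.07 -0.23] turn opts [  0.13 -35.87] max rows 0.13987022775334546
 axes x [ 0. -0. -1.] y [-0.998 -0.062 -0.001] z [-0.062  0.998 -0.001]
```

View pics/s42.png

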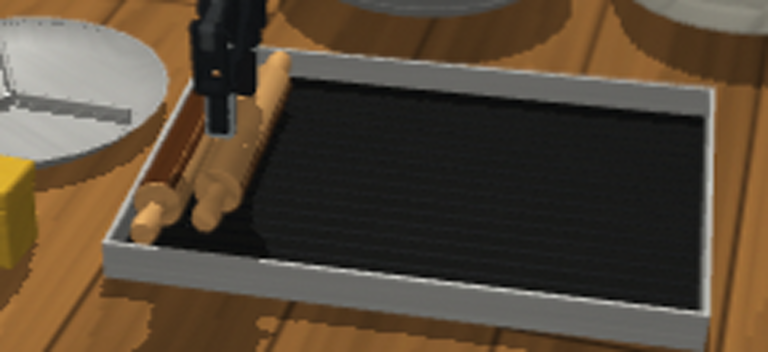

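Emit:
servo_tool(increments=[{"delta_pos":[0.0,0.12,0],"turn":0,"jaw":0.3},{"delta_pos":[0.15,0.12,0],"turn":0,"jaw":0.3},{"delta_pos":[0.25,0.12,0],"turn":0,"jaw":0.3},{"delta_pos":[0.25,0.12,0],"turn":0,"jaw":0.3}])

```text
t: 40.53
tool_pos: [638.8, -268.6, 209.1]
eef_rot: [-105.1, 89.5, -11.5]
wrist_force: [-1.1, 3.1, 15.3]
width: 0.698
```

Emit:
servo_tool(increments=[{"delta_pos":[-0.08,0.1,0],"turn":0,"jaw":0.3},{"delta_pos":[-0.08,0.4,0],"turn":0,"jaw":0.3},{"delta_pos":[-0.08,0.7,0],"turn":0,"jaw":0.3},{"delta_pos":[-0.08,1.0,0],"turn":0,"jaw":0.3},{"delta_pos":[-0.08,1.3,0],"turn":0,"jaw":0.3},{"delta_pos":[-0.08,1.3,0],"turn":0,"jaw":0.3}])

```text
t: 41.03
tool_pos: [604.8, -271.0, 208.8]
eef_rot: [-111.4, 89.7, -17.9]
wrist_force: [-1.5, 1.5, 9.4]
width: 0.697
```

```bash
python3 - <<'E'
from pins import *
plan((639,-274,215),92.9)
q=cap('side')
cv2.imwrite('pics/s43.png',cv2.resize(q['pixels'][130:240,260:500,::-1],None,fx=3.2,fy=3.2,interpolation=cv2.INTER_CUBIC))
E
```

```text
t 41.03 tcp [ 604.8 -271.   208.8] jaw 93.5 q [-30.  25.  10.  74.   0. -33.] F [-1.5  1.5  9.4] w 0.697
 delta [-0.24 -1.36 -0.2 ] turn opts [  0.12 -35.88] max rows 0.8140007516459979
 axes x [ 0.01 -0.   -1.  ] y [-0.998 -0.061 -0.005] z [-0.061  0.998 -0.002]
```

View pics/s43.png

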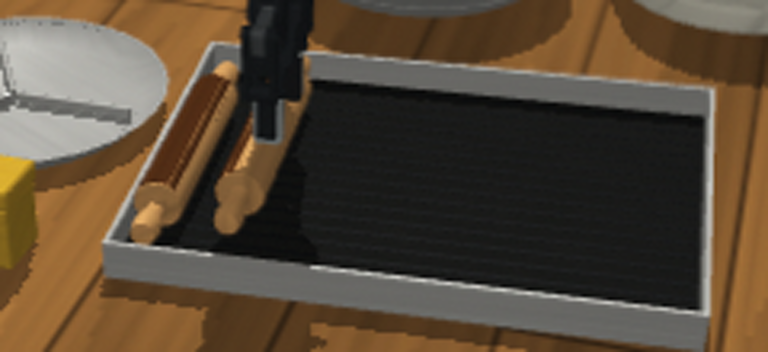

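Emit:
servo_tool(increments=[{"delta_pos":[-0.5,0,0],"turn":0,"jaw":0.3},{"delta_pos":[-0.5,-0.65,0],"turn":0,"jaw":0.3},{"delta_pos":[-0.5,-0.65,0],"turn":0,"jaw":0.3},{"delta_pos":[-0.1,-0.65,0],"turn":0,"jaw":0.3},{"delta_pos":[0,-0.65,0],"turn":0,"jaw":0.3},{"delta_pos":[0,-0.65,0],"turn":0,"jaw":0.3}])

```text
t: 41.58
tool_pos: [622.5, -270.1, 209.1]
eef_rot: [-113.5, 89.5, -20.0]
wrist_force: [1.0, 0.5, 14.4]
width: 0.702
```

Emit:
servo_tool(increments=[{"delta_pos":[0,0.3,0],"turn":0,"jaw":0.3},{"delta_pos":[0,0.6,0],"turn":0,"jaw":0.3},{"delta_pos":[0,0.9,0],"turn":0,"jaw":0.3},{"delta_pos":[0,1.2,0],"turn":0,"jaw":0.3},{"delta_pos":[0,1.4,0],"turn":0,"jaw":0.3},{"delta_pos":[0,1.4,0],"turn":0,"jaw":0.3}])

```text
t: 42.08
tool_pos: [586.0, -272.6, 208.7]
eef_rot: [-126.0, 89.7, -32.5]
wrist_force: [-2.1, 0.7, 13.9]
width: 0.696
```

```bash
python3 - <<'E'
from pins import *
plan((639,-274,215),92.9)
q=cap('side')
cv2.imwrite('pics/s44.png',cv2.resize(q['pixels'][130:240,260:500,::-1],None,fx=3.2,fy=3.2,interpolation=cv2.INTER_CUBIC))
E
```

```text
t 42.08 tcp [ 586.  -272.6  208.7] jaw 93.5 q [-31.  23.   7.  74.  -0. -34.] F [-2.1  0.7 13.9] w 0.696
 delta [-0.24 -2.11 -0.18] turn opts [  0.12 -35.88] max rows 1.267338154162262
 axes x [ 0.01 -0.   -1.  ] y [-0.998 -0.061 -0.005] z [-0.061  0.998 -0.003]
```

View pics/s44.png

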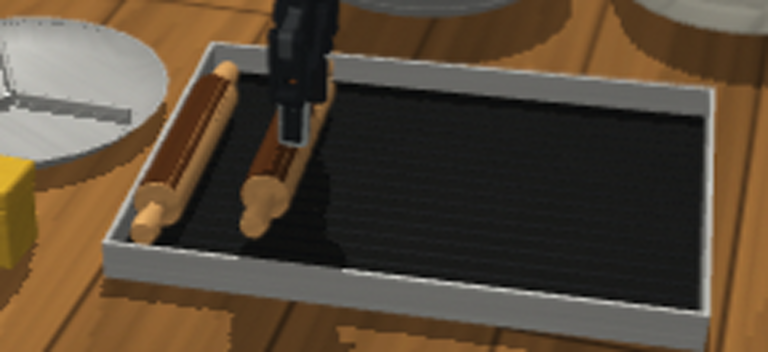

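Emit:
servo_tool(increments=[{"delta_pos":[-0.5,0,0],"turn":0,"jaw":0.3},{"delta_pos":[-0.5,-0.68,0],"turn":0,"jaw":0.3},{"delta_pos":[-0.5,-0.68,0],"turn":0,"jaw":0.3},{"delta_pos":[-0.1,-0.68,0],"turn":0,"jaw":0.3},{"delta_pos":[0,-0.68,0],"turn":0,"jaw":0.3},{"delta_pos":[0,-0.68,0],"turn":0,"jaw":0.3}])

```text
t: 42.63
tool_pos: [604.5, -270.8, 209.0]
eef_rot: [-107.1, 89.5, -13.5]
wrist_force: [1.0, 3.7, 15.2]
width: 0.698
```

Emit:
servo_tool(increments=[{"delta_pos":[0,0.2,0],"turn":0,"jaw":0.3},{"delta_pos":[0,0.5,0],"turn":0,"jaw":0.3},{"delta_pos":[0,0.8,0],"turn":0,"jaw":0.3},{"delta_pos":[0,1.0,0],"turn":0,"jaw":0.3},{"delta_pos":[0,1.0,0],"turn":0,"jaw":0.3},{"delta_pos":[-1.5,1.0,0],"turn":0,"jaw":0.3},{"delta_pos":[-3,1.0,0],"turn":0,"jaw":0.3},{"delta_pos":[-3,1.0,3],"turn":0,"jaw":0.3}])

```text
t: 43.3
tool_pos: [577.0, -237.1, 286.9]
eef_rot: [-136.6, 89.1, -43.6]
wrist_force: [2.1, 0.0, 2.2]
width: 0.705
```

Emit:
servo_tool(increments=[{"delta_pos":[0,0,1.5],"turn":0,"jaw":0.3},{"delta_pos":[0,0,3],"turn":0,"jaw":0.3},{"delta_pos":[0,0,4.5],"turn":0,"jaw":0.3},{"delta_pos":[0,0,6],"turn":0,"jaw":0.3},{"delta_pos":[0,0,7.5],"turn":0,"jaw":0.3},{"delta_pos":[0,0,7.5],"turn":0,"jaw":0.3}])

```text
t: 43.8
tool_pos: [561.8, -37.7, 277.1]
eef_rot: [45.7, 89.6, 139.6]
wrist_force: [-0.7, -1.1, -0.2]
width: 0.698
```

```bash
python3 - <<'E'
from pins import *
plan((639,-274,215),92.9)
p=cap('top');q=cap('side')
pickle.dump((p,q),open('p45.pkl','wb'))
cv2.imwrite('pics/t45.png',cv2.resize(p['pixels'][180:385,360:530,::-1],None,fx=2.9,fy=2.9,interpolation=cv2.INTER_CUBIC))
cv2.imwrite('pics/s45.png',cv2.resize(q['pixels'][130:240,260:500,::-1],None,fx=3.2,fy=3.2,interpolation=cv2.INTER_CUBIC))
E
```

```text
t 43.8 tcp [561.8 -37.7 277.1] jaw 93.9 q [-11.   9.  -2.  79.   0. -15.] F [-0.7 -1.1 -0.2] w 0.698
 delta [ 2.43 -2.44 -9.65] turn opts [  0.21 -35.79] max rows 5.787896983180544
 axes x [-0.01  0.   -1.  ] y [-0.998 -0.068  0.005] z [-0.068  0.998  0.005]
```

View pics/t45.png

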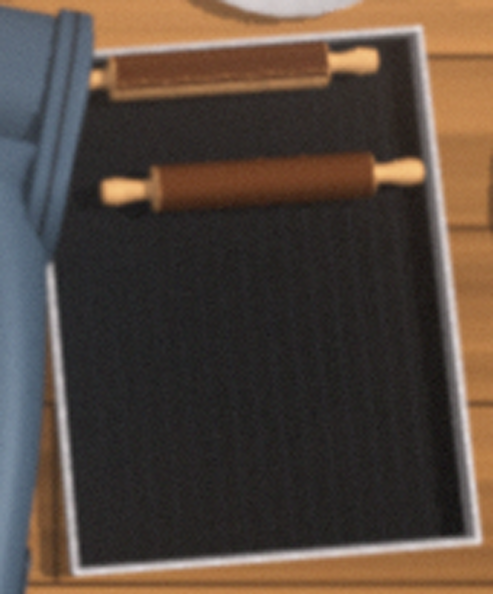

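View pics/s45.png

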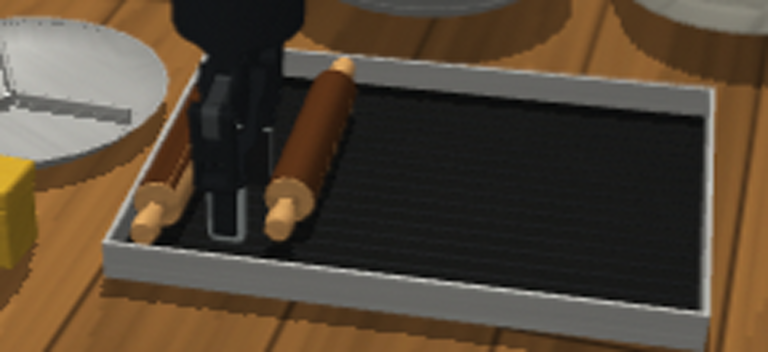

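```bash
cat > bp.py <<'E'
from pins import *
import sys
def run(p,q,l,rr):
    z=lambda x,y:(360+x/2.9,180+y/2.9)
    a,b=axis(p,z(*l),z(*rr));a[2]=b[2]=23
    print(a.round(1),b.round(1))
    for nm,c in(('top',p),('side',q)):
        print(nm,' '.join(f'{ph}:{x[0]}/{x[2]}' for ph,x in profile(c,a,b,None)))
E
python3 - <<'E'
from bp import *
p,q=pickle.load(open('p45.pkl','rb'))
run(p,q,(155,188),(373,173))
run(p,q,(115,80),(328,66))
E
```

```text
[ 572.8 -192.8   23. ] [ 584.8 -362.8   23. ]
top -110:48/26 -100:45/26 -90:45/26 -80:48/26 -70:53/25 -60:61/26 -50:69/26 -40:78/28 -30:90/31 -20:102/35 -10:110/37 0:115/39 10:115/39 20:114/39 30:109/37 40:103/37 50:93/35 60:82/34 70:74/34 80:70/34 90:71/35 100:76/35 110:86/34
side -110:17/16 -100:18/16 -90:20/16 -80:27/17 -70:38/17 -60:46/15 -50:48/13 -40:52/14 -30:60/17 -20:72/19 -10:82/21 0:89/23 10:92/24 20:91/23 30:90/23 40:88/23 50:85/22 60:82/22 70:81/21 80:83/22 90:88/24 100:94/27 110:98/29
[ 657.9 -163.1   23. ] [ 669.3 -330.4   23. ]
top -110:55/38 -100:53/38 -90:54/38 -80:61/40 -70:80/46 -60:112/58 -50:146/72 -40:156/76 -30:129/59 -20:118/51 -10:118/49 0:109/45 10:106/43 20:105/43 30:108/44 40:111/46 50:110/45 60:110/48 70:111/52 80:112/55 90:111/52 100:111/48 110:111/46
side -110:18/20 -100:18/20 -90:18/21 -80:18/21 -70:18/21 -60:20/23 -50:26/26 -40:36/32 -30:44/37 -20:45/37 -10:53/38 0:53/33 10:51/27 20:51/22 30:55/22 40:61/21 50:67/21 60:71/21 70:71/21 80:70/22 90:71/23 100:73/25 110:75/26
```

```bash
python3 - <<'E'
from pins import *
plan((671,-215,240),93.9)
E
```

```text
t 43.9 tcp [562.7 -42.  277.4] jaw 93.7 q [-11.   9.  -2.  79.  -0. -15.] F [-0.8  0.1  0.3] w 0.702
 delta [ 1.48 -3.88 -7.18] turn opts [-0.04 35.96] max rows 4.307346184404643
 axes x [-0. -0. -1.] y [-0.998 -0.064  0.004] z [-0.064  0.998  0.   ]
```

Emit:
servo_tool(increments=[{"delta_pos":[0,-1,-1.5],"turn":0,"jaw":0.3},{"delta_pos":[0,-2,-3],"turn":0,"jaw":0.3},{"delta_pos":[0,-3,-4.5],"turn":0,"jaw":0.3},{"delta_pos":[0.5,-3.88,-6],"turn":0,"jaw":0.3},{"delta_pos":[1,-3.88,-7.18],"turn":0,"jaw":0.3},{"delta_pos":[1.48,-3.88,-7.18],"turn":0,"jaw":0.3},{"delta_pos":[1.48,-3.88,-7.18],"turn":0,"jaw":0.3}])

```text
t: 44.48
tool_pos: [669.7, -220.9, 235.8]
eef_rot: [69.3, 89.5, 162.5]
wrist_force: [-0.9, 0.4, -0.6]
width: 0.704
```

```bash
python3 - <<'E'
from pins import *
plan((671,-215,212),93.9)
E
```

```text
t 44.48 tcp [ 669.7 -220.9  235.8] jaw 93.2 q [-24.  32.  22.  81.  -0. -27.] F [-0.9  0.4 -0.6] w 0.704
 delta [ 0.95 -0.07  0.23] turn opts [-0.15 35.85] max rows 0.5717661714334057
 axes x [-0.01  0.   -1.  ] y [-0.998 -0.055  0.009] z [-0.055  0.998  0.003]
```

Emit:
servo_tool(increments=[{"delta_pos":[0.5,-0.1,0.2],"turn":0,"jaw":0.3},{"delta_pos":[0.95,-0.1,0.2],"turn":0,"jaw":0.3},{"delta_pos":[1.1,-0.1,0.2],"turn":0,"jaw":0.3},{"delta_pos":[1.2,-0.1,0.2],"turn":0,"jaw":0.3},{"delta_pos":[1.2,-0.1,0.2],"turn":0,"jaw":0.3}])

```text
t: 44.9
tool_pos: [673.6, -210.1, 212.0]
eef_rot: [67.8, 89.9, 161.5]
wrist_force: [-0.3, -0.1, 0.1]
width: 0.702
```

```bash
python3 - <<'E'
from pins import *
plan((671,-215,208),93.9)
q=cap('side')
cv2.imwrite('pics/s46.png',cv2.resize(q['pixels'][130:240,260:500,::-1],None,fx=3.2,fy=3.2,interpolation=cv2.INTER_CUBIC))
E
```

```text
t 44.9 tcp [ 673.6 -210.1  212. ] jaw 93.6 q [-23.  32.  20.  78.  -0. -26.] F [-0.3 -0.1  0.1] w 0.702
 delta [ 0.16  0.12 -0.19] turn opts [-0.06 35.94] max rows 0.11229068786139505
 axes x [-0.  0. -1.] y [-0.998 -0.063  0.001] z [-0.063  0.998  0.   ]
```

View pics/s46.png

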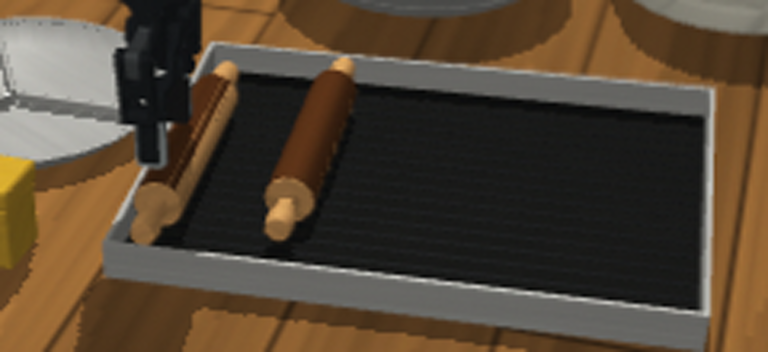

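Emit:
servo_tool(increments=[{"delta_pos":[0,0.16,-0.4],"turn":0,"jaw":0.3},{"delta_pos":[0.1,0.16,-0.4],"turn":0,"jaw":0.3},{"delta_pos":[0.2,0.16,-0.4],"turn":0,"jaw":0.3},{"delta_pos":[0.28,0.16,-0.4],"turn":0,"jaw":0.3},{"delta_pos":[0.28,0.16,-0.4],"turn":0,"jaw":0.3}])

```text
t: 45.37
tool_pos: [671.0, -222.6, 209.3]
eef_rot: [-126.8, 89.7, -33.3]
wrist_force: [-3.1, -0.3, 9.4]
width: 0.701
```

Emit:
servo_tool(increments=[{"delta_pos":[0,0.2,0],"turn":0,"jaw":0.3},{"delta_pos":[0,0.5,0],"turn":0,"jaw":0.3},{"delta_pos":[0,0.8,0],"turn":0,"jaw":0.3},{"delta_pos":[0,1.1,0],"turn":0,"jaw":0.3},{"delta_pos":[0,1.26,0],"turn":0,"jaw":0.3},{"delta_pos":[0,1.26,0],"turn":0,"jaw":0.3}])

```text
t: 45.87
tool_pos: [639.4, -224.7, 208.9]
eef_rot: [-123.4, 89.7, -30.0]
wrist_force: [-0.2, -0.8, 6.9]
width: 0.693
```

Emit:
servo_tool(increments=[{"delta_pos":[-1,0,0],"turn":0,"jaw":0.3},{"delta_pos":[-2.5,0,0],"turn":0,"jaw":0.3},{"delta_pos":[-4,1,1],"turn":0,"jaw":0.3},{"delta_pos":[-4,2,3],"turn":0,"jaw":0.3},{"delta_pos":[-4,3,5],"turn":0,"jaw":0.3},{"delta_pos":[-4,4,7],"turn":0,"jaw":0.3},{"delta_pos":[-4,5,8.5],"turn":0,"jaw":0.3},{"delta_pos":[-4,5,10],"turn":0,"jaw":0.3}])

```text
t: 46.53
tool_pos: [513.6, -23.4, 305.6]
eef_rot: [-131.4, 90.0, -37.9]
wrist_force: [1.4, 0.8, 0.4]
width: 0.7
```

```bash
python3 - <<'E'
from pins import *
plan((400,60,400),93.9)
p=cap('top');q=cap('side')
pickle.dump((p,q),open('p47.pkl','wb'))
cv2.imwrite('pics/t47.png',cv2.resize(p['pixels'][180:385,360:530,::-1],None,fx=2.9,fy=2.9,interpolation=cv2.INTER_CUBIC))
cv2.imwrite('pics/s47.png',cv2.resize(q['pixels'][130:240,260:500,::-1],None,fx=3.2,fy=3.2,interpolation=cv2.INTER_CUBIC))
E
```

```text
t 46.53 tcp [513.6 -23.4 305.6] jaw 93.4 q [-10.   1.  -7.  82.  -0. -14.] F [1.4 0.8 0.4] w 0.7
 delta [-3.78  4.33  3.6 ] turn opts [-0.09 35.91] max rows 2.598064047421698
 axes x [ 0. -0. -1.] y [-0.998 -0.06  -0.   ] z [-0.06   0.998 -0.   ]
```

View pics/t47.png

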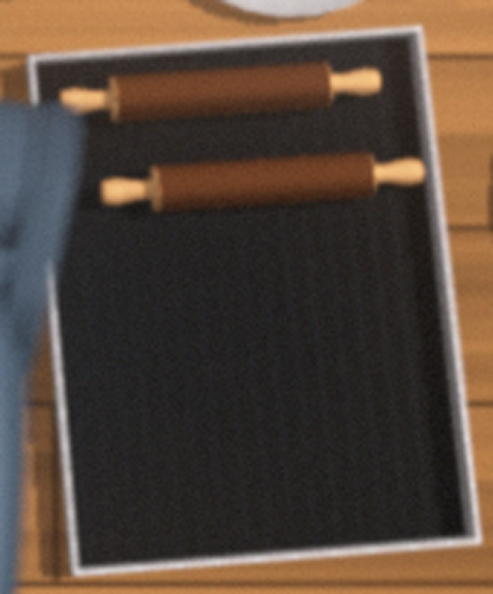

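View pics/s47.png

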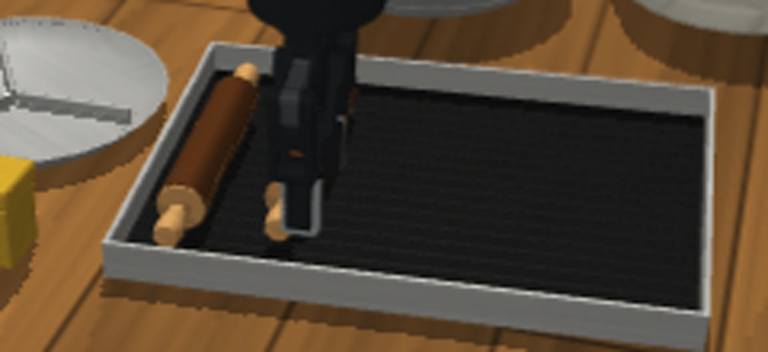

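```bash
python3 - <<'E'
from bp import *
p,q=pickle.load(open('p47.pkl','rb'))
run(p,q,(111,99),(330,83))
run(p,q,(155,188),(373,173))
# end-on zoom of raw column profiles through barrels
for c in (420,440,460):
    print(c,[tuple(int(v) for v in p['pixels'][r_,c]) for r_ in range(200,224)])
E
```

```text
[ 642.9 -159.7   23. ] [ 655.8 -331.6   23. ]
top -110:54/32 -100:52/32 -90:53/32 -80:57/32 -70:63/31 -60:68/31 -50:74/32 -40:81/34 -30:91/36 -20:104/40 -10:113/42 0:117/44 10:118/45 20:116/44 30:114/44 40:108/42 50:99/41 60:90/41 70:82/41 80:80/41 90:82/41 100:89/41 110:99/41
side -110:16/15 -100:17/16 -90:21/16 -80:29/17 -70:43/17 -60:50/16 -50:48/14 -40:52/15 -30:59/16 -20:70/19 -10:81/21 0:89/23 10:92/24 20:91/23 30:90/23 40:89/23 50:87/23 60:86/23 70:85/22 80:89/24 90:93/26 100:96/28 110:98/29
[ 572.8 -192.8   23. ] [ 584.8 -362.8   23. ]
top -110:47/25 -100:44/25 -90:44/26 -80:48/26 -70:54/25 -60:61/25 -50:68/25 -40:77/28 -30:90/31 -20:101/34 -10:109/37 0:114/39 10:114/38 20:112/38 30:108/37 40:102/36 50:93/35 60:82/34 70:74/34 80:70/35 90:70/34 100:75/34 110:85/34
side -110:22/21 -100:21/21 -90:22/21 -80:24/22 -70:27/22 -60:26/21 -50:23/22 -40:18/21 -30:18/21 -20:19/22 -10:20/23 0:19/21 10:20/20 20:20/20 30:20/21 40:19/21 50:20/22 60:20/23 70:20/23 80:20/23 90:23/23 100:27/24 110:31/26
420 [(52, 43, 40), (52, 44, 38), (51, 48, 42), (56, 44, 40), (73, 52, 44), (95, 63, 43), (10
[... 257 characters left out ...]

440 [(56, 49, 47), (50, 46, 41), (60, 47, 42), (77, 54, 41), (99, 63, 45), (107, 64, 44), (113, 68, 45), (114, 69, 44), (116, 68, 43), (121, 76, 47), (118, 72, 46), (113, 69, 43), (109, 68, 44), (104, 65, 42), (89, 51, 33), (85, 53, 37), (74, 47, 32), (73, 47, 35), (61, 42, 28), (53, 41, 33), (44, 39, 33), (46, 37, 35), (46, 40, 40), (47, 40, 37)]
460 [(56, 47, 47), (70, 52, 46), (87, 59, 46), (101, 63, 47), (107, 64, 40), (116, 70, 44), (117, 71, 45), (115, 69, 43), (119, 72, 45), (115, 66, 41), (112, 66, 42), (109, 66, 44), (98, 59, 42), (87, 52, 35), (80, 52, 37), (72, 45, 30), (66, 42, 30), (61, 43, 33), (49, 39, 33), (45, 39, 38), (46, 43, 39), (46, 42, 40), (44, 40, 40), (44, 41, 39)]
```

Emit:
servo_tool(increments=[{"delta_pos":[-1.5,1,0],"turn":0,"jaw":0.3},{"delta_pos":[-3,2,0],"turn":0,"jaw":0.3},{"delta_pos":[-4,3,0],"turn":0,"jaw":0.3},{"delta_pos":[-4,4,0],"turn":0,"jaw":0.3},{"delta_pos":[-4,4.5,0],"turn":0,"jaw":0.3},{"delta_pos":[-4,4.5,0],"turn":0,"jaw":0.3}])

```text
t: 47.13
tool_pos: [401.7, -31.6, 407.2]
eef_rot: [-113.5, 89.8, -20.0]
wrist_force: [-0.4, -0.5, -1.2]
width: 0.703
```

```bash
python3 - <<'E'
from pins import *
plan((400,60,400),93.9)
p=cap('top','t50.png');q=cap('side','s50.png')
pickle.dump((p,q),open('p50.pkl','wb'))
cv2.imwrite('pics/t50b.png',cv2.resize(p['pixels'][225:345,90:215,::-1],None,fx=6,fy=5,interpolation=cv2.INTER_CUBIC))
E
```

```text
t 47.13 tcp [401.7 -31.6 407.2] jaw 93.5 q [-14. -16. -11.  95.  -0. -18.] F [-0.4 -0.5 -1.2] w 0.703
 delta [ 0.28 -0.15  3.66] turn opts [-0.09 35.91] max rows 2.194571057050809
 axes x [ 0. -0. -1.] y [-0.998 -0.06  -0.003] z [-0.06   0.998 -0.001]
```

View pics/t50b.png

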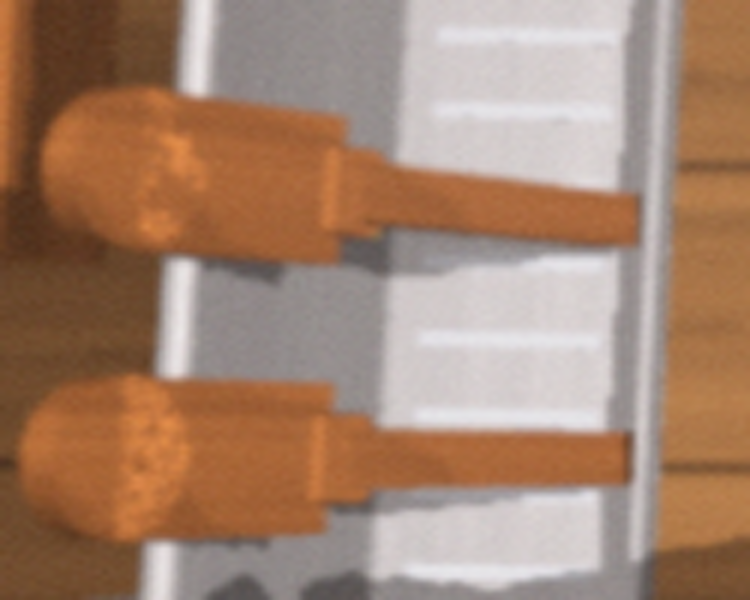

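View pics/s50.png

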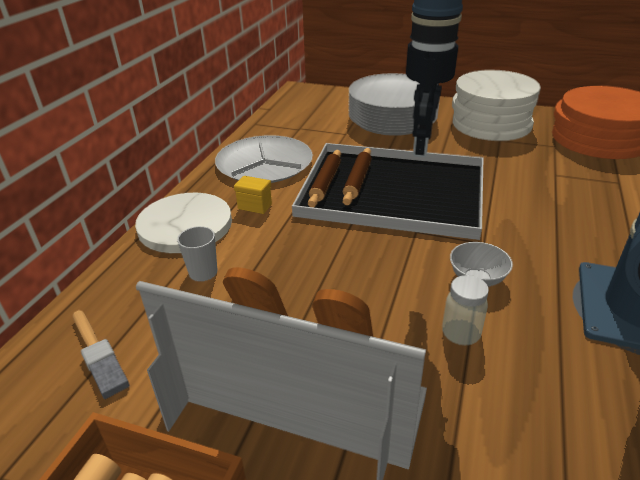

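View pics/t50.png

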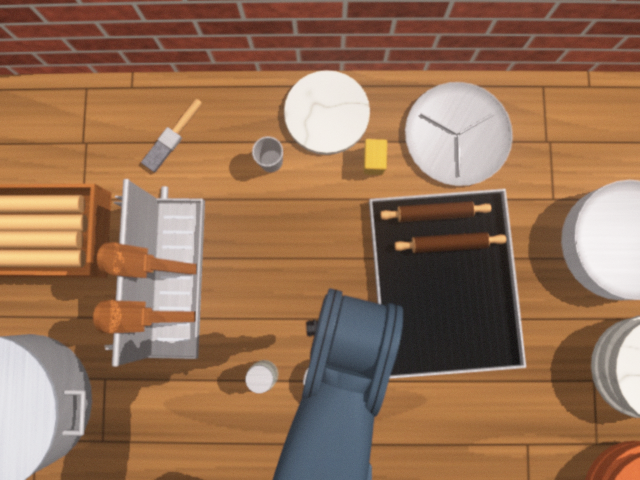

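```bash
python3 - <<'E'
from pins import *
p,q=pickle.load(open('p50.pkl','rb'))
im=p['pixels'].astype(int)
for r0,r1 in ((250,255),(267,271),(286,292),(300,304),(315,319),(328,331)):
    m=im[r0:r1,188:208].mean(0).round(0).astype(int)
    print(r0,r1,' '.join(f'{188+i}:{v[0]}/{v[2]}' for i,v in enumerate(m)))
v=np.load('stand.npy');c,s=np.cos(v[2]),np.sin(v[2])
W=lambda x,y,z:[v[0]+c*x-s*y,v[1]+s*x+c*y,z]
for x in (20,-87):
  print(proj(p,[W(x,0,25),W(x,-4,25),W(x,0,4),W(x,0,11),W(x,5,11)]).round(1).tolist())
E
```

```text
250 255 188:217/209 189:218/211 190:218/210 191:216/208 192:213/206 193:201/194 194:164/157 195:150/141 196:150/142 197:157/149 198:176/168 199:196/189 200:180/173 201:158/146 202:155/123 203:163/88 204:167/74 205:167/73 206:167/73 207:166/72
267 271 188:169/61 189:171/62 190:170/60 191:171/62 192:171/61 193:171/62 194:170/62 195:161/65 196:140/91 197:165/151 198:200/190 199:190/183 200:164/154 201:151/130 202:150/91 203:158/72 204:159/69 205:159/70 206:160/70 207:160/68
286 292 188:216/209 189:216/210 190:216/210 191:208/202 192:177/169 193:154/147 194:149/142 195:151/143 196:168/161 197:200/194 198:196/190 199:164/155 200:152/130 201:159/99 202:163/76 203:162/68 204:161/69 205:162/68 206:162/71 207:162/70
300 304 188:215/208 189:217/210 190:216/209 191:206/198 192:170/162 193:151/145 194:150/144 195:158/150 196:189/180 197:203/195 198:176/167 199:155/140 200:162/120 201:175/90 202:177/76 203:177/75 204:180/76 205:179/76 206:177/76 207:177/78
315 319 188:171/59 189:171/58 190:171/57 191:172/59 192:172/61 193:161/58 194:129/57 195:148/113 196:196/182 197:189/181 198:161/152 199:152/132 200:151/89 201:152/67 202:153/64 203:154/65 204:153/65 205:154/66 206:154/66 207:154/64
328 331 188:217/209 189:208/200 190:174/167 191:153/147 192:148/141 193:149/141 194:158/151 195:190/184 196:198/189 197:170/162 198:152/135 199:162/112 200:174/84 201:180/76 202:179/73 203:181/76 204:176/72 205:178/74 206:177/75 207:178/74
[[197.8, 267.5], [199.5, 267.5], [199.9, 268.2], [199.2, 267.9], [197.0, 267.9]]
[[195.9, 315.3], [197.7, 315.4], [198.0, 315.2], [197.3, 315.3], [195.1, 315.2]]
```

```bash
python3 - <<'E'
from pins import *
plan((520.5,396,490),179.6)
E
```

```text
t 47.23 tcp [403.4 -31.6 405.6] jaw 93.5 q [-14. -15. -11.  94.   0. -17.] F [ 0.6 -0.5 -0.2] w 0.702
 delta [-3.37 -5.72 16.79] turn opts [-17.22  18.78] max rows 10.063351774815969
 axes x [ 0. -0. -1.] y [-0.998 -0.061 -0.002] z [-0.061  0.998 -0.001]
```

Emit:
servo_tool(increments=[{"delta_pos":[-1.5,-0.5,1],"turn":-1.4,"jaw":0},{"delta_pos":[-3,-1,2.4],"turn":-2.8,"jaw":0},{"delta_pos":[-3.4,-1.6,4],"turn":-4.2,"jaw":0},{"delta_pos":[-3.4,-2.2,5.6],"turn":-5.6,"jaw":0},{"delta_pos":[-3.4,-2.8,7.2],"turn":-7,"jaw":0},{"delta_pos":[-3.4,-3.4,8.8],"turn":-8.4,"jaw":0},{"delta_pos":[-3.4,-4,10.2],"turn":-9.8,"jaw":0},{"delta_pos":[-3.4,-4.6,11.6],"turn":-11.2,"jaw":0}])

```text
t: 47.9
tool_pos: [497.6, 257.3, 488.9]
eef_rot: [54.8, 90.0, -155.3]
wrist_force: [0.7, -0.5, 0.1]
width: 0.998
```

```bash
python3 - <<'E'
from pins import *
plan((520.5,396,490),179.6)
E
```

```text
t 47.9 tcp [497.6 257.3 488.9] jaw 149.9 q [ 20.  11.  24. 103.  -0. -39.] F [ 0.7 -0.5  0.1] w 0.998
 delta [-0.04 -5.26  1.99] turn opts [-5.94 30.06] max rows 3.1528903013753853
 axes x [-0. -0. -1.] y [-0.501 -0.865  0.   ] z [-0.865  0.501  0.   ]
```

Emit:
servo_tool(increments=[{"delta_pos":[0,-1,0.3],"turn":-1.4,"jaw":0},{"delta_pos":[0,-2,0.7],"turn":-2.8,"jaw":0},{"delta_pos":[0,-3.2,1.2],"turn":-4.2,"jaw":0},{"delta_pos":[0,-4.4,1.7],"turn":-5.6,"jaw":0},{"delta_pos":[0,-5.26,1.99],"turn":-5.94,"jaw":0},{"delta_pos":[0,-5.26,1.99],"turn":-5.94,"jaw":0},{"delta_pos":[0,-5.26,1.99],"turn":-5.94,"jaw":0}])

```text
t: 48.48
tool_pos: [521.2, 395.1, 486.7]
eef_rot: [35.7, 89.8, -145.0]
wrist_force: [0.9, 0.1, 0.9]
width: 0.999
```

```bash
python3 - <<'E'
from pins import *
plan((520.5,395,398),179.6)
E
```

```text
t 48.48 tcp [521.2 395.1 486.7] jaw 179.3 q [ 31.  27.  45. 108.  -0. -58.] F [0.9 0.1 0.9] w 0.999
 delta [ 3.55 -0.01  0.02] turn opts [-0.06 35.94] max rows 2.126985437168511
 axes x [-0. -0. -1.] y [-0.012 -1.     0.002] z [-1.     0.012  0.003]
```

Emit:
servo_tool(increments=[{"delta_pos":[1,0,0],"turn":0,"jaw":0},{"delta_pos":[2,0,0],"turn":0,"jaw":0},{"delta_pos":[3,0,0],"turn":0,"jaw":0},{"delta_pos":[3.5,0,0],"turn":0,"jaw":0},{"delta_pos":[3.5,0,0],"turn":0,"jaw":0},{"delta_pos":[3.5,0,0],"turn":0,"jaw":0.15}], newtons=20)

```text
t: 48.98
tool_pos: [520.2, 392.0, 401.9]
eef_rot: [38.1, 89.9, -142.8]
wrist_force: [-0.3, -0.6, 0.3]
width: 0.883
```

Emit:
servo_tool(increments=[{"delta_pos":[0,0,0],"turn":0,"jaw":0.22},{"delta_pos":[0,0,0],"turn":0,"jaw":0.26},{"delta_pos":[0,0,0],"turn":0,"jaw":0.3},{"delta_pos":[0,0,0],"turn":0,"jaw":0.4},{"delta_pos":[0,0,0],"turn":0,"jaw":0.4},{"delta_pos":[0,0,0],"turn":0,"jaw":0.4}])

```text
t: 49.48
tool_pos: [520.4, 393.0, 405.1]
eef_rot: [-155.8, 89.8, 23.4]
wrist_force: [-0.1, -0.9, 6.6]
width: 0.695
```

Emit:
servo_tool(increments=[{"delta_pos":[0,0.15,0],"turn":0,"jaw":0.4},{"delta_pos":[0,0.3,0],"turn":0,"jaw":0.4},{"delta_pos":[0,0.45,0],"turn":0,"jaw":0.4},{"delta_pos":[0,0.45,0],"turn":0,"jaw":0.4}])

```text
t: 49.82
tool_pos: [519.8, 383.0, 407.3]
eef_rot: [-121.7, 89.4, 57.6]
wrist_force: [-0.6, 3.2, 9.6]
width: 0.7
```

```bash
cat > lip.py <<'E'
from pins import *
def lip(p):
    im=p['pixels'].astype(int)
    for r0,r1 in ((250,255),(267,271),(315,319)):
        m=im[r0:r1,190:204].mean(0).round(0).astype(int)
        print(r0,r1,' '.join(f'{190+i}:{v[0]}/{v[2]}' for i,v in enumerate(m)))
E
python3 - <<'E'
from lip import *
plan((520.5,395,398),179.6)
p=cap('top');lip(p)
cv2.imwrite('pics/t52.png',cv2.resize(p['pixels'][225:345,90:215,::-1],None,fx=6,fy=5,interpolation=cv2.INTER_CUBIC))
E
```

```text
t 49.82 tcp [519.8 383.  407.3] jaw 179.3 q [ 30.  21.  28.  96.   0. -59.] F [-0.6  3.2  9.6] w 0.7
 delta [ 0.38 -0.48 -0.02] turn opts [-0.07 35.93] max rows 0.28615789093361416
 axes x [ 0.01  0.01 -1.  ] y [-0.013 -1.    -0.009] z [-1.     0.013 -0.005]
250 255 190:215/208 191:212/204 192:209/202 193:198/190 194:161/154 195:146/138 196:149/140 197:153/145 198:174/166 199:191/184 200:175/169 201:153/142 202:153/122 203:161/85
267 271 190:165/59 191:165/61 192:164/60 193:166/60 194:164/59 195:154/60 196:131/82 197:160/146 198:195/188 199:188/180 200:158/148 201:148/127 202:148/91 203:153/70
315 319 190:169/60 191:168/56 192:167/56 193:155/54 194:126/55 195:146/112 196:192/179 197:185/177 198:158/147 199:150/130 200:146/86 201:150/67 202:152/64 203:150/65
```

View pics/t52.png

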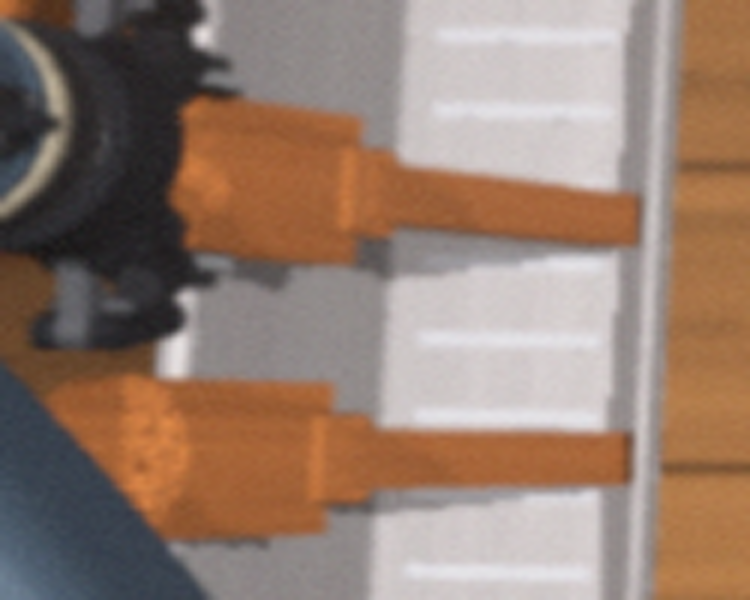

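Emit:
servo_tool(increments=[{"delta_pos":[-0.15,0,0],"turn":0,"jaw":0.4},{"delta_pos":[-0.22,0.1,0],"turn":0,"jaw":0.4},{"delta_pos":[-0.22,0.25,0],"turn":0,"jaw":0.4},{"delta_pos":[-0.22,0.25,0],"turn":0,"jaw":0.4}])

```text
t: 50.2
tool_pos: [519.8, 375.4, 408.4]
eef_rot: [-74.1, 89.9, 105.1]
wrist_force: [-0.8, 1.2, 1.6]
width: 0.703
```

```bash
python3 - <<'E'
from lip import *
plan((520.5,395,398),179.6)
p=cap('top');lip(p)
E
```

```text
t 50.2 tcp [519.8 375.4 408.4] jaw 179.2 q [ 30.  21.  27.  96.   0. -59.] F [-0.8  1.2  1.6] w 0.703
 delta [ 0.42 -0.78 -0.02] turn opts [-0.08 35.92] max rows 0.47016319024695435
 axes x [-0.  0. -1.] y [-0.014 -1.    -0.001] z [-1.     0.014  0.   ]
250 255 190:214/208 191:213/206 192:211/203 193:198/190 194:161/154 195:146/138 196:148/140 197:152/145 198:174/167 199:193/186 200:175/168 201:154/142 202:153/122 203:162/88
267 271 190:166/61 191:166/60 192:165/58 193:164/58 194:166/60 195:166/59 196:155/64 197:152/114 198:192/181 199:188/179 200:159/150 201:148/126 202:147/89 203:155/72
315 319 190:169/58 191:168/57 192:169/59 193:158/56 194:126/56 195:147/112 196:192/179 197:187/179 198:159/151 199:150/130 200:147/87 201:150/66 202:152/64 203:152/66
```

Emit:
servo_tool(increments=[{"delta_pos":[0.06,-0.15,0],"turn":0,"jaw":0.4},{"delta_pos":[0.12,-0.35,0],"turn":0,"jaw":0.4},{"delta_pos":[0.2,-0.55,0],"turn":0,"jaw":0.4},{"delta_pos":[0.26,-0.75,0],"turn":0,"jaw":0.4},{"delta_pos":[0.3,-0.85,0],"turn":0,"jaw":0.4},{"delta_pos":[0.3,-0.85,0],"turn":0,"jaw":0.4}])

```text
t: 50.75
tool_pos: [519.9, 394.8, 402.6]
eef_rot: [102.8, 89.5, -78.0]
wrist_force: [-1.7, -8.7, 11.6]
width: 0.696
```

```bash
python3 - <<'E'
from lip import *
plan((520.5,395,398),179.6)
p=cap('top');lip(p)
E
```

```text
t 50.75 tcp [519.9 394.8 402.6] jaw 179.2 q [ 31.  23.  29.  96.  -0. -58.] F [-1.7 -8.7 11.6] w 0.696
 delta [ 0.18 -0.01 -0.02] turn opts [-0.08 35.92] max rows 0.110127840025202
 axes x [ 0.   -0.01 -1.  ] y [-0.014 -1.     0.008] z [-1.     0.014 -0.002]
250 255 190:214/206 191:211/204 192:209/202 193:197/190 194:161/153 195:146/138 196:146/138 197:152/144 198:175/167 199:190/184 200:175/167 201:153/142 202:152/120 203:159/86
267 271 190:169/60 191:169/60 192:168/60 193:170/60 194:170/61 195:168/60 196:161/66 197:151/110 198:189/178 199:187/178 200:157/147 201:148/126 202:145/88 203:152/69
315 319 190:168/59 191:167/58 192:168/58 193:156/54 194:125/55 195:145/111 196:192/179 197:185/177 198:158/149 199:148/129 200:147/87 201:150/66 202:149/62 203:151/63
```

Emit:
servo_tool(increments=[{"delta_pos":[-0.1,0.1,0],"turn":0,"jaw":0.4},{"delta_pos":[-0.1,0.1,0],"turn":0,"jaw":0.25},{"delta_pos":[-0.1,0.1,0],"turn":0,"jaw":0.15},{"delta_pos":[-0.1,0.1,0],"turn":0,"jaw":0.08},{"delta_pos":[-0.1,0.1,0],"turn":0,"jaw":0},{"delta_pos":[-0.2,0.1,0],"turn":0,"jaw":0},{"delta_pos":[-0.8,0.1,0],"turn":0,"jaw":0}])

```text
t: 51.38
tool_pos: [519.8, 394.4, 417.2]
eef_rot: [31.7, 89.6, -149.0]
wrist_force: [-0.2, 0.1, -0.5]
width: 0.999
```

Emit:
servo_tool(increments=[{"delta_pos":[-1,0,0],"turn":0,"jaw":0},{"delta_pos":[-2,0,0],"turn":0,"jaw":0},{"delta_pos":[-2.8,0,0],"turn":0,"jaw":0},{"delta_pos":[-2.8,1.5,0],"turn":0,"jaw":0},{"delta_pos":[-2.8,3,0],"turn":0,"jaw":0},{"delta_pos":[-2.8,4.5,0],"turn":0,"jaw":0},{"delta_pos":[-2.8,6,0],"turn":0,"jaw":0},{"delta_pos":[-2.8,7.5,0],"turn":0,"jaw":0}])

```text
t: 52.05
tool_pos: [517.3, 205.5, 490.8]
eef_rot: [179.4, 90.0, -1.3]
wrist_force: [0.9, -0.4, 0.0]
width: 1.002
```

Emit:
servo_tool(increments=[{"delta_pos":[0,1.5,0],"turn":0,"jaw":0},{"delta_pos":[0,3,1],"turn":0,"jaw":0},{"delta_pos":[0,4.5,2],"turn":0,"jaw":0},{"delta_pos":[0,6,3],"turn":0,"jaw":0},{"delta_pos":[0,7.5,4],"turn":0,"jaw":0},{"delta_pos":[0,9,4],"turn":0,"jaw":0},{"delta_pos":[0,9,4],"turn":0,"jaw":0}])

```text
t: 52.63
tool_pos: [412.8, -20.7, 491.5]
eef_rot: [110.9, 89.8, -70.2]
wrist_force: [1.5, 0.3, 0.9]
width: 1.001
```

```bash
python3 - <<'E'
from lip import *
plan((520.5,395,398),179.6)
p=cap('top','t55.png');q=cap('side','s55.png');lip(p)
cv2.imwrite('pics/t55b.png',cv2.resize(p['pixels'][225:345,90:215,::-1],None,fx=6,fy=5,interpolation=cv2.INTER_CUBIC))
for t in ('paddle1','paddle1_foot','pin1'):
  print(t,[(np.round(d['pixel']).tolist(),round(d['confidence'],2)) for d in r.recognise(p,t)])
E
```

```text
t 52.63 tcp [412.8 -20.7 491.5] jaw 178.9 q [ -12.  -11.    2.  104.   -0. -101.] F [1.5 0.3 0.9] w 1.001
 delta [  3.69 -16.72  -3.98] turn opts [-0.14 35.86] max rows 10.02333315122366
 axes x [ 0. -0. -1.] y [-0.019 -1.     0.003] z [-1.     0.019 -0.001]
250 255 190:217/210 191:216/210 192:214/207 193:201/194 194:166/158 195:151/142 196:151/142 197:156/148 198:178/171 199:196/189 200:180/172 201:157/145 202:155/122 203:164/88
267 271 190:174/62 191:174/62 192:174/62 193:175/63 194:174/62 195:173/62 196:162/65 197:158/114 198:196/184 199:191/183 200:161/152 201:150/128 202:152/92 203:157/72
315 319 190:148/51 191:129/48 192:116/45 193:109/44 194:106/48 195:118/80 196:139/124 197:130/121 198:104/94 199:97/81 200:99/58 201:101/48 202:102/44 203:102/46
paddle1 [([133.0, 263.0], 0.72)]
paddle1_foot [([127.0, 315.0], 0.72)]
pin1 [([435.0, 211.0], 0.92), ([452.0, 243.0], 0.64)]
```

View pics/t55b.png

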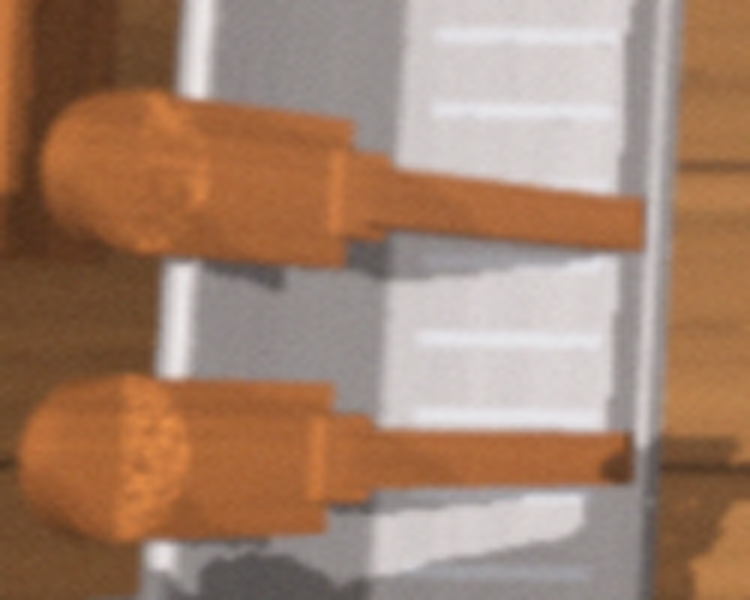

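View pics/s55.png

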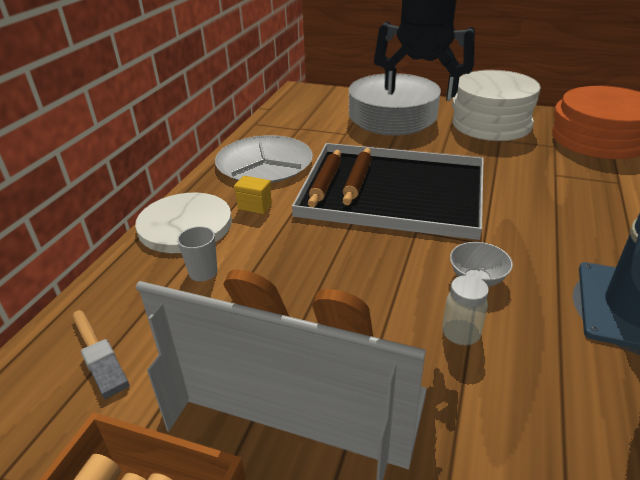

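View pics/t55.png

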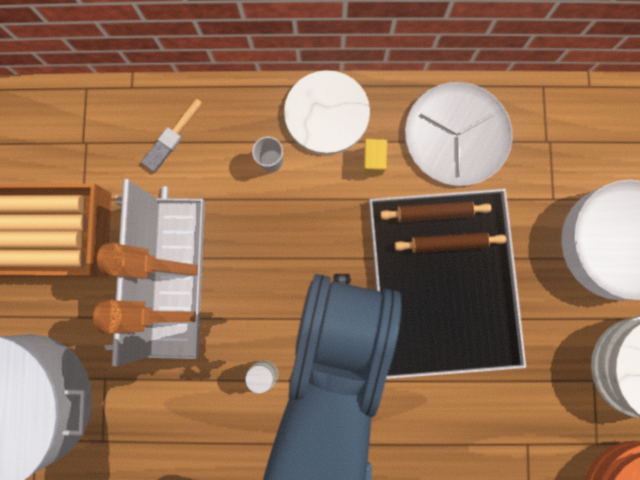

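Emit:
servo_tool(increments=[{"delta_pos":[0,0,0],"turn":0,"jaw":0},{"delta_pos":[0,0,0],"turn":0,"jaw":0},{"delta_pos":[0,0,0],"turn":0,"jaw":0},{"delta_pos":[0,0,0],"turn":0,"jaw":0}])

```text
t: 53.22
tool_pos: [414.8, -16.0, 490.6]
eef_rot: [-25.8, 90.0, 153.5]
wrist_force: [-0.1, 0.7, -0.8]
width: 0.995
```

```bash
python3 - <<'E'
from bp import *
p=cap('top');q=cap('side')
run(p,q,(111,99),(330,83));run(p,q,(155,188),(373,173))
print(r.hand_in())
E
```

```text
[ 642.9 -159.7   23. ] [ 655.8 -331.6   23. ]
top -110:54/30 -100:53/31 -90:54/31 -80:58/31 -70:63/31 -60:68/30 -50:73/31 -40:81/33 -30:91/36 -20:103/39 -10:112/41 0:117/44 10:117/44 20:116/44 30:113/43 40:108/42 50:99/41 60:90/40 70:83/41 80:80/41 90:82/41 100:89/41 110:98/41
side -110:16/15 -100:17/15 -90:20/16 -80:28/17 -70:42/16 -60:49/15 -50:47/13 -40:50/14 -30:58/16 -20:69/18 -10:80/20 0:87/22 10:90/23 20:89/23 30:88/23 40:87/22 50:85/22 60:84/22 70:83/22 80:87/23 90:91/25 100:94/27 110:96/28
[ 572.8 -192.8   23. ] [ 584.8 -362.8   23. ]
top -110:47/25 -100:45/25 -90:45/25 -80:48/26 -70:54/25 -60:61/25 -50:68/25 -40:77/28 -30:89/31 -20:101/34 -10:109/36 0:114/38 10:114/38 20:112/38 30:109/37 40:102/36 50:92/34 60:82/33 70:73/34 80:69/34 90:70/34 100:76/33 110:85/33
side -110:17/15 -100:17/15 -90:20/16 -80:26/17 -70:37/16 -60:45/14 -50:47/13 -40:51/14 -30:59/16 -20:71/18 -10:80/21 0:87/22 10:90/23 20:89/23 30:88/23 40:86/22 50:84/21 60:81/21 70:79/21 80:82/22 90:86/23 100:92/26 110:95/28
the job is handed in; nothing more can be done
None
```

I handed the job in at about 53 s: both paddles stand on the drying stand, blade up, and both rolling pins lie dark side up in their tray. No verdict was reported.

- **Paddles:** Only two of the three were there. Each has its foot on the tray floor by the lip and leans on the splashback rim. The first paddle's foot looked about 2–5 mm short of the lip, so I took hold of it again and moved it to the lip. The last picture shows no clear gap at either foot; a millimetre or two could still be hidden by the picture's resolution.
- **Pins:** Between two of my pictures, while the arm was lifting the second paddle, both pins shifted to the far end of the tray. One had rolled about 200 mm and come up against the other. I assume this was the announced knock, though it is more than "a few centimetres". They had come to rest touching each other and the rim, so I rolled each back with light fingertip drags on top and never picked one up.
- **How far the pins turned:** I rolled one back about 160°. The other had already been turned mostly over by the knock and needed only about 50°, so neither turned exactly half a turn in my hands.
- **Last checks:** Both cameras show only the dark half on each pin. The pictures fix that to about ±20°.
- **Other things:** The tumbler and tin look unmoved, and at hand-in the arm was clear of everything. The largest wrist force I saw was about 19 N.

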